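# Pack the kit box, scrub its beaker and clip its card on

## Robot

A 6-joint arm with a two-finger parallel gripper is mounted at the origin on the work surface. World frame = base frame: x ahead of the robot, y to its left, z up, the work surface at z = 0. Lengths are in mm, angles in rad, forces in N, time in s.
With the tool pointing down it reaches from about 350 to 850 mm from the base axis. Payload 8.1 kg.
Tool frame: the origin (TCP) lies midway between the tips of the shut fingers; the grasp point (between the pads) lies 19 mm behind it; z points along the fingers, y is the direction in which the jaws open and shut (so a half turn about z gives the same grasp; the last joint's range is limited). The gripper opens to 85 mm and grips with 20 to 120 N. Pads are 22 mm wide; open, the fingers measure 114 mm over their backs; the gripper's body (76 mm by 85 mm) begins 54 mm behind the grasp point. The pads swing forward as they close: fully open they stand 13 mm farther back than shut.
Start: joints at [-1.352, 0.13, 1.488, -0, 1.523, -0.085], TCP at [179.509, -572.522, 231.292] pointing down, gripper open.
Joint ranges: [-2.96, 2.96], [-0.89, 2.26], [0.02, 2.5], [-1.34, 4.48], [0, 2.73], [-2.66, 2.66]. Speed limits (rad/s): [2.39, 2.39, 2.79, 3.14, 3.14, 3.14].

## Interface

Orientations are given as a unit quaternion [x, y, z, w].
In Python, from bench import r gives the robot as it stands. The module is installed in compiled form; this text tells all that it offers.
- The arm moves only by the shell command python3 -m inch 'ROWS'. ROWS is JSON, a list of rows, each an object of numbers: "x", "y", "z": the shift along the tool's x, y, z in m; "rx", "ry", "rz": the turn, a rotation vector about the tool's x, y, z in degrees; "hand": the opening, from -1 (shut) to 1 (fully open). A call has 1 to 10 rows; each row is the pose to reach, as a shift and turn from the pose commanded when the call began, along the tool's axes at that moment; what a row does not reach only later rows make up. A row lasts 1/10 s, in which the tool goes at most 50 mm and 8.59 degrees, less where a joint would pass 70% of its speed; a pose out of reach is approached as far as the arm can. A call with a gripper value outside its range is refused whole. The fingers move at their own pace and stop on an object; the grip force is fixed at half the most. Time passes only in rows, so rows that repeat a pose let the fingers close. It gives the time, the measured TCP pose, the force and the opening at its end, in the units of the state.
- r.observe(): the state, without advancing time (a new reading comes with each control period).
- r.grab_frame(name): name is "scene" or "top" or "wrist"; returns the picture (384x512x3 uint8, red, green, blue); there is no depth.
- r.camera_info(name): a dict with "mtx" (3x3 intrinsics, pixels), "pose" (4x4, takes a point from camera to world coordinates). Camera axes: x right, y down, z forward; pixel columns grow to the right and rows downward; lengths in mm; the calibration is good to about 2 mm. A picture is of the moment at which its call begins: read the wrist's pose just before it. camera_info takes no time and is no camera call; for the wrist camera it gives the pose at the moment of the call.
- r.job_done(): hands the job in, once; it reports no verdict.
The state is a dict: "t": time; "q": joint angles; "joint_vel": joint speeds; "joint_efforts": joint torques, N m; "tool_pos": TCP position; "ee_rot": TCP orientation; "wrist_force": force on the tool from outside, world axes, zero at the start; "wrist_torque": the same for the moment, N m; "grip_width": opening from 0.0 (shut) to 1.0 (fully open).
Only numpy, scipy, OpenCV 4.12 (cv2) and the standard library are available. Lean on these libraries where they do the work, as an engineer would, in place of code of your own. Each camera call takes 0.05 s, during which the arm holds its last target.

## Task

Get the small grey box ready for the practical: scrub the inside of the tall empty beaker with the bottle brush, right down to the bottom and back up at least twice, put the brush back in its pot, and set the beaker and every black-lidded jar down (not dropped), upright, inside the box. Take the white card from its wooden stand, stand it on the table, upright (a slight lean is fine) and close against the outside of the box's long wall that faces away from the robot, and fasten it there with the sprung clip from the pen box, so that the jaw pinches the card and the box wall together. Leave everything else where it is.

Things in the scene. Friction and masses are not known exactly. Their poses are not given: they have to be found in the camera images.
- box: small grey open plastic box (fixed), 200 mm along its x, 300 mm along its y, 120 mm high, walls 5 mm, floor 5 mm thick. Origin: centre of its underside; x towards its far long wall (the one facing away from the robot), whose outer face is plain and lies at x = +100 mm; z up. Its yaw varies
- beaker: tall empty clear glass beaker, 62 mm outside (65 mm at the rim), 56 mm inside, 120 mm high, floor 4 mm thick, 0.14 kg. Origin: centre of its underside; z up
- jar1: glass jar with a black screw lid: round body 62 mm wide to 72 mm height, lid 55 mm wide from 74 to 92 mm (one piece, filled, about 0.22 kg). Origin: centre of its underside; z up. May be absent
- jar2: glass jar with a black screw lid: round body 62 mm wide to 72 mm height, lid 55 mm wide from 74 to 92 mm (one piece, filled, about 0.22 kg). Origin: centre of its underside; z up. May be absent
- jar3: glass jar with a black screw lid: round body 62 mm wide to 72 mm height, lid 55 mm wide from 74 to 92 mm (one piece, filled, about 0.22 kg). Origin: centre of its underside; z up. May be absent
- brush: bottle brush, 200 mm long, stands bristles down in the pot. Off-white bristle head 40 to 45 mm wide from 0 to 70 mm, steel stem 7 mm wide to 120 mm, blue round handle 20 mm wide from 120 to 200 mm, and a small wire loop on top to 215 mm. Origin: centre of the bristle end; z along the brush towards the handle
- brush_tip (a point): centre of the flat bristle end of the brush (its lowest point in use)
- brush_grip (a point): middle of the brush handle, 165 mm above the bristle end
- pot: white round pot for the brush (fixed), 62 mm outside, 54 mm inside, 75 mm high, floor 5 mm thick. Origin: centre of its underside
- card: stiff white plastic card, 4 mm thick (x), 66 mm wide (y), 142 mm high (z), 0.045 kg; starts upright, a little loose in the stand's slot. Origin: centre of its lower edge. Can be gripped across its width by the upper side edges. It does not balance on edge, but leant on the box wall (foot 10 to 18 mm out) it stays, 22 mm higher than the wall; the clip pulls it only partly flatter
- stand: wooden card stand (fixed), 46 x 100 mm, 36 mm high, with a slot along its y, 6 mm wide and 24 mm deep, whose floor is 12 mm above the table. Origin: centre of its underside
- penbox: open plywood pen box (fixed), 80 mm along x, 130 mm along y, 60 mm high, walls 9 mm; the clip starts astride its wall at x = +35.5 mm. Origin: centre of its underside
- clip: sprung steel clip, 36 mm wide (y), 112 mm high: two levers on a coil 12 mm thick, jaws down, handles up. Origin: centre of the coil; z up to the handles, x across the jaws. Starts shut astride the pen box wall, origin 8 mm above the wall's top. Squeezing the handle ends together along x opens the jaws, and it can be carried so; let go, it springs shut on what is between the jaws
- clip_mouth (a point): middle of the jaw pads' height, between them, 51 mm below the clip's origin; the pads reach from 42 to 60 mm below the origin and are 36 mm wide
- clip_grip (a point): between the rolled handle ends, 50 mm above the clip's origin. Over their backs the ends measure 53 mm with the jaws shut on 9 mm, 27 mm when fully squeezed (a stop); squeezing takes about 6 N at first, 12 N at the stop
- clip_near (a joint): angle of one clip lever (the other turns alike): 0 jaws touching, 0.09 jaws 9 mm apart (pads parallel), 0.34 fully open, jaws about 34 mm apart
- amber: tall amber glass bottle with a white cap, 60 mm wide, 127 mm high; not part of the job, to be left alone. Origin: centre of its underside
- tub: white tub with a red lid, 98 mm wide, 66 mm high; not part of the job, to be left alone. Origin: centre of its underside
- bung: lone red-brown rubber bung, 34 mm wide, 28 mm high; not part of the job, to be left alone. Origin: centre of its underside
- flask: empty conical flask without stopper, 82 mm wide, 117 mm high; not part of the job, to be left alone. Origin: centre of its underside
- washbottle: white squeeze bottle with a red cap, 72 mm wide, 189 mm high; not part of the job, to be left alone. Origin: centre of its underside
- penbeaker: squat glass beaker full of pens, 80 mm wide, 110 mm high, pens to 140 mm; not part of the job, to be left alone. Origin: centre of its underside
Mind the look-alikes: they are no part of the job. What is shaped like the beaker but pink or yellow is not meant.

How it is judged:
By the outcome, as a careful person would: the job done as asked, in the order asked, and still so for the second after the job is handed in, with the robot touching nothing.
Of jar1, jar2, jar3 only 1 to 3 are there at a start; the rules pass over those that are not, and their reading is None.
At some moment in a run one of jar1, jar2, jar3 may be knocked a few centimetres aside while the robot is not near it.
It also fails if it takes over 200 s, if anything falls off the work surface, if the arm or the gripper's body presses on something with over 40 N, if the wrist force passes 120 N, or if a joint passes its speed limit or range.

## Working session

There is one attempt and no reset: what is moved stays moved. The work goes in short steps, Python scripts to look and compute and a shell command to move; the robot and the scene stay as the last step left them, time stands still between calls to the robot, and variables do not carry over. Pictures are saved under pics/ and viewed, and the job is handed in when it is done.

```bash
ls; mkdir -p pics; python3 - <<'E'
from bench import r
import cv2,numpy as np
s=r.observe(); print({k:np.round(v,3).tolist() for k,v in s.items()})
for n in ["scene","top","wrist"]:
    i=r.camera_info(n); print(n,np.round(i["mtx"],1).tolist(),np.round(i["pose"],3).tolist())
    im=r.grab_frame(n); cv2.imwrite(f"pics/{n}0.png",im[:,:,::-1])
E
```

```text
pics
{'t': 0.0, 'q': [-1.352, 0.131, 1.489, 0.0, 1.523, -0.085], 'joint_vel': [0.002, -0.0, 0.001, 0.0, -0.001, -0.002], 'joint_efforts': [-0.0, -56.939, -50.056, -0.0, 0.015, 0.0], 'tool_pos': [179.384, -571.983, 230.231], 'ee_rot': [0.988, 0.151, -0.0, -0.001], 'wrist_force': [-0.25, -0.461, -0.91], 'wrist_torque': [0.044, 0.019, 0.008], 'grip_width': 0.999}
scene [[394.4, 0.0, 254.0], [0.0, 394.4, 190.1], [0.0, 0.0, 1.0]] [[0.092, 0.648, -0.756, 1382.541], [0.996, -0.068, 0.064, -173.552], [-0.01, -0.759, -0.651, 815.386], [0.0, 0.0, 0.0, 1.0]]
top [[393.7, 0.0, 251.6], [0.0, 393.7, 196.2], [0.0, 0.0, 1.0]] [[-0.006, -0.991, 0.13, 433.039], [-1.0, 0.007, 0.004, -113.195], [-0.005, -0.13, -0.991, 1263.733], [0.0, 0.0, 0.0, 1.0]]
wrist [[304.8, 0.0, 253.0], [0.0, 304.8, 186.6], [0.0, 0.0, 1.0]] [[0.3, -0.904, -0.305, 257.461], [-0.954, -0.285, -0.094, -546.903], [-0.001, 0.319, -0.948, 373.049], [0.0, 0.0, 0.0, 1.0]]
```

View pics/scene0.png

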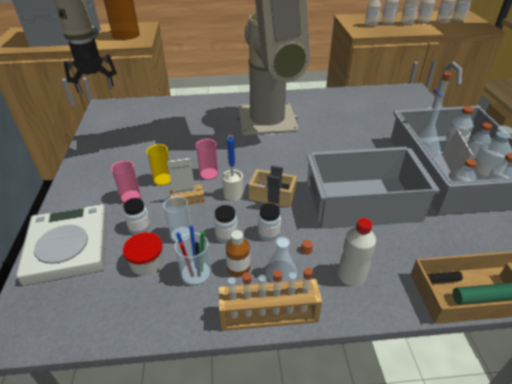

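View pics/top0.png

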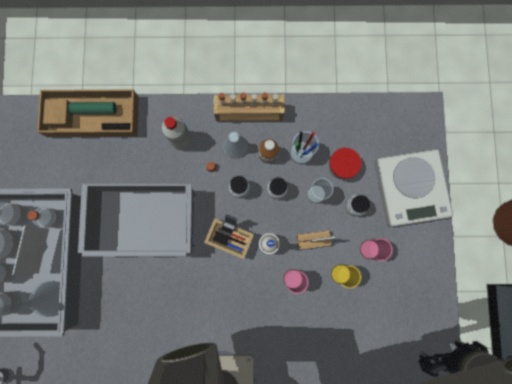

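View pics/wrist0.png

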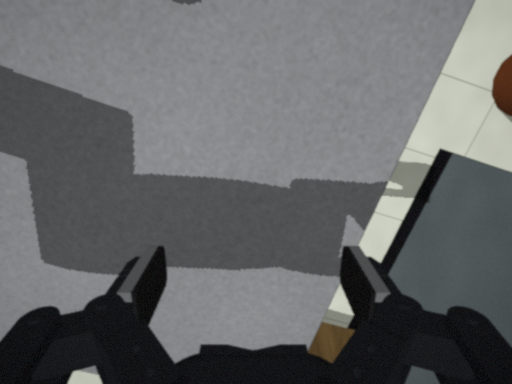

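The scene view has 3 black-lidded jars at (136,212), (225,222) and (270,220). The clear tall beaker is at (177,215), the brush in its pot at (232,180) and the card in its stand at (180,178). The pen box with the clip is at (272,188) and the box at (370,185). The look-alikes are pink (125,180) and (206,158), and yellow (160,165). I'll enlarge the views next.

```bash
cat > h.py <<'E'
import numpy as np, cv2
from scipy.spatial.transform import Rotation as R
from bench import r
def proj(n,P,info=None):
    i=info or r.camera_info(n); T=np.linalg.inv(np.array(i["pose"])); P=np.atleast_2d(P)
    c=P@T[:3,:3].T+T[:3,3]; u=c@np.array(i["mtx"]).T
    return u[:,:2]/u[:,2:]
def ray(n,uv,info=None):
    i=info or r.camera_info(n); T=np.array(i["pose"]); d=T[:3,:3]@np.linalg.inv(np.array(i["mtx"]))@np.array([uv[0],uv[1],1.]); return T[:3,3],d/np.linalg.norm(d)
def onz(n,uv,z,info=None):
    o,d=ray(n,uv,info); return o+d*(z-o[2])/d[2]
def tri(*obs):
    A=np.zeros((3,3));b=np.zeros(3)
    for n,uv,*inf in obs:
        o,d=ray(n,uv,*inf); M=np.eye(3)-np.outer(d,d);A+=M;b+=M@o
    return np.linalg.solve(A,b)
def st():
    s=r.observe(); print("t",round(float(s["t"]),2),"tcp",np.round(s["tool_pos"],1),"rot",np.round(s["ee_rot"],4),"F",np.round(s["wrist_force"],1),"w",round(float(s["grip_width"]),3)); return s
def crop(im,x0,y0,x1,y1,k,name):
    c=cv2.resize(im[y0:y1,x0:x1],None,fx=k,fy=k,interpolation=cv2.INTER_CUBIC); cv2.imwrite(name,c)
E
python3 - <<'E'
from h import *
t=cv2.imread("pics/top0.png"); s=cv2.imread("pics/scene0.png")
crop(t,190,130,390,280,4,"pics/topc.png"); crop(s,100,130,300,280,4,"pics/scenec.png"); crop(t,70,170,200,270,5,"pics/topbox.png")
E
```

```text
(no output)
```

View pics/topc.png

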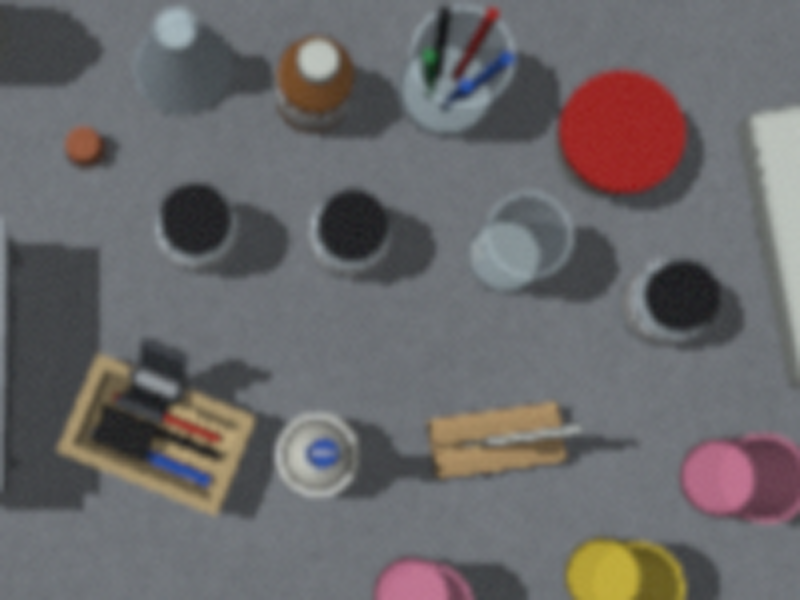

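View pics/scenec.png

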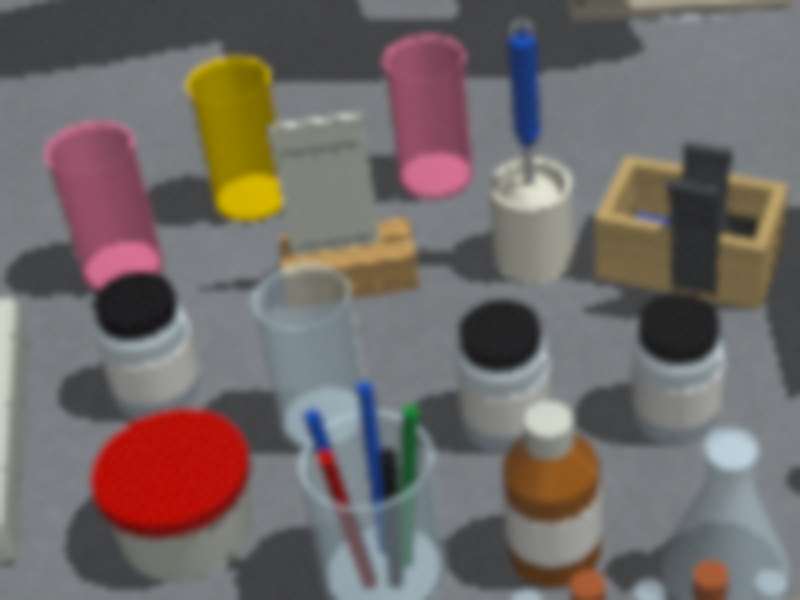

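View pics/topbox.png

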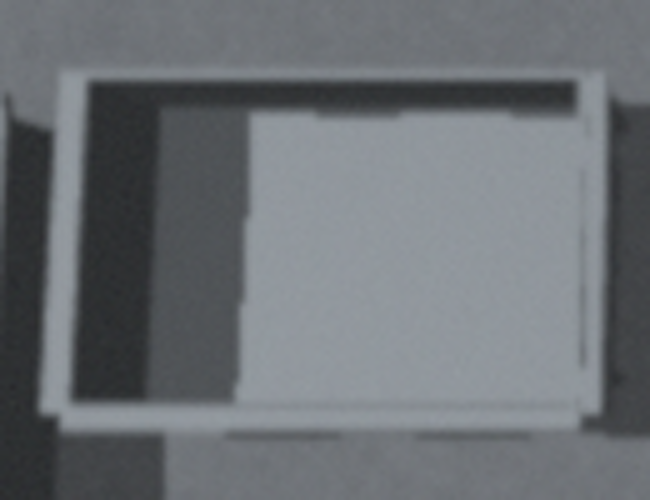

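```bash
python3 - <<'E'
from h import *
it=r.camera_info("top"); isc=r.camera_info("scene")
T=lambda x,y:((x+.5)/4-.5+190,(y+.5)/4-.5+130)
S=lambda x,y:((x+.5)/4-.5+100,(y+.5)/4-.5+130)
B=lambda x,y:((x+.5)/5-.5+70,(y+.5)/5-.5+170)
f=lambda p:np.round(p,1)
for n,t,z,s in [("jarA",(196,219),92,(679,326)),("jarB",(353,226),92,(500,335)),("jarC",(682,296),92,(136,304)),("beaker rim",(531,235),120,(303,297)),("beaker floor",(505,257),2,(324,420)),("pot rim",(317,455),75,(532,185)),("brush top",(323,453),200,(522,38)),("tub",(622,130),66,(171,468)),("amber",(319,60),127,(547,417)),("flask",(176,28),117,(731,445)),
  ("card top L",(487,442),None,(361,118)),("card top R",(580,430),None,(276,124)),("clip top farlever",(158,352),None,(708,150)),("clip near",(158,388),None,(695,187)),("penbox c1",(103,356),60,None),("penbox c2",(252,415),60,None),("penbox c3",(215,514),60,None),("penbox c4",(60,450),60,None),("stand c1",(430,420),36,None),("stand c2",(562,404),36,None),("stand c3",(568,462),36,None),("stand c4",(436,478),36,None)]:
    print(n, f(onz("top",T(*t),z,it)[:2]) if z is not None else "", f(onz("scene",S(*s),z,isc)[:2]) if (z is not None and s) else "", f(tri(("top",T(*t),it),("scene",S(*s),isc))) if s else "")
for c in [(60,70),(607,70),(602,415),(40,413),(580,432),(60,432)]: print(c,f(onz("top",B(*c),120,it)))
E
```

```text
jarA [623.1 -69.3] [632.  -70.1] [624.3 -69.1  84.6]
jarB [ 616.9 -187.5] [ 628.4 -188.6] [ 618.4 -188.4   82.4]
jarC [ 562.2 -432.6] [ 572.9 -432.6] [ 563.2 -435.4   83.2]
beaker rim [ 604.9 -316.2] [ 608.7 -314.7] [ 605.3 -316.   117.1]
beaker floor [ 604.8 -315.7] [ 607.7 -316.5] [ 605.2 -316.5   -0.7]
pot rim [ 446.1 -159. ] [ 450.6 -159.1] [ 446.1 -159.1   71.5]
brush top [ 446.  -158.2] [ 440.9 -160. ] [ 445.9 -159.1  203.3]
tub [ 694.8 -398.7] [ 700.1 -399. ] [ 695.8 -400.1   61.2]
amber [ 736. -162.] [ 737.8 -162.6] [ 736.4 -162.3  125.5]
flask [764.1 -55.6] [761.9 -55.6] [763.6 -55.8 118.9]
card top L   [ 453.6 -277.2  148.5]
card top R   [ 461.4 -338.9  153.9]
clip top farlever   [518.9 -40.7 150. ]
clip near   [495.7 -41.5  99.1]
penbox c1 [522.6   3.3]  
penbox c2 [ 476.8 -110.5]  
penbox c3 [402.5 -82. ]  
penbox c4 [451.3  35.6]  
stand c1 [ 472.9 -248.5]  
stand c2 [ 484.6 -351.2]  
stand c3 [ 439.9 -354.4]  
stand c4 [ 428.3 -252.2]  
(60, 70) [624.2 392.8 120. ]
(607, 70) [621.9  69.9 120. ]
(602, 415) [420.7  70.  120. ]
(40, 413) [423.9 394.3 120. ]
(580, 432) [411.1  82.6 120. ]
(60, 432) [413.  382.2 120. ]
```

```bash
cat >> h.py <<'E'
def go(x,y,z,phi=90.,tilt=None):
    """print tool-frame shift (m) and rotvec (deg) from present pose to TCP x,y,z, tool down, tool-x yaw phi deg"""
    s=r.observe(); Rc=R.from_quat(s["ee_rot"]); p=np.array(s["tool_pos"])
    Rt=R.from_euler("z",phi,degrees=True)*R.from_quat([1,0,0,0])
    if tilt is not None: Rt=R.from_rotvec(tilt,degrees=True)*Rt
    d=Rc.inv().apply(np.array([x,y,z])-p)/1000; rv=(Rc.inv()*Rt).as_rotvec(degrees=True)
    print("shift",np.round(d,4),"rot",np.round(rv,2))
E
python3 - <<'E'
from h import *
st(); go(446,-159,290); 
T=lambda x,y:((x+.5)/4-.5+190,(y+.5)/4-.5+130)
print(onz("top",T(463,55),110), onz("top",(173,124),189),onz("top",(211,167),28),onz("top",(88,113),50))
E
```

```text
t 0.15 tcp [ 179.4 -572.1  230.4] rot [ 9.885e-01  1.513e-01 -0.000e+00 -7.000e-04] F [0.3 0.2 0. ] w 0.999
shift [ 0.378  -0.3145 -0.059 ] rot [-7.000e-02 -6.000e-02 -7.259e+01]
[ 743.55993174 -271.00695159  110.        ] [781.36351831 112.0661909  189.        ] [690.38579761  21.33465806  28.        ] [865.04224866 414.6551708   50.        ]
```

```bash
python3 -m inch '[{"z":-0.05,"rz":-8},{"x":0.378,"y":-0.3145,"z":-0.06,"rz":-72.6},{"x":0.378,"y":-0.3145,"z":-0.06,"rz":-72.6},{"x":0.378,"y":-0.3145,"z":-0.06,"rz":-72.6},{"x":0.378,"y":-0.3145,"z":-0.06,"rz":-72.6},{"x":0.378,"y":-0.3145,"z":-0.06,"rz":-72.6},{"x":0.378,"y":-0.3145,"z":-0.06,"rz":-72.6},{"x":0.378,"y":-0.3145,"z":-0.06,"rz":-72.6},{"x":0.378,"y":-0.3145,"z":-0.06,"rz":-72.6},{"x":0.378,"y":-0.3145,"z":-0.06,"rz":-72.6}]'; python3 - <<'E'
from h import *
st(); go(446,-159,290)
E
```

```text
t 0.15 tcp [ 179.4 -572.1  230.4] rot [ 9.885e-01  1.513e-01 -0.000e+00 -7.000e-04] F [0.3 0.2 0. ] w 0.999
shift [ 0.378  -0.3145 -0.059 ] rot [-7.000e-02 -6.000e-02 -7.259e+01]validation failed for argument at $[0]...
```

```bash
python3 -m inch '[{"x":0,"y":0,"z":-0.05,"rx":0,"ry":0,"rz":-8,"hand":1}]'
```

```text
t: 0.25
tool_pos: [178.5, -568.0, 271.9]
ee_rot: [0.975, 0.22, 0.0, -0.008]
wrist_force: [-0.2, -0.7, 0.2]
grip_width: 0.999
```

```bash
python3 - <<'E'
from h import *
st(); go(446,-159,290)
E
```

```text
t 0.25 tcp [ 178.5 -568.   271.9] rot [ 0.9754  0.2201  0.     -0.0085] F [-0.2 -0.7  0.2] w 0.999
shift [ 0.4173 -0.2547 -0.0124] rot [ -0.72  -0.73 -64.57]
```

```bash
python3 -m inch '[{"x":0.418,"y":-0.259,"z":-0.01,"rz":-64.6,"hand":1},{"x":0.418,"y":-0.259,"z":-0.01,"rz":-64.6,"hand":1},{"x":0.418,"y":-0.259,"z":-0.01,"rz":-64.6,"hand":1},{"x":0.418,"y":-0.259,"z":-0.01,"rz":-64.6,"hand":1},{"x":0.418,"y":-0.259,"z":-0.01,"rz":-64.6,"hand":1},{"x":0.418,"y":-0.259,"z":-0.01,"rz":-64.6,"hand":1},{"x":0.418,"y":-0.259,"z":-0.01,"rz":-64.6,"hand":1},{"x":0.418,"y":-0.259,"z":-0.01,"rz":-64.6,"hand":1},{"x":0.418,"y":-0.259,"z":-0.01,"rz":-64.6,"hand":1},{"x":0.418,"y":-0.259,"z":-0.01,"rz":-64.6,"hand":1}]'; python3 - <<'E'
from h import *
st(); go(446,-159,290)
E
```

```text
t 0.25 tcp [ 178.5 -568.   271.9] rot [ 0.9754  0.2201  0.     -0.0085] F [-0.2 -0.7  0.2] w 0.999
shift [ 0.4173 -0.2547 -0.0124] rot [ -0.72  -0.73 -64.57]validation failed for argument at $[0]...
```

```bash
python3 -m inch '[{"x":0.418,"y":-0.259,"z":-0.01,"rx":0,"ry":0,"rz":-64.6,"hand":1},{"x":0.418,"y":-0.259,"z":-0.01,"rx":0,"ry":0,"rz":-64.6,"hand":1},{"x":0.418,"y":-0.259,"z":-0.01,"rx":0,"ry":0,"rz":-64.6,"hand":1},{"x":0.418,"y":-0.259,"z":-0.01,"rx":0,"ry":0,"rz":-64.6,"hand":1},{"x":0.418,"y":-0.259,"z":-0.01,"rx":0,"ry":0,"rz":-64.6,"hand":1},{"x":0.418,"y":-0.259,"z":-0.01,"rx":0,"ry":0,"rz":-64.6,"hand":1},{"x":0.418,"y":-0.259,"z":-0.01,"rx":0,"ry":0,"rz":-64.6,"hand":1},{"x":0.418,"y":-0.259,"z":-0.01,"rx":0,"ry":0,"rz":-64.6,"hand":1},{"x":0.418,"y":-0.259,"z":-0.01,"rx":0,"ry":0,"rz":-64.6,"hand":1},{"x":0.418,"y":-0.259,"z":-0.01,"rx":0,"ry":0,"rz":-64.6,"hand":1}]'; python3 - <<'E'
from h import *
st(); go(446,-159,290)
E
```

```text
t: 1.25
tool_pos: [446.8, -156.8, 291.3]
ee_rot: [0.707, 0.707, 0.0, 0.0]
wrist_force: [-0.1, -0.5, 0.2]
grip_width: 1.0
t 1.25 tcp [ 446.8 -156.8  291.3] rot [7.067e-01 7.075e-01 2.000e-04 0.000e+00] F [-0.1 -0.5  0.2] w 1.0
shift [-0.0022 -0.0008  0.0013] rot [ 0.01 -0.01  0.06]
```

```bash
python3 - <<'E'
from h import *
i=r.camera_info("wrist"); print(np.round(i["pose"],2).tolist())
im=r.grab_frame("wrist")[:,:,::-1]; cv2.imwrite("pics/w1.png",im)
print(proj("wrist",[[446,-159,215],[446,-159,200],[446,-159,75]],i))
E
```

```text
[[1.0, 0.0, 0.0, 446.14], [0.0, -0.95, -0.32, -73.81], [0.0, 0.32, -0.95, 434.02], [0.0, 0.0, 0.0, 1.0]]
[[252.37619359 200.53009612]
 [252.39620088 193.8664132 ]
 [252.50273017 158.38548241]]
```

View pics/w1.png

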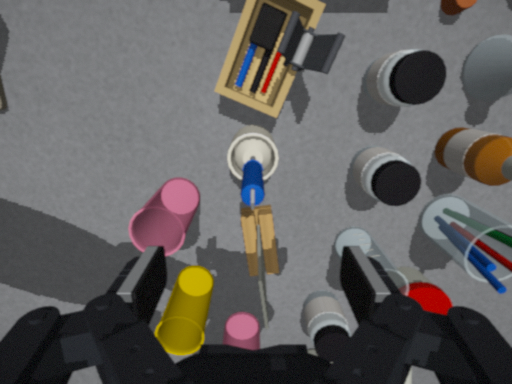

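The wrist view shows the brush handle top at (252,196), where I predicted it, above the pot at (253,157). Descending to grip it.

```bash
python3 -m inch '[{"x":-0.002,"y":-0.001,"z":0.05,"rx":0,"ry":0,"rz":0,"hand":1},{"x":-0.002,"y":-0.001,"z":0.09,"rx":0,"ry":0,"rz":0,"hand":1},{"x":-0.002,"y":-0.001,"z":0.12,"rx":0,"ry":0,"rz":0,"hand":1},{"x":-0.002,"y":-0.001,"z":0.138,"rx":0,"ry":0,"rz":0,"hand":1},{"x":-0.002,"y":-0.001,"z":0.138,"rx":0,"ry":0,"rz":0,"hand":0},{"x":-0.002,"y":-0.001,"z":0.138,"rx":0,"ry":0,"rz":0,"hand":-1},{"x":-0.002,"y":-0.001,"z":0.138,"rx":0,"ry":0,"rz":0,"hand":-1},{"x":-0.002,"y":-0.001,"z":0.138,"rx":0,"ry":0,"rz":0,"hand":-1},{"x":-0.002,"y":-0.001,"z":0.138,"rx":0,"ry":0,"rz":0,"hand":-1}]'; python3 - <<'E'
from h import *
st()
im=r.grab_frame("scene")[:,:,::-1]; crop(im,130,100,330,250,4,"pics/s2.png")
E
```

```text
t: 2.2
tool_pos: [445.9, -161.7, 154.9]
ee_rot: [0.707, 0.707, 0.0, 0.001]
wrist_force: [-0.7, 0.1, 2.3]
grip_width: 0.222
t 2.2 tcp [ 445.9 -161.7  154.9] rot [7.071e-01 7.071e-01 5.000e-04 1.300e-03] F [-0.7  0.1  2.3] w 0.222
```

View pics/s2.png

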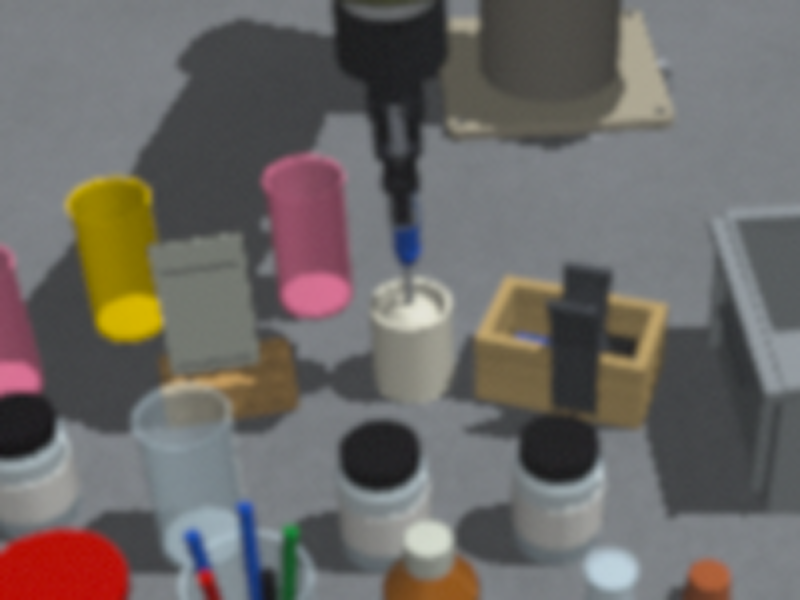

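```bash
python3 -m inch '[{"x":0,"y":0,"z":-0.04,"rx":0,"ry":0,"rz":0,"hand":-1},{"x":0,"y":0,"z":-0.09,"rx":0,"ry":0,"rz":0,"hand":-1},{"x":0,"y":0,"z":-0.14,"rx":0,"ry":0,"rz":0,"hand":-1},{"x":-0.03,"y":0.03,"z":-0.14,"rx":0,"ry":0,"rz":0,"hand":-1},{"x":-0.06,"y":0.06,"z":-0.14,"rx":0,"ry":0,"rz":0,"hand":-1},{"x":-0.09,"y":0.09,"z":-0.14,"rx":0,"ry":0,"rz":0,"hand":-1},{"x":-0.12,"y":0.12,"z":-0.14,"rx":0,"ry":0,"rz":0,"hand":-1},{"x":-0.145,"y":0.15,"z":-0.14,"rx":0,"ry":0,"rz":0,"hand":-1},{"x":-0.154,"y":0.159,"z":-0.14,"rx":0,"ry":0,"rz":0,"hand":-1},{"x":-0.154,"y":0.159,"z":-0.14,"rx":0,"ry":0,"rz":0,"hand":-1}]'; python3 - <<'E'
from h import *
st()
im=r.grab_frame("scene")[:,:,::-1]; crop(im,100,80,300,280,3,"pics/s3.png")
i=r.camera_info("wrist");st()
im=r.grab_frame("wrist")[:,:,::-1]; cv2.imwrite("pics/w3.png",im)
im=r.grab_frame("top")[:,:,::-1]; crop(im,220,130,390,280,4,"pics/t3.png")
E
```

```text
t: 3.25
tool_pos: [604.4, -316.4, 291.5]
ee_rot: [0.707, 0.707, -0.0, -0.001]
wrist_force: [-0.6, 0.2, -1.7]
grip_width: 0.217
t 3.25 tcp [ 604.4 -316.4  291.5] rot [ 7.074e-01  7.068e-01 -3.000e-04 -1.000e-03] F [-0.6  0.2 -1.7] w 0.217
t 3.3 tcp [ 603.9 -315.5  292.2] rot [ 7.073e-01  7.070e-01 -2.000e-04 -9.000e-04] F [-0.1  1.2 -1.5] w 0.216
```

View pics/s3.png

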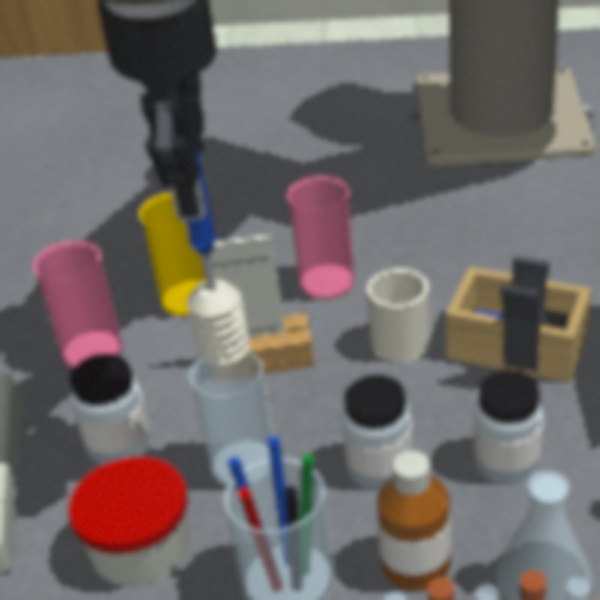

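View pics/w3.png

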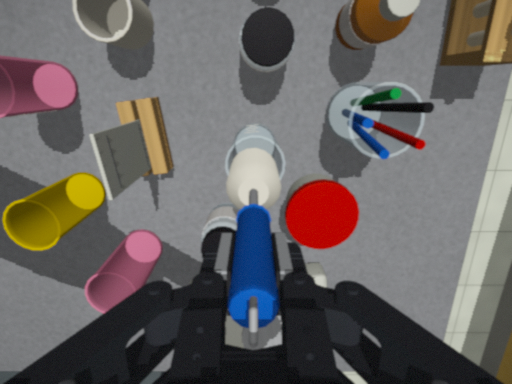

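View pics/t3.png

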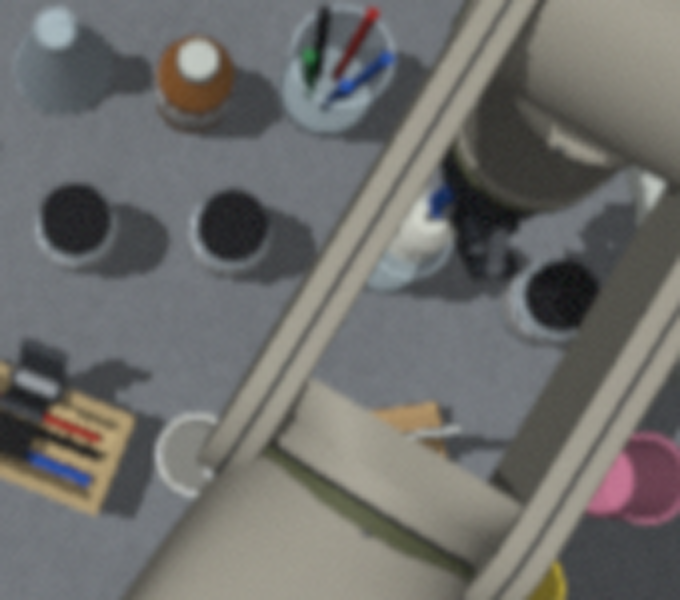

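```bash
python3 - <<'E'
from h import *
i=r.camera_info("wrist")
print("rim", proj("wrist",[[605,-316,120],[605+32,-316,120],[605-32,-316,120]],i).round(1))
print("brush axis w", proj("wrist",[[604,-316,z] for z in (142,212,262,342)],i).round(1))
print("floor",proj("wrist",[[605,-316,0]],i).round(1))
isc=r.camera_info("scene")
q=proj("scene",[[604,-316,z] for z in (142,212,262,342)],isc); print("scene crop px",((q-[100,80])*3+1).round(1))
print("rim s",((proj("scene",[[605,-316,120],[605,-316,0]],isc)-[100,80])*3+1).round(1))
E
python3 -c "
import cv2
im=cv2.imread('pics/w3.png');cv2.imwrite('pics/w3c.png',cv2.resize(im[100:340,180:340],None,fx=2.5,fy=2.5,interpolation=2))"
```

```text
rim [[254.6 166.9]
 [284.4 166.9]
 [224.7 166.8]]
brush axis w [[253.7 172.5]
 [253.9 197.1]
 [254.2 225.1]
 [255.  317.3]]
floor [[254.1 145.4]]
scene crop px [[222.3 350.2]
 [210.2 286.5]
 [200.8 237.2]
 [184.4 150.8]]
rim s [[225.8 369.9]
 [243.8 464.2]]
```

View pics/w3c.png

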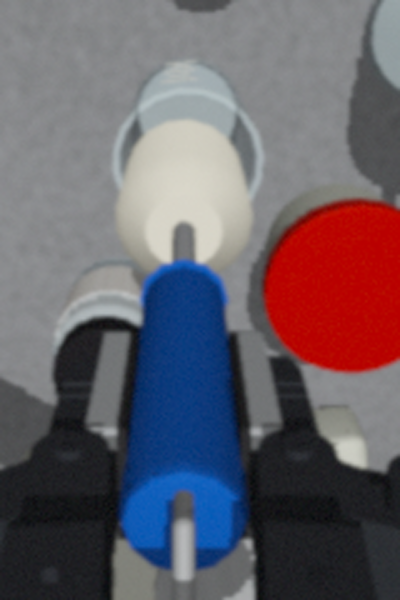

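```bash
python3 - <<'E'
from h import *
im=cv2.imread("pics/s3.png"); c=cv2.resize(im[120:400,150:290],None,fx=2.1,fy=2.1,interpolation=2); cv2.imwrite("pics/s3c.png",c)
E
```

```text
(no output)
```

View pics/s3c.png

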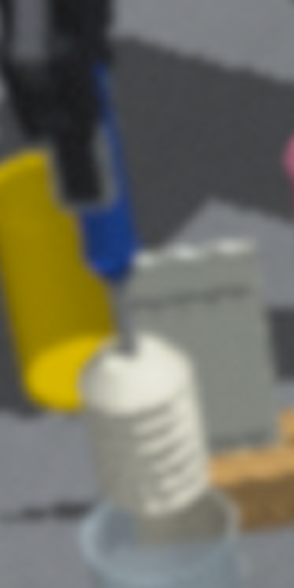

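The brush hangs close to vertical over the beaker. The beaker is at (228,368) in the scene crop, and it is the only clear one, since the look-alikes are pink and yellow. Inserting slowly.

```bash
python3 -m inch '[{"x":-0.002,"y":0.001,"z":0.02,"rx":0,"ry":0,"rz":0,"hand":-1},{"x":-0.002,"y":0.001,"z":0.04,"rx":0,"ry":0,"rz":0,"hand":-1},{"x":-0.002,"y":0.001,"z":0.06,"rx":0,"ry":0,"rz":0,"hand":-1},{"x":-0.002,"y":0.001,"z":0.07,"rx":0,"ry":0,"rz":0,"hand":-1},{"x":-0.002,"y":0.001,"z":0.07,"rx":0,"ry":0,"rz":0,"hand":-1}]'; python3 - <<'E'
from h import *
im=r.grab_frame("scene")[:,:,::-1]; crop(im,100,80,300,280,3,"pics/s4.png")
st()
im=r.grab_frame("wrist")[:,:,::-1]; crop(im,180,100,340,340,2.5,"pics/w4.png")
E
```

```text
t: 3.9
tool_pos: [603.9, -316.1, 221.9]
ee_rot: [0.707, 0.707, -0.0, -0.001]
wrist_force: [-0.6, 0.3, -0.6]
grip_width: 0.219
t 3.95 tcp [ 604.5 -316.6  223.4] rot [ 7.070e-01  7.073e-01 -1.000e-04 -3.000e-04] F [-0.4 -0.8  0.1] w 0.217
```

View pics/s4.png

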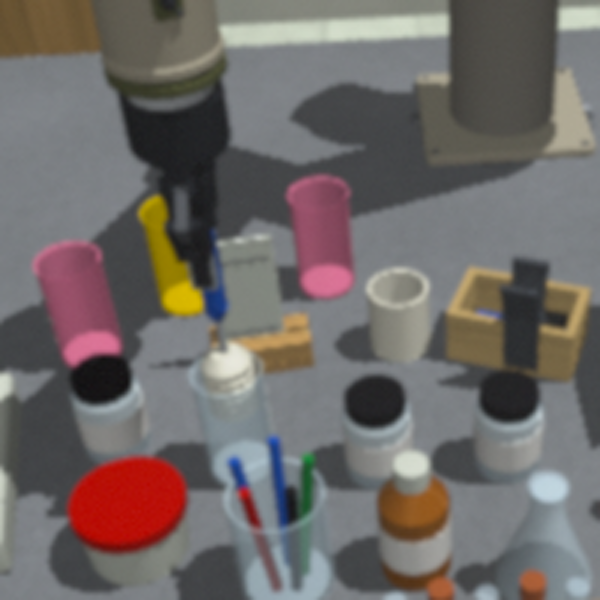

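View pics/w4.png

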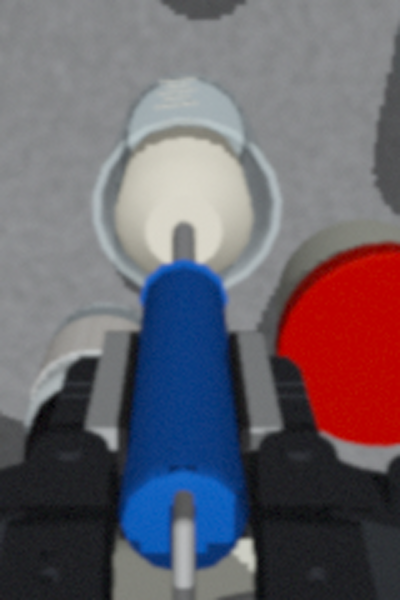

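```bash
python3 -m inch '[{"x":0,"y":0.001,"z":0.025,"rx":0,"ry":0,"rz":0,"hand":-1},{"x":0,"y":0.001,"z":0.05,"rx":0,"ry":0,"rz":0,"hand":-1},{"x":0,"y":0.001,"z":0.06,"rx":0,"ry":0,"rz":0,"hand":-1},{"x":0,"y":0.001,"z":0.066,"rx":0,"ry":0,"rz":0,"hand":-1},{"x":0,"y":0.001,"z":0.068,"rx":0,"ry":0,"rz":0,"hand":-1},{"x":0,"y":0.001,"z":0.068,"rx":0,"ry":0,"rz":0,"hand":-1}]'; python3 - <<'E'
from h import *
im=r.grab_frame("scene")[:,:,::-1]; crop(im,100,80,300,280,3,"pics/s5.png")
st()
E
```

```text
t: 4.6
tool_pos: [606.5, -317.5, 156.6]
ee_rot: [0.707, 0.707, 0.0, 0.001]
wrist_force: [-0.0, 0.6, -1.1]
grip_width: 0.217
t 4.65 tcp [ 606.6 -317.6  156.8] rot [7.071e-01 7.071e-01 2.000e-04 1.000e-03] F [-0.7 -0.   0.2] w 0.221
```

View pics/s5.png

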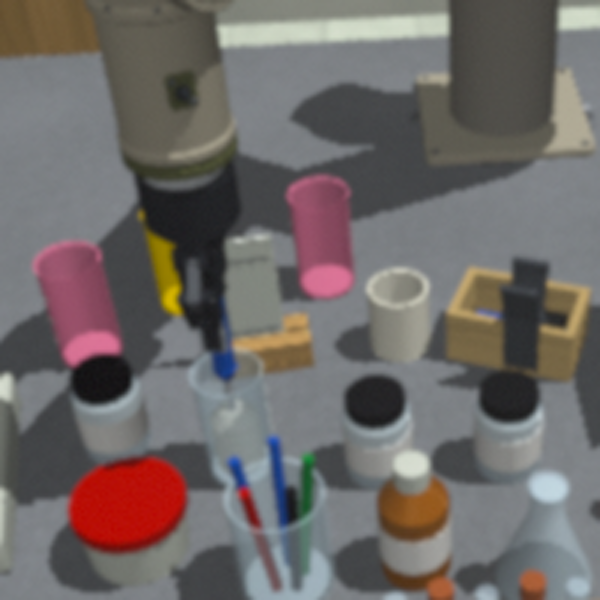

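```bash
python3 -m inch '[{"x":0,"y":-0.001,"z":0.002,"rx":0,"ry":0,"rz":0,"hand":-1},{"x":0,"y":-0.001,"z":0.003,"rx":0,"ry":0,"rz":0,"hand":-1},{"x":0,"y":-0.001,"z":0.003,"rx":0,"ry":0,"rz":0,"hand":-1}]'
```

```text
t: 4.95
tool_pos: [605.7, -317.7, 154.0]
ee_rot: [0.707, 0.707, 0.0, 0.001]
wrist_force: [0.2, -0.7, 5.2]
grip_width: 0.219
```

Contact: 5 N on the beaker floor. Scrubbing strokes now.

```bash
python3 -m inch '[{"x":0,"y":0,"z":-0.03,"rx":0,"ry":0,"rz":0,"hand":-1},{"x":0,"y":0,"z":-0.06,"rx":0,"ry":0,"rz":0,"hand":-1},{"x":0,"y":0,"z":-0.09,"rx":0,"ry":0,"rz":0,"hand":-1},{"x":0,"y":0,"z":-0.1,"rx":0,"ry":0,"rz":0,"hand":-1},{"x":0,"y":0,"z":-0.1,"rx":0,"ry":0,"rz":0,"hand":-1},{"x":0,"y":0,"z":-0.07,"rx":0,"ry":0,"rz":0,"hand":-1},{"x":0,"y":0,"z":-0.04,"rx":0,"ry":0,"rz":0,"hand":-1},{"x":0,"y":0,"z":-0.015,"rx":0,"ry":0,"rz":0,"hand":-1},{"x":0,"y":0,"z":0,"rx":0,"ry":0,"rz":0,"hand":-1},{"x":0,"y":0,"z":0.0005,"rx":0,"ry":0,"rz":0,"hand":-1}]'
python3 -m inch '[{"x":0,"y":0,"z":0,"rx":0,"ry":0,"rz":0,"hand":-1},{"x":0,"y":0,"z":0,"rx":0,"ry":0,"rz":0,"hand":-1}]'
```

```text
t: 5.95
tool_pos: [605.0, -317.4, 151.3]
ee_rot: [0.707, 0.707, -0.0, 0.0]
wrist_force: [-0.4, 0.7, 9.6]
grip_width: 0.218
t: 6.15
tool_pos: [604.9, -317.3, 151.3]
ee_rot: [0.707, 0.707, -0.0, 0.0]
wrist_force: [0.4, 0.9, 4.2]
grip_width: 0.22
```

```bash
python3 -m inch '[{"x":0,"y":0,"z":-0.03,"rx":0,"ry":0,"rz":0,"hand":-1},{"x":0,"y":0,"z":-0.06,"rx":0,"ry":0,"rz":0,"hand":-1},{"x":0,"y":0,"z":-0.09,"rx":0,"ry":0,"rz":0,"hand":-1},{"x":0,"y":0,"z":-0.1,"rx":0,"ry":0,"rz":0,"hand":-1},{"x":0,"y":0,"z":-0.1,"rx":0,"ry":0,"rz":0,"hand":-1},{"x":0,"y":0,"z":-0.07,"rx":0,"ry":0,"rz":0,"hand":-1},{"x":0,"y":0,"z":-0.04,"rx":0,"ry":0,"rz":0,"hand":-1},{"x":0,"y":0,"z":-0.015,"rx":0,"ry":0,"rz":0,"hand":-1},{"x":0,"y":0,"z":0,"rx":0,"ry":0,"rz":0,"hand":-1},{"x":0,"y":0,"z":0,"rx":0,"ry":0,"rz":0,"hand":-1}]'
python3 -m inch '[{"x":0,"y":0,"z":0,"rx":0,"ry":0,"rz":0,"hand":-1},{"x":0,"y":0,"z":0,"rx":0,"ry":0,"rz":0,"hand":-1}]'; python3 - <<'E'
from h import *
im=r.grab_frame("scene")[:,:,::-1]; crop(im,100,80,300,280,3,"pics/s6.png")
E
```

```text
t: 7.15
tool_pos: [603.8, -316.7, 148.7]
ee_rot: [0.707, 0.707, -0.001, -0.002]
wrist_force: [0.1, -0.2, -1.0]
grip_width: 0.218
t: 7.35
tool_pos: [604.4, -316.8, 150.4]
ee_rot: [0.707, 0.707, -0.0, -0.001]
wrist_force: [-0.3, 0.5, -0.8]
grip_width: 0.222
```

View pics/s6.png

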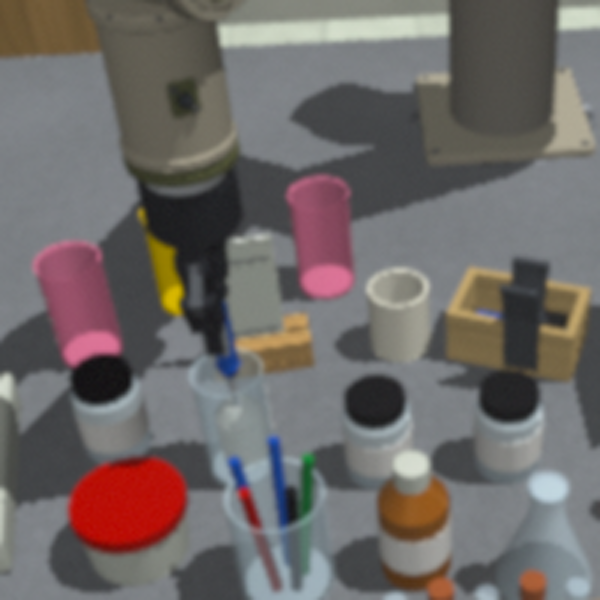

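Force is near zero at the last bottom, so I'll do two more strokes pressing slightly deeper.

```bash
python3 -m inch '[{"x":0,"y":0,"z":0.002,"rx":0,"ry":0,"rz":0,"hand":-1},{"x":0,"y":0,"z":0.003,"rx":0,"ry":0,"rz":0,"hand":-1},{"x":0,"y":0,"z":0.003,"rx":0,"ry":0,"rz":0,"hand":-1}]'
python3 -m inch '[{"x":0,"y":0,"z":-0.03,"rx":0,"ry":0,"rz":0,"hand":-1},{"x":0,"y":0,"z":-0.06,"rx":0,"ry":0,"rz":0,"hand":-1},{"x":0,"y":0,"z":-0.09,"rx":0,"ry":0,"rz":0,"hand":-1},{"x":0,"y":0,"z":-0.105,"rx":0,"ry":0,"rz":0,"hand":-1},{"x":0,"y":0,"z":-0.105,"rx":0,"ry":0,"rz":0,"hand":-1},{"x":0,"y":0,"z":-0.07,"rx":0,"ry":0,"rz":0,"hand":-1},{"x":0,"y":0,"z":-0.04,"rx":0,"ry":0,"rz":0,"hand":-1},{"x":0,"y":0,"z":-0.015,"rx":0,"ry":0,"rz":0,"hand":-1},{"x":0,"y":0,"z":0,"rx":0,"ry":0,"rz":0,"hand":-1},{"x":0,"y":0,"z":0,"rx":0,"ry":0,"rz":0,"hand":-1}]'
python3 -m inch '[{"x":0,"y":0,"z":0.001,"rx":0,"ry":0,"rz":0,"hand":-1},{"x":0,"y":0,"z":0.001,"rx":0,"ry":0,"rz":0,"hand":-1}]'
```

```text
t: 7.7
tool_pos: [604.8, -317.1, 148.4]
ee_rot: [0.707, 0.707, -0.0, -0.0]
wrist_force: [0.2, 0.6, -1.0]
grip_width: 0.214
t: 8.7
tool_pos: [604.0, -316.9, 146.6]
ee_rot: [0.707, 0.707, -0.0, -0.001]
wrist_force: [-0.4, 0.2, -0.5]
grip_width: 0.22
t: 8.9
tool_pos: [604.6, -316.9, 146.7]
ee_rot: [0.707, 0.707, -0.0, -0.001]
wrist_force: [-0.2, -0.1, -0.4]
grip_width: 0.219
```

```bash
python3 -m inch '[{"x":0,"y":0,"z":0.002,"rx":0,"ry":0,"rz":0,"hand":-1},{"x":0,"y":0,"z":0.004,"rx":0,"ry":0,"rz":0,"hand":-1},{"x":0,"y":0,"z":0.004,"rx":0,"ry":0,"rz":0,"hand":-1}]'; python3 - <<'E'
from h import *
st()
im=r.grab_frame("wrist")[:,:,::-1]; crop(im,180,100,340,340,2.5,"pics/w7.png")
im=r.grab_frame("scene")[:,:,::-1]; crop(im,150,160,230,260,6,"pics/s7.png");st()
E
```

```text
t: 9.2
tool_pos: [605.5, -317.5, 145.6]
ee_rot: [0.707, 0.707, 0.0, 0.001]
wrist_force: [-2.2, 3.0, 8.2]
grip_width: 0.219
t 9.2 tcp [ 605.5 -317.5  145.6] rot [7.070e-01 7.072e-01 2.000e-04 9.000e-04] F [-2.2  3.   8.2] w 0.219
t 9.3 tcp [ 605.5 -317.5  145.5] rot [7.070e-01 7.072e-01 2.000e-04 9.000e-04] F [-2.4  0.8  8.3] w 0.216
```

View pics/w7.png

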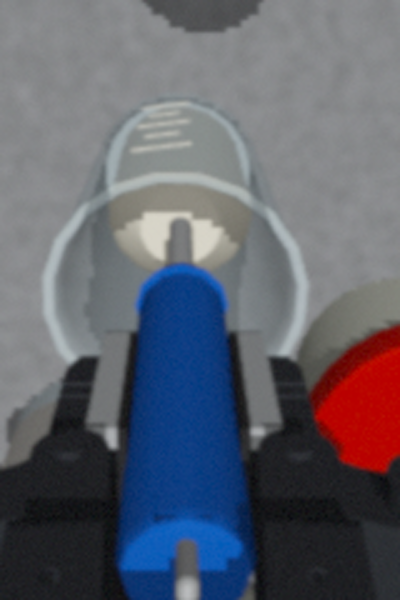

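View pics/s7.png

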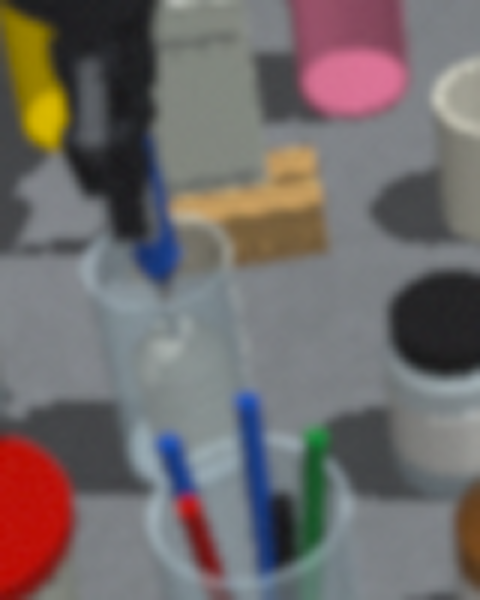

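The brush has slid up about 8 mm in the grip (handle top from y=510 to y=560 in the crop). It is on the bottom now, with a steady 8 N. I'll do two more full strokes from this reference.

```bash
python3 -m inch '[{"x":0,"y":0,"z":-0.03,"rx":0,"ry":0,"rz":0,"hand":-1},{"x":0,"y":0,"z":-0.06,"rx":0,"ry":0,"rz":0,"hand":-1},{"x":0,"y":0,"z":-0.09,"rx":0,"ry":0,"rz":0,"hand":-1},{"x":0,"y":0,"z":-0.105,"rx":0,"ry":0,"rz":0,"hand":-1},{"x":0,"y":0,"z":-0.105,"rx":0,"ry":0,"rz":0,"hand":-1},{"x":0,"y":0,"z":-0.075,"rx":0,"ry":0,"rz":0,"hand":-1},{"x":0,"y":0,"z":-0.045,"rx":0,"ry":0,"rz":0,"hand":-1},{"x":0,"y":0,"z":-0.02,"rx":0,"ry":0,"rz":0,"hand":-1},{"x":0,"y":0,"z":-0.005,"rx":0,"ry":0,"rz":0,"hand":-1},{"x":0,"y":0,"z":0,"rx":0,"ry":0,"rz":0,"hand":-1}]'
python3 -m inch '[{"x":0,"y":0,"z":0,"rx":0,"ry":0,"rz":0,"hand":-1},{"x":0,"y":0,"z":0,"rx":0,"ry":0,"rz":0,"hand":-1}]'
```

```text
t: 10.3
tool_pos: [605.1, -317.5, 144.4]
ee_rot: [0.707, 0.707, -0.0, 0.0]
wrist_force: [-6.7, 2.9, 30.0]
grip_width: 0.218
t: 10.5
tool_pos: [604.8, -317.4, 144.5]
ee_rot: [0.707, 0.707, -0.0, 0.0]
wrist_force: [-3.4, 1.5, 9.4]
grip_width: 0.215
```

```bash
python3 -m inch '[{"x":0,"y":0,"z":-0.03,"rx":0,"ry":0,"rz":0,"hand":-1},{"x":0,"y":0,"z":-0.06,"rx":0,"ry":0,"rz":0,"hand":-1},{"x":0,"y":0,"z":-0.09,"rx":0,"ry":0,"rz":0,"hand":-1},{"x":0,"y":0,"z":-0.105,"rx":0,"ry":0,"rz":0,"hand":-1},{"x":0,"y":0,"z":-0.105,"rx":0,"ry":0,"rz":0,"hand":-1},{"x":0,"y":0,"z":-0.075,"rx":0,"ry":0,"rz":0,"hand":-1},{"x":0,"y":0,"z":-0.045,"rx":0,"ry":0,"rz":0,"hand":-1},{"x":0,"y":0,"z":-0.02,"rx":0,"ry":0,"rz":0,"hand":-1},{"x":0,"y":0,"z":-0.005,"rx":0,"ry":0,"rz":0,"hand":-1},{"x":0,"y":0,"z":0,"rx":0,"ry":0,"rz":0,"hand":-1}]'
python3 -m inch '[{"x":0,"y":0,"z":0,"rx":0,"ry":0,"rz":0,"hand":-1},{"x":0,"y":0,"z":0,"rx":0,"ry":0,"rz":0,"hand":-1}]'; python3 - <<'E'
from h import *
st()
im=r.grab_frame("wrist")[:,:,::-1]; crop(im,180,100,340,340,2.5,"pics/w8.png")
im=r.grab_frame("scene")[:,:,::-1]; crop(im,150,160,230,260,6,"pics/s8.png");st()
E
```

```text
t: 11.5
tool_pos: [604.7, -317.3, 143.5]
ee_rot: [0.707, 0.707, -0.0, -0.0]
wrist_force: [-5.4, 2.1, 25.6]
grip_width: 0.219
t: 11.7
tool_pos: [605.0, -317.3, 143.6]
ee_rot: [0.707, 0.707, 0.0, 0.0]
wrist_force: [0.6, 0.2, 3.5]
grip_width: 0.217
t 11.7 tcp [ 605.  -317.3  143.6] rot [7.071e-01 7.071e-01 0.000e+00 1.000e-04] F [0.6 0.2 3.5] w 0.217
t 11.8 tcp [ 605.  -317.2  143.6] rot [0.7071 0.7071 0.     0.    ] F [-1.2 -0.5  2.9] w 0.214
```

View pics/w8.png

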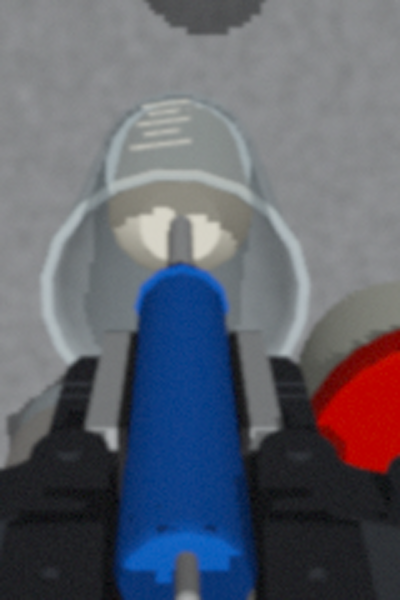

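View pics/s8.png

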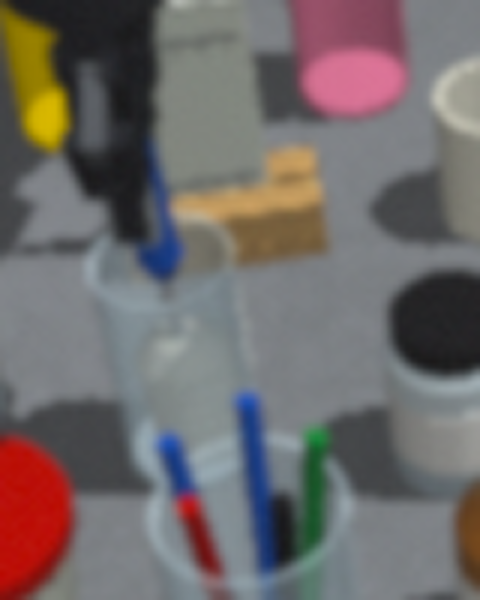

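```bash
python3 -m inch '[{"x":0,"y":0,"z":-0.05,"rx":0,"ry":0,"rz":0,"hand":-1},{"x":0,"y":0,"z":-0.1,"rx":0,"ry":0,"rz":0,"hand":-1},{"x":0,"y":0,"z":-0.15,"rx":0,"ry":0,"rz":0,"hand":-1},{"x":0.03,"y":-0.03,"z":-0.155,"rx":0,"ry":0,"rz":0,"hand":-1},{"x":0.06,"y":-0.06,"z":-0.155,"rx":0,"ry":0,"rz":0,"hand":-1},{"x":0.09,"y":-0.09,"z":-0.155,"rx":0,"ry":0,"rz":0,"hand":-1},{"x":0.12,"y":-0.12,"z":-0.155,"rx":0,"ry":0,"rz":0,"hand":-1},{"x":0.145,"y":-0.15,"z":-0.155,"rx":0,"ry":0,"rz":0,"hand":-1},{"x":0.157,"y":-0.159,"z":-0.155,"rx":0,"ry":0,"rz":0,"hand":-1},{"x":0.157,"y":-0.159,"z":-0.155,"rx":0,"ry":0,"rz":0,"hand":-1}]'
python3 -m inch '[{"x":0,"y":0,"z":0.03,"rx":0,"ry":0,"rz":0,"hand":-1},{"x":0,"y":0,"z":0.05,"rx":0,"ry":0,"rz":0,"hand":-1},{"x":0,"y":0,"z":0.05,"rx":0,"ry":0,"rz":0,"hand":-1}]'
python3 - <<'E'
from h import *
im=r.grab_frame("scene")[:,:,::-1]; crop(im,100,80,300,280,3,"pics/s9.png");st()
im=r.grab_frame("wrist")[:,:,::-1]; crop(im,180,100,340,340,2.5,"pics/w9.png")
E
```

```text
t: 12.8
tool_pos: [445.0, -158.9, 298.5]
ee_rot: [0.707, 0.708, 0.0, -0.0]
wrist_force: [0.9, -0.3, -0.0]
grip_width: 0.22
t: 13.1
tool_pos: [444.6, -159.9, 244.9]
ee_rot: [0.707, 0.707, -0.001, -0.003]
wrist_force: [-0.8, 0.6, -2.0]
grip_width: 0.221
t 13.15 tcp [ 445.3 -160.3  247. ] rot [ 7.072e-01  7.070e-01 -7.000e-04 -1.800e-03] F [-0.4 -0.5 -0.8] w 0.216
```

View pics/s9.png

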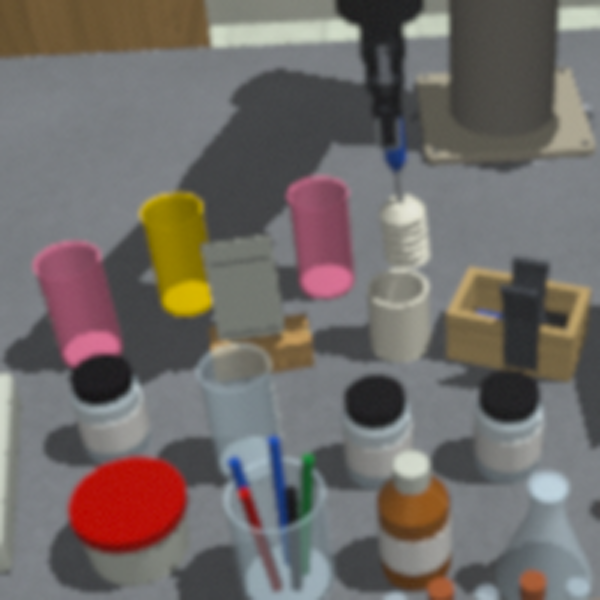

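View pics/w9.png

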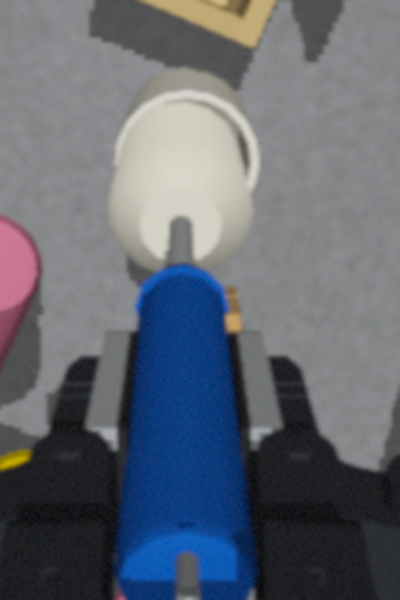

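```bash
python3 - <<'E'
from h import *
isc=r.camera_info("scene")
f=lambda P:((proj("scene",P,isc)-[100,80])*3+1).round(1)
print("pot axis",f([[446,-159,75],[446,-159,0]]))
print("brush vertical at TCP",f([[445,-160,z] for z in (108,178,228,300)]))
print("brush shifted 10y",f([[445,-150,z] for z in (108,)]), f([[455,-160,108]]))
im=cv2.imread("pics/s9.png"); cv2.imwrite("pics/s9c.png",cv2.resize(im[80:370,340:460],None,fx=2,fy=2,interpolation=2))
E
```

```text
pot axis [[398.7 285.8]
 [401.9 341.9]]
brush vertical at TCP [[396.1 259.1]
 [392.7 200.3]
 [390.1 155.3]
 [386.   85.6]]
brush shifted 10y [[406.2 258.4]] [[396.6 265.2]]
```

View pics/s9c.png

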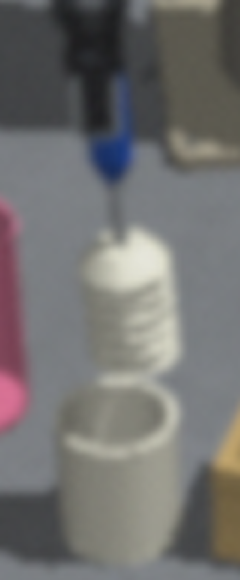

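The head leans about 4.5° towards +y (its bottom is at (410,265), and I predicted (396,259)). I'll tilt the tool to level the brush, then check.

```bash
python3 -m inch '[{"x":-0.001,"y":0.002,"z":0,"rx":0,"ry":-4.5,"rz":0,"hand":-1},{"x":-0.001,"y":0.002,"z":0,"rx":0,"ry":-4.5,"rz":0,"hand":-1},{"x":-0.001,"y":0.002,"z":0,"rx":0,"ry":-4.5,"rz":0,"hand":-1}]'
python3 - <<'E'
from h import *
im=r.grab_frame("scene")[:,:,::-1]; crop(im,100,80,300,280,3,"pics/s10.png");st()
im=cv2.imread("pics/s10.png"); cv2.imwrite("pics/s10c.png",cv2.resize(im[80:370,340:460],None,fx=2,fy=2,interpolation=2))
im=r.grab_frame("wrist")[:,:,::-1]; crop(im,180,100,340,340,2.5,"pics/w10.png")
E
```

```text
t: 13.5
tool_pos: [448.7, -161.0, 250.0]
ee_rot: [0.706, 0.707, -0.027, 0.028]
wrist_force: [0.1, 1.1, -0.2]
grip_width: 0.219
t 13.55 tcp [ 448.5 -161.2  249.8] rot [ 0.7063  0.7068 -0.027   0.0278] F [-0.1 -1.  -1.9] w 0.213
```

View pics/s10c.png

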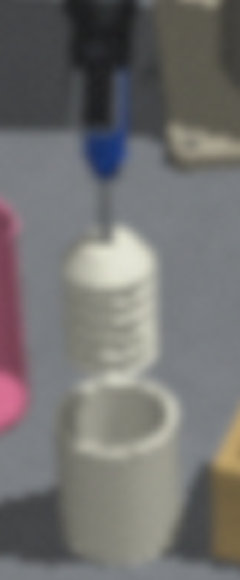

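View pics/w10.png

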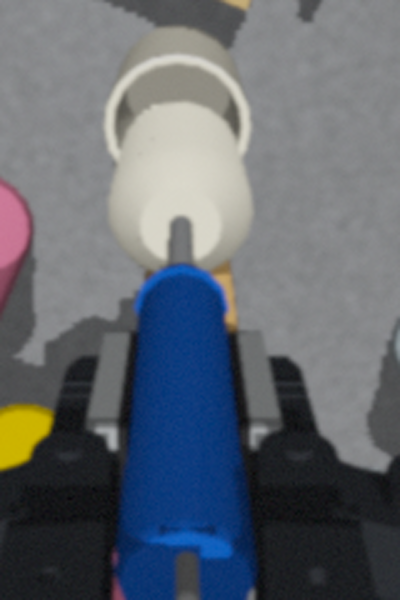

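```bash
python3 -m inch '[{"x":0.0016,"y":-0.001,"z":0.02,"rx":0,"ry":0,"rz":0,"hand":-1},{"x":0.0031,"y":-0.001,"z":0.04,"rx":0,"ry":0,"rz":0,"hand":-1},{"x":0.0047,"y":-0.001,"z":0.06,"rx":0,"ry":0,"rz":0,"hand":-1},{"x":0.0063,"y":-0.001,"z":0.08,"rx":0,"ry":0,"rz":0,"hand":-1},{"x":0.0074,"y":-0.001,"z":0.094,"rx":0,"ry":0,"rz":0,"hand":-1},{"x":0.0074,"y":-0.001,"z":0.094,"rx":0,"ry":0,"rz":0,"hand":-1},{"x":0.0074,"y":-0.001,"z":0.094,"rx":0,"ry":0,"rz":0,"hand":-1}]'
python3 - <<'E'
from h import *
im=r.grab_frame("scene")[:,:,::-1]; crop(im,200,90,270,220,4,"pics/s11.png");st()
E
```

```text
t: 14.3
tool_pos: [447.1, -161.5, 155.0]
ee_rot: [0.707, 0.706, -0.028, 0.028]
wrist_force: [0.6, 0.1, -0.5]
grip_width: 0.219
t 14.35 tcp [ 447.6 -161.6  155.6] rot [ 0.7066  0.7065 -0.0274  0.0283] F [-0.5 -0.2 -1. ] w 0.212
```

View pics/s11.png

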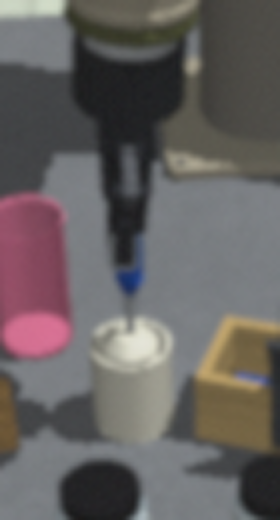

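Inside the pot. I'll lower until contact, then release.

```bash
python3 -m inch '[{"x":0.0005,"y":0,"z":0.006,"rx":0,"ry":0,"rz":0,"hand":-1},{"x":0.0007,"y":0,"z":0.009,"rx":0,"ry":0,"rz":0,"hand":-1},{"x":0.0007,"y":0,"z":0.009,"rx":0,"ry":0,"rz":0,"hand":-1}]'

```

```text
t: 14.65
tool_pos: [446.8, -161.1, 145.2]
ee_rot: [0.706, 0.707, -0.028, 0.028]
wrist_force: [-0.4, 0.4, -0.9]
grip_width: 0.214
```

```bash
python3 -m inch '[{"x":0.0002,"y":0,"z":0.002,"rx":0,"ry":0,"rz":0,"hand":-1},{"x":0.0002,"y":0,"z":0.002,"rx":0,"ry":0,"rz":0,"hand":-1}]'
python3 -m inch '[{"x":0,"y":0,"z":0,"rx":0,"ry":0,"rz":0,"hand":-0.3},{"x":0,"y":0,"z":0,"rx":0,"ry":0,"rz":0,"hand":0.2},{"x":0,"y":0,"z":0,"rx":0,"ry":0,"rz":0,"hand":1},{"x":0,"y":0,"z":0,"rx":0,"ry":0,"rz":0,"hand":1},{"x":0,"y":0,"z":0,"rx":0,"ry":0,"rz":0,"hand":1},{"x":-0.0039,"y":0,"z":-0.05,"rx":0,"ry":0,"rz":0,"hand":1},{"x":-0.0074,"y":0,"z":-0.1,"rx":0,"ry":0,"rz":0,"hand":1},{"x":-0.0118,"y":0,"z":-0.15,"rx":0,"ry":0,"rz":0,"hand":1},{"x":-0.0118,"y":0,"z":-0.15,"rx":0,"ry":4.5,"rz":0,"hand":1},{"x":-0.0118,"y":0,"z":-0.15,"rx":0,"ry":4.5,"rz":0,"hand":1}]'
python3 - <<'E'
from h import *
im=r.grab_frame("scene")[:,:,::-1]; crop(im,100,80,300,280,3,"pics/s12.png");st()
go(605,-317,250)
E
```

```text
t: 14.85
tool_pos: [447.5, -161.6, 144.6]
ee_rot: [0.707, 0.707, -0.028, 0.029]
wrist_force: [-1.4, -0.2, 5.6]
grip_width: 0.221
t: 15.85
tool_pos: [447.8, -162.3, 296.0]
ee_rot: [0.708, 0.707, 0.001, 0.001]
wrist_force: [-0.5, -0.0, -0.8]
grip_width: 0.997
t 15.9 tcp [ 446.9 -162.1  294. ] rot [ 7.078e-01  7.064e-01 -2.000e-04  4.000e-04] F [-0.9  0.1 -0.2] w 0.995
shift [-0.1546  0.1583  0.0442] rot [ 0.01  0.05 -0.11]
```

View pics/s12.png

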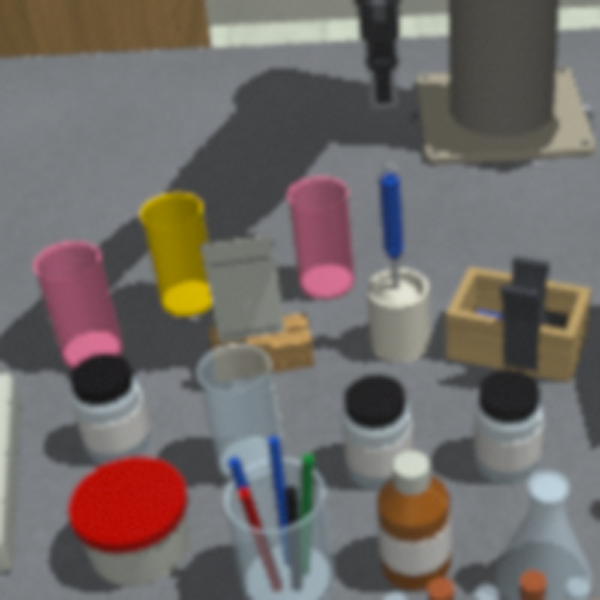

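```bash
python3 - <<'E'
from h import *
im=r.grab_frame("top")[:,:,::-1]; crop(im,190,130,390,280,4,"pics/t12.png")
E
```

```text
(no output)
```

View pics/t12.png

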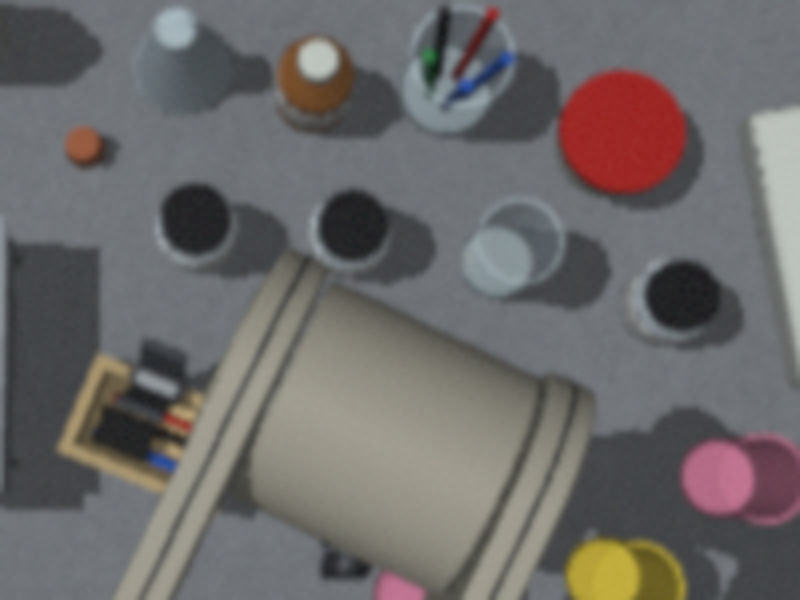

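```bash
python3 -m inch '[{"x":-0.148,"y":0.153,"z":0.05,"rx":0,"ry":0,"rz":0,"hand":1},{"x":-0.148,"y":0.153,"z":0.05,"rx":0,"ry":0,"rz":0,"hand":1},{"x":-0.148,"y":0.153,"z":0.05,"rx":0,"ry":0,"rz":0,"hand":1},{"x":-0.148,"y":0.153,"z":0.05,"rx":0,"ry":0,"rz":0,"hand":1},{"x":-0.148,"y":0.153,"z":0.05,"rx":0,"ry":0,"rz":0,"hand":1},{"x":-0.148,"y":0.153,"z":0.05,"rx":0,"ry":0,"rz":0,"hand":1},{"x":-0.148,"y":0.153,"z":0.05,"rx":0,"ry":0,"rz":0,"hand":1}]'
python3 - <<'E'
from h import *
st();i=r.camera_info("wrist")
im=r.grab_frame("wrist")[:,:,::-1]; cv2.imwrite("pics/w13.png",im);st(); print(proj("wrist",[[600,-310,120],[600,-310,0]],i)); T=lambda x,y:((x+.5)/4-.5+190,(y+.5)/4-.5+130)
print(onz("top",T(522,242),120),onz("top",T(497,262),2))
E
```

```text
t: 16.65
tool_pos: [599.2, -308.2, 241.7]
ee_rot: [0.707, 0.707, -0.001, -0.002]
wrist_force: [-0.3, 0.6, 0.1]
grip_width: 0.998
t 16.65 tcp [ 599.2 -308.2  241.7] rot [ 0.707   0.7072 -0.0008 -0.0017] F [-0.3  0.6  0.1] w 0.998
t 16.7 tcp [ 599.4 -308.1  243. ] rot [ 7.069e-01  7.073e-01 -5.000e-04 -9.000e-04] F [-0.2 -0.2  1. ] w 1.004
[[254.64185187 182.19253707]
 [254.44041798 153.71241014]]
[ 599.74445806 -309.48079065  120.        ] [ 600.76208237 -309.08017176    2.        ]
```

View pics/w13.png

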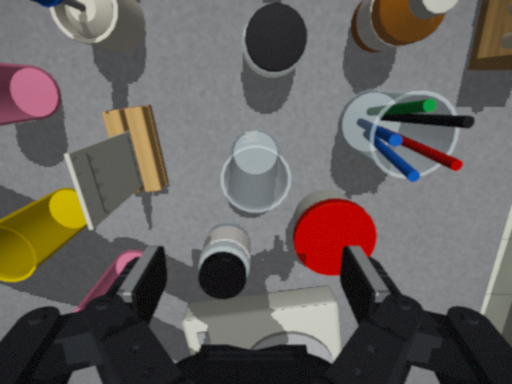

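```bash
python3 -m inch '[{"x":0,"y":0.001,"z":0.05,"rx":0,"ry":0,"rz":0,"hand":1},{"x":0,"y":0.001,"z":0.09,"rx":0,"ry":0,"rz":0,"hand":1},{"x":0,"y":0.001,"z":0.13,"rx":0,"ry":0,"rz":0,"hand":1},{"x":0,"y":0.001,"z":0.16,"rx":0,"ry":0,"rz":0,"hand":1},{"x":0,"y":0.001,"z":0.178,"rx":0,"ry":0,"rz":0,"hand":1},{"x":0,"y":0.001,"z":0.178,"rx":0,"ry":0,"rz":0,"hand":0.6},{"x":0,"y":0.001,"z":0.178,"rx":0,"ry":0,"rz":0,"hand":0},{"x":0,"y":0.001,"z":0.178,"rx":0,"ry":0,"rz":0,"hand":-1},{"x":0,"y":0.001,"z":0.178,"rx":0,"ry":0,"rz":0,"hand":-1},{"x":0,"y":0.001,"z":0.178,"rx":0,"ry":0,"rz":0,"hand":-1}]'
python3 - <<'E'
from h import *
im=r.grab_frame("scene")[:,:,::-1]; crop(im,100,80,300,280,3,"pics/s14.png");st()
E
```

```text
t: 17.7
tool_pos: [601.7, -309.7, 67.5]
ee_rot: [0.707, 0.707, 0.0, 0.001]
wrist_force: [0.6, -0.2, -0.6]
grip_width: 0.742
t 17.75 tcp [ 601.5 -309.5   67. ] rot [7.071e-01 7.071e-01 2.000e-04 8.000e-04] F [ 0.2 -0.6 -1. ] w 0.744
```

View pics/s14.png

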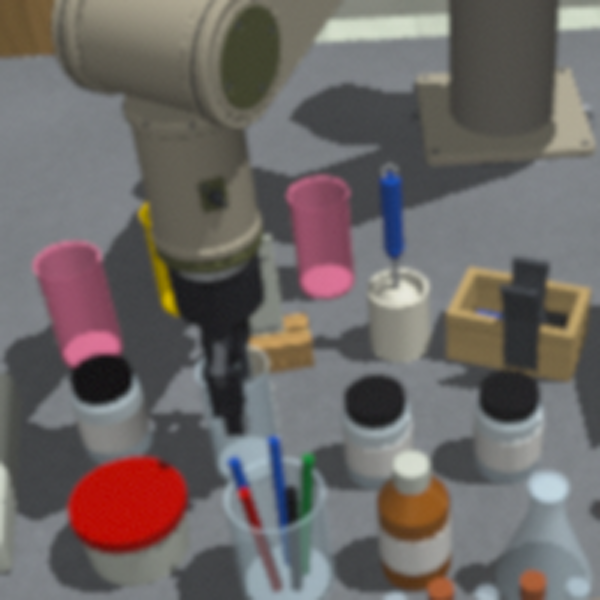

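```bash
python3 -m inch '[{"x":0,"y":0,"z":-0.04,"rx":0,"ry":0,"rz":0,"hand":-1},{"x":0,"y":0,"z":-0.08,"rx":0,"ry":0,"rz":0,"hand":-1},{"x":0,"y":0,"z":-0.12,"rx":0,"ry":0,"rz":0,"hand":-1},{"x":0,"y":0,"z":-0.16,"rx":0,"ry":0,"rz":0,"hand":-1},{"x":0.01,"y":0,"z":-0.183,"rx":0,"ry":0,"rz":0,"hand":-1},{"x":0.05,"y":-0.005,"z":-0.185,"rx":0,"ry":0,"rz":0,"hand":-1},{"x":0.09,"y":-0.01,"z":-0.185,"rx":0,"ry":0,"rz":0,"hand":-1},{"x":0.13,"y":-0.015,"z":-0.185,"rx":0,"ry":0,"rz":0,"hand":-1},{"x":0.17,"y":-0.02,"z":-0.185,"rx":0,"ry":0,"rz":0,"hand":-1},{"x":0.21,"y":-0.03,"z":-0.185,"rx":0,"ry":0,"rz":0,"hand":-1}]'
python3 -m inch '[{"x":0.04,"y":-0.005,"z":0,"rx":0,"ry":0,"rz":0,"hand":-1},{"x":0.08,"y":-0.01,"z":0,"rx":0,"ry":0,"rz":0,"hand":-1},{"x":0.12,"y":-0.015,"z":0,"rx":0,"ry":0,"rz":0,"hand":-1},{"x":0.165,"y":-0.02,"z":0,"rx":0,"ry":0,"rz":0,"hand":-1},{"x":0.21,"y":-0.03,"z":0,"rx":0,"ry":0,"rz":0,"hand":-1},{"x":0.255,"y":-0.04,"z":0,"rx":0,"ry":0,"rz":0,"hand":-1},{"x":0.3,"y":-0.045,"z":0,"rx":0,"ry":0,"rz":0,"hand":-1},{"x":0.345,"y":-0.05,"z":0,"rx":0,"ry":0,"rz":0,"hand":-1},{"x":0.39,"y":-0.055,"z":0,"rx":0,"ry":0,"rz":0,"hand":-1},{"x":0.42,"y":-0.06,"z":0,"rx":0,"ry":0,"rz":0,"hand":-1}]'
python3 -m inch '[{"x":0.018,"y":0,"z":0,"rx":0,"ry":0,"rz":0,"hand":-1},{"x":0.018,"y":0,"z":0,"rx":0,"ry":0,"rz":0,"hand":-1},{"x":0.018,"y":0,"z":0,"rx":0,"ry":0,"rz":0,"hand":-1}]'
python3 - <<'E'
from h import *
im=r.grab_frame("scene")[:,:,::-1]; cv2.imwrite("pics/s15.png",im);st();i=r.camera_info("wrist")
im=r.grab_frame("wrist")[:,:,::-1]; cv2.imwrite("pics/w15.png",im);go(512,338,80)
for c in [(428,86.5),(618,86.5),(618,376.5),(428,376.5)]: print(c,proj("wrist",[[*c,120]],i).round(1))
E
```

```text
t: 18.75
tool_pos: [570.8, -97.7, 251.3]
ee_rot: [0.707, 0.707, 0.0, 0.0]
wrist_force: [0.3, -0.2, -1.5]
grip_width: 0.747
t: 19.75
tool_pos: [510.1, 323.7, 251.2]
ee_rot: [0.707, 0.708, 0.0, -0.0]
wrist_force: [0.4, 0.1, -1.5]
grip_width: 0.747
t: 20.05
tool_pos: [511.2, 338.2, 250.9]
ee_rot: [0.707, 0.707, -0.0, 0.0]
wrist_force: [0.4, -0.6, -1.2]
grip_width: 0.746
t 20.1 tcp [511.4 337.7 250.9] rot [ 7.074e-01  7.069e-01 -2.000e-04  3.000e-04] F [ 0.6 -0.3 -1.7] w 0.746
shift [0.0006 0.0005 0.171 ] rot [ 0.01  0.03 -0.08]
(428, 86.5) [[183.9 377.2]]
(618, 86.5) [[342.  377.1]]
(618, 376.5) [[372.2 135.7]]
(428, 376.5) [[160.3 135.7]]
```

View pics/s15.png

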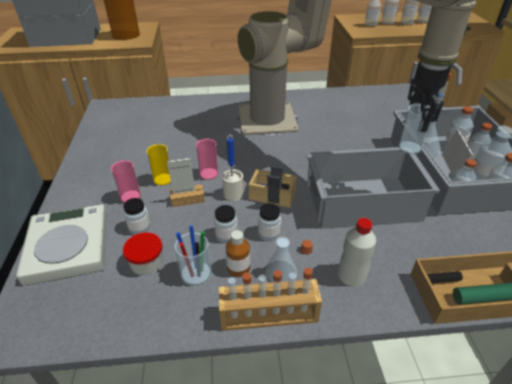

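View pics/w15.png

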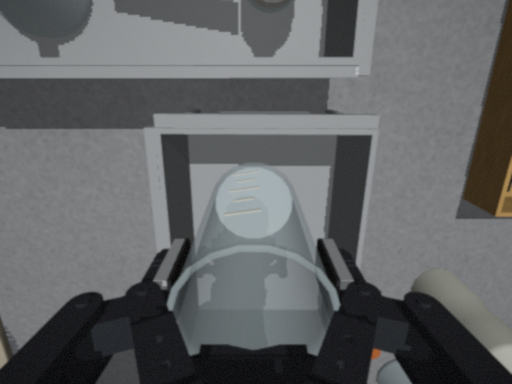

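Beaker is held over the box; the box's inner corners show at (163,133) and (368,133), as predicted. Lowering it now.

```bash
python3 -m inch '[{"x":0,"y":0,"z":0.05,"rx":0,"ry":0,"rz":0,"hand":-1},{"x":0,"y":0,"z":0.09,"rx":0,"ry":0,"rz":0,"hand":-1},{"x":0,"y":0,"z":0.13,"rx":0,"ry":0,"rz":0,"hand":-1},{"x":0,"y":0,"z":0.155,"rx":0,"ry":0,"rz":0,"hand":-1},{"x":0,"y":0,"z":0.17,"rx":0,"ry":0,"rz":0,"hand":-1},{"x":0,"y":0,"z":0.175,"rx":0,"ry":0,"rz":0,"hand":-1},{"x":0,"y":0,"z":0.175,"rx":0,"ry":0,"rz":0,"hand":-1},{"x":0,"y":0,"z":0.175,"rx":0,"ry":0,"rz":0,"hand":-1}]'
python3 -m inch '[{"x":0,"y":0,"z":0.002,"rx":0,"ry":0,"rz":0,"hand":-1},{"x":0,"y":0,"z":0.002,"rx":0,"ry":0,"rz":0,"hand":-1}]'
```

```text
t: 20.95
tool_pos: [512.3, 339.2, 78.0]
ee_rot: [0.707, 0.707, 0.001, 0.0]
wrist_force: [-0.2, 0.4, -0.8]
grip_width: 0.751
t: 21.15
tool_pos: [511.6, 339.2, 75.1]
ee_rot: [0.707, 0.707, 0.001, 0.0]
wrist_force: [-0.3, -1.1, -2.3]
grip_width: 0.745
```

```bash
python3 -m inch '[{"x":0,"y":0,"z":0.0015,"rx":0,"ry":0,"rz":0,"hand":-1},{"x":0,"y":0,"z":0.002,"rx":0,"ry":0,"rz":0,"hand":-1},{"x":0,"y":0,"z":0.002,"rx":0,"ry":0,"rz":0,"hand":-1}]'
```

```text
t: 21.45
tool_pos: [510.8, 338.8, 71.8]
ee_rot: [0.707, 0.707, -0.0, -0.0]
wrist_force: [0.6, 0.2, -1.1]
grip_width: 0.75
```

```bash
python3 -m inch '[{"x":0,"y":0,"z":0.001,"rx":0,"ry":0,"rz":0,"hand":-1},{"x":0,"y":0,"z":0.001,"rx":0,"ry":0,"rz":0,"hand":-1}]'; python3 -m inch '[{"x":0,"y":0,"z":0.001,"rx":0,"ry":0,"rz":0,"hand":-1},{"x":0,"y":0,"z":0.001,"rx":0,"ry":0,"rz":0,"hand":-1}]'
```

```text
t: 21.65
tool_pos: [510.9, 338.9, 71.7]
ee_rot: [0.707, 0.707, 0.0, -0.0]
wrist_force: [-3.5, -0.9, 4.9]
grip_width: 0.745
t: 21.85
tool_pos: [511.0, 339.0, 71.7]
ee_rot: [0.707, 0.707, 0.0, -0.0]
wrist_force: [-5.5, -3.8, 12.5]
grip_width: 0.744
```

```bash
python3 -m inch '[{"x":0,"y":0,"z":-0.001,"rx":0,"ry":0,"rz":0,"hand":-1},{"x":0,"y":0,"z":-0.001,"rx":0,"ry":0,"rz":0,"hand":0.6},{"x":0,"y":0,"z":-0.001,"rx":0,"ry":0,"rz":0,"hand":0.8},{"x":0,"y":0,"z":-0.001,"rx":0,"ry":0,"rz":0,"hand":1},{"x":0,"y":0,"z":-0.001,"rx":0,"ry":0,"rz":0,"hand":1},{"x":0,"y":0,"z":-0.02,"rx":0,"ry":0,"rz":0,"hand":1},{"x":0,"y":0,"z":-0.06,"rx":0,"ry":0,"rz":0,"hand":1},{"x":0,"y":0,"z":-0.11,"rx":0,"ry":0,"rz":0,"hand":1},{"x":0,"y":0,"z":-0.16,"rx":0,"ry":0,"rz":0,"hand":1},{"x":0,"y":0,"z":-0.17,"rx":0,"ry":0,"rz":0,"hand":1}]'
python3 - <<'E'
from h import *
im=r.grab_frame("scene")[:,:,::-1]; cv2.imwrite("pics/s16.png",cv2.resize(im,(768,576)));st()
im=r.grab_frame("top")[:,:,::-1]; crop(im,190,130,390,280,4,"pics/t16.png")
E
```

```text
t: 22.85
tool_pos: [513.8, 340.4, 248.3]
ee_rot: [0.707, 0.707, 0.006, 0.002]
wrist_force: [-0.1, -0.3, 0.4]
grip_width: 0.998
t 22.9 tcp [513.5 340.2 247.1] rot [0.7071 0.7071 0.005  0.0015] F [-0.   0.3  1. ] w 1.0
```

View pics/s16.png

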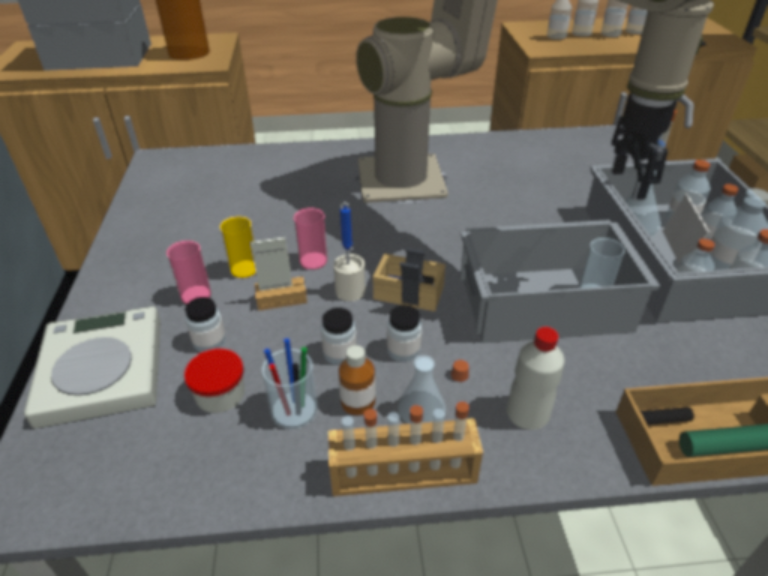

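View pics/t16.png

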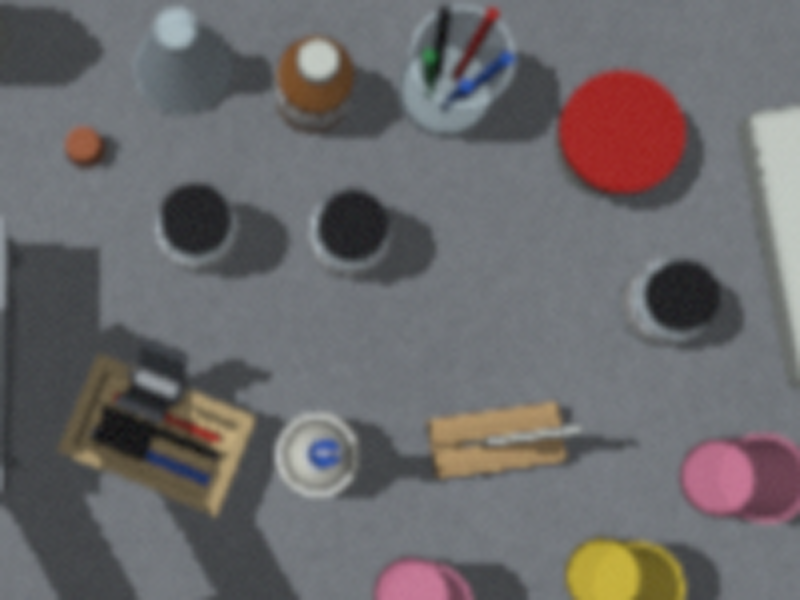

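```bash
python3 -m inch '[{"x":-0.409,"y":0.111,"z":0.03,"rx":0,"ry":0,"rz":0,"hand":1},{"x":-0.409,"y":0.111,"z":0.03,"rx":0,"ry":0,"rz":0,"hand":1},{"x":-0.409,"y":0.111,"z":0.03,"rx":0,"ry":0,"rz":0,"hand":1},{"x":-0.409,"y":0.111,"z":0.03,"rx":0,"ry":0,"rz":0,"hand":1},{"x":-0.409,"y":0.111,"z":0.03,"rx":0,"ry":0,"rz":0,"hand":1},{"x":-0.409,"y":0.111,"z":0.03,"rx":0,"ry":0,"rz":0,"hand":1},{"x":-0.409,"y":0.111,"z":0.03,"rx":0,"ry":0,"rz":0,"hand":1},{"x":-0.409,"y":0.111,"z":0.03,"rx":0,"ry":0,"rz":0,"hand":1},{"x":-0.409,"y":0.111,"z":0.03,"rx":0,"ry":0,"rz":0,"hand":1},{"x":-0.409,"y":0.111,"z":0.03,"rx":0,"ry":0,"rz":0,"hand":1}]'
python3 -m inch '[{"x":0,"y":0,"z":0,"rx":0,"ry":0,"rz":0,"hand":1}]'
python3 - <<'E'
from h import *
st();i=r.camera_info("wrist")
im=r.grab_frame("wrist")[:,:,::-1]; cv2.imwrite("pics/w17.png",im);print(proj("wrist",[[624,-69,92]],i))
E
```

```text
t: 23.95
tool_pos: [620.7, -73.9, 206.0]
ee_rot: [0.709, 0.706, -0.002, -0.002]
wrist_force: [-0.5, 0.8, -0.6]
grip_width: 1.003
t: 24.05
tool_pos: [620.7, -70.3, 207.1]
ee_rot: [0.708, 0.707, -0.001, -0.002]
wrist_force: [0.1, 0.5, -0.0]
grip_width: 1.001
t 24.05 tcp [620.7 -70.3 207.1] rot [ 0.7076  0.7066 -0.001  -0.0019] F [ 0.1  0.5 -0. ] w 1.001
[[257.56639448 181.09962467]]
```

View pics/w17.png

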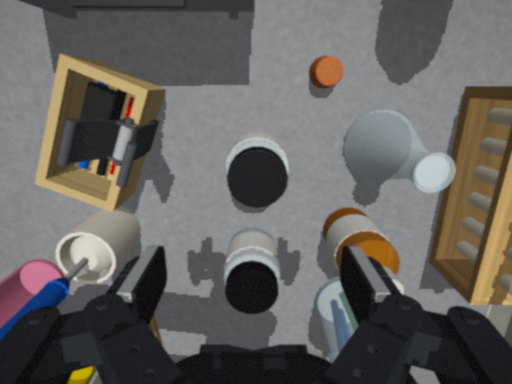

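```bash
python3 -m inch '[{"x":0.002,"y":0,"z":0.04,"rx":0,"ry":0,"rz":0,"hand":1},{"x":0.002,"y":0,"z":0.08,"rx":0,"ry":0,"rz":0,"hand":1},{"x":0.002,"y":0,"z":0.11,"rx":0,"ry":0,"rz":0,"hand":1},{"x":0.002,"y":0,"z":0.11,"rx":0,"ry":0,"rz":0,"hand":1},{"x":0.002,"y":0,"z":0.11,"rx":0,"ry":0,"rz":0,"hand":1}]'
python3 - <<'E'
from h import *
i=r.camera_info("wrist")
im=r.grab_frame("wrist")[:,:,::-1]; crop(im,120,60,400,384,1.8,"pics/w18.png");st()
p=proj("wrist",[[624,-67,92],[624,-67,74]],i); print((p-[120,60])*1.8)
E
```

```text
t: 24.6
tool_pos: [621.4, -66.8, 99.9]
ee_rot: [0.707, 0.708, -0.0, -0.001]
wrist_force: [0.5, -0.3, 0.7]
grip_width: 1.003
t 24.65 tcp [622.8 -67.3 101.7] rot [7.066e-01 7.076e-01 6.000e-04 8.000e-04] F [ 0.3 -0.4  1. ] w 1.004
[[248.94192522 327.47362692]
 [248.11823008 301.43206637]]
```

View pics/w18.png

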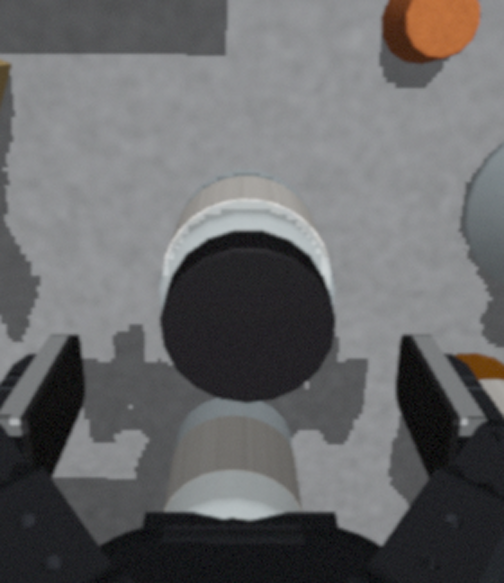

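```bash
python3 -m inch '[{"x":0.001,"y":0.001,"z":0.015,"rx":0,"ry":0,"rz":0,"hand":1},{"x":0.001,"y":0.001,"z":0.028,"rx":0,"ry":0,"rz":0,"hand":1},{"x":0.001,"y":0.001,"z":0.028,"rx":0,"ry":0,"rz":0,"hand":0.7},{"x":0.001,"y":0.001,"z":0.028,"rx":0,"ry":0,"rz":0,"hand":0.3},{"x":0.001,"y":0.001,"z":0.028,"rx":0,"ry":0,"rz":0,"hand":-1},{"x":0.001,"y":0.001,"z":0.028,"rx":0,"ry":0,"rz":0,"hand":-1},{"x":0.001,"y":0.001,"z":0.028,"rx":0,"ry":0,"rz":0,"hand":-1}]'
python3 - <<'E'
from h import *
im=r.grab_frame("scene")[:,:,::-1]; crop(im,200,120,340,260,4,"pics/s18.png");st()
im=r.grab_frame("wrist")[:,:,::-1]; crop(im,120,60,400,384,1.8,"pics/w19.png");st()
E
```

```text
t: 25.35
tool_pos: [623.2, -67.3, 72.3]
ee_rot: [0.707, 0.707, 0.0, 0.0]
wrist_force: [1.6, 0.4, -0.3]
grip_width: 0.619
t 25.4 tcp [623.2 -67.3  72.3] rot [7.071e-01 7.071e-01 2.000e-04 3.000e-04] F [ 0.  -0.4  1. ] w 0.621
t 25.45 tcp [623.2 -67.3  72.3] rot [7.071e-01 7.071e-01 2.000e-04 3.000e-04] F [ 0.3 -0.3  1.1] w 0.618
```

View pics/s18.png

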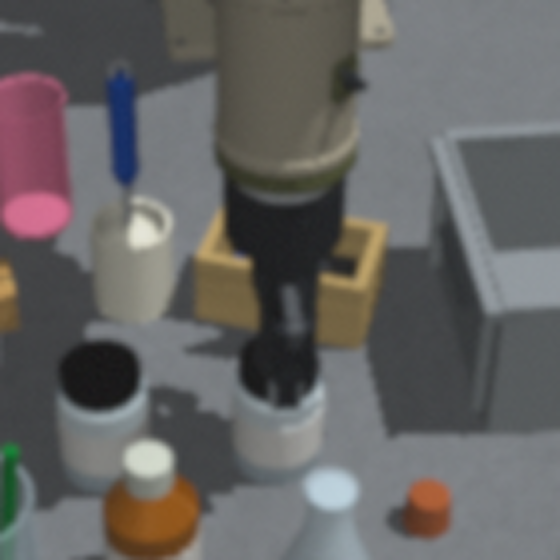

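View pics/w19.png

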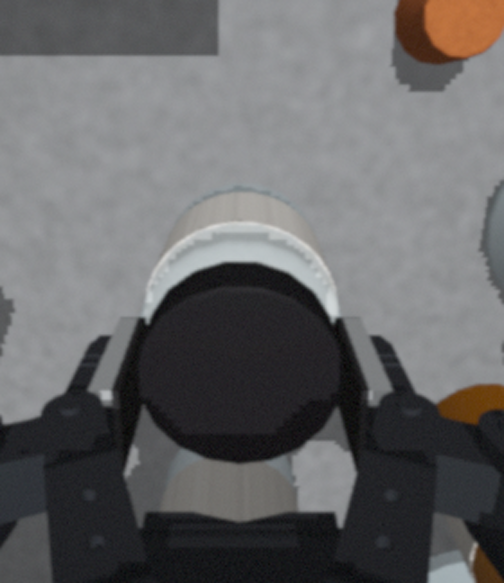

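```bash
python3 -m inch '[{"x":0,"y":0,"z":-0.03,"rx":0,"ry":0,"rz":0,"hand":-1},{"x":0,"y":0,"z":-0.07,"rx":0,"ry":0,"rz":0,"hand":-1},{"x":0,"y":0,"z":-0.11,"rx":0,"ry":0,"rz":0,"hand":-1},{"x":0,"y":0,"z":-0.15,"rx":0,"ry":0,"rz":0,"hand":-1},{"x":0.03,"y":-0.01,"z":-0.165,"rx":0,"ry":0,"rz":0,"hand":-1},{"x":0.07,"y":-0.025,"z":-0.165,"rx":0,"ry":0,"rz":0,"hand":-1},{"x":0.11,"y":-0.04,"z":-0.165,"rx":0,"ry":0,"rz":0,"hand":-1},{"x":0.15,"y":-0.055,"z":-0.165,"rx":0,"ry":0,"rz":0,"hand":-1},{"x":0.19,"y":-0.065,"z":-0.165,"rx":0,"ry":0,"rz":0,"hand":-1},{"x":0.23,"y":-0.08,"z":-0.165,"rx":0,"ry":0,"rz":0,"hand":-1}]'
python3 -m inch '[{"x":0.04,"y":-0.015,"z":0,"rx":0,"ry":0,"rz":0,"hand":-1},{"x":0.08,"y":-0.025,"z":0,"rx":0,"ry":0,"rz":0,"hand":-1},{"x":0.1,"y":-0.031,"z":0,"rx":0,"ry":0,"rz":0,"hand":-1},{"x":0.105,"y":-0.031,"z":0,"rx":0,"ry":0,"rz":0,"hand":-1},{"x":0.105,"y":-0.031,"z":0,"rx":0,"ry":0,"rz":0,"hand":-1},{"x":0.105,"y":-0.031,"z":0,"rx":0,"ry":0,"rz":0,"hand":-1}]'
python3 - <<'E'
from h import *
im=r.grab_frame("scene")[:,:,::-1]; crop(im,280,60,500,240,3,"pics/s20.png");st()
im=r.grab_frame("wrist")[:,:,::-1]; cv2.imwrite("pics/w20.png",im);st()
E
```

```text
t: 26.45
tool_pos: [542.2, 164.2, 236.8]
ee_rot: [0.707, 0.707, -0.0, -0.0]
wrist_force: [1.0, 0.3, -1.0]
grip_width: 0.618
t: 27.05
tool_pos: [512.2, 266.9, 236.7]
ee_rot: [0.707, 0.707, -0.0, 0.0]
wrist_force: [-0.3, -0.6, -1.8]
grip_width: 0.618
t 27.1 tcp [512.3 266.7 236.8] rot [ 7.075e-01  7.067e-01 -3.000e-04  1.000e-04] F [-0.4 -0.6 -2.3] w 0.62
t 27.15 tcp [512.4 266.6 236.8] rot [ 7.076e-01  7.066e-01 -2.000e-04  1.000e-04] F [ 0.6 -0.3 -1.8] w 0.62
```

View pics/s20.png

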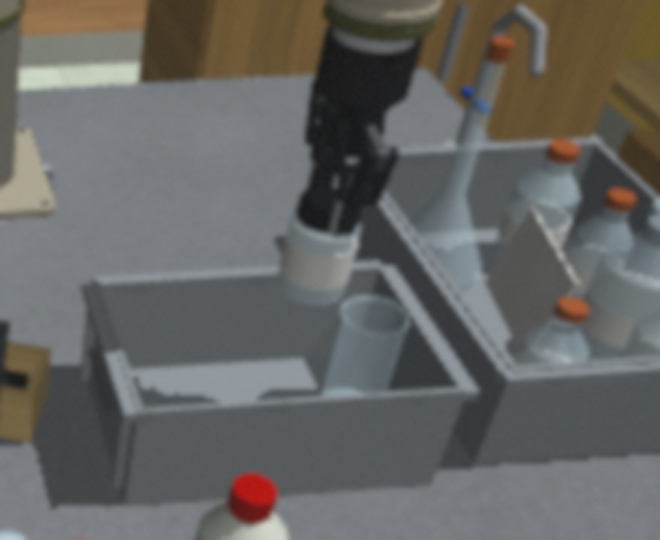

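View pics/w20.png

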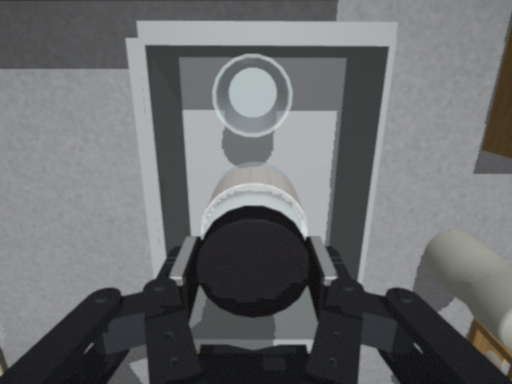

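```bash
python3 -m inch '[{"x":0,"y":0,"z":0.04,"rx":0,"ry":0,"rz":0,"hand":-1},{"x":0,"y":0,"z":0.08,"rx":0,"ry":0,"rz":0,"hand":-1},{"x":0,"y":0,"z":0.12,"rx":0,"ry":0,"rz":0,"hand":-1},{"x":0,"y":0,"z":0.145,"rx":0,"ry":0,"rz":0,"hand":-1},{"x":0,"y":0,"z":0.156,"rx":0,"ry":0,"rz":0,"hand":-1},{"x":0,"y":0,"z":0.158,"rx":0,"ry":0,"rz":0,"hand":-1},{"x":0,"y":0,"z":0.158,"rx":0,"ry":0,"rz":0,"hand":-1},{"x":0,"y":0,"z":0.158,"rx":0,"ry":0,"rz":0,"hand":-1}]'
python3 -m inch '[{"x":0,"y":0,"z":0.001,"rx":0,"ry":0,"rz":0,"hand":-1},{"x":0,"y":0,"z":0.002,"rx":0,"ry":0,"rz":0,"hand":-1},{"x":0,"y":0,"z":0.002,"rx":0,"ry":0,"rz":0,"hand":-1}]'
```

```text
t: 27.95
tool_pos: [513.1, 268.0, 80.6]
ee_rot: [0.707, 0.707, 0.001, 0.0]
wrist_force: [0.4, 0.4, -1.8]
grip_width: 0.62
t: 28.25
tool_pos: [512.2, 268.0, 77.4]
ee_rot: [0.707, 0.707, 0.0, 0.0]
wrist_force: [0.2, 0.5, -1.1]
grip_width: 0.621
```

```bash
python3 -m inch '[{"x":0,"y":0,"z":0.001,"rx":0,"ry":0,"rz":0,"hand":-1},{"x":0,"y":0,"z":0.001,"rx":0,"ry":0,"rz":0,"hand":-1},{"x":0,"y":0,"z":0.001,"rx":0,"ry":0,"rz":0,"hand":-1}]'
```

```text
t: 28.55
tool_pos: [512.3, 268.1, 77.2]
ee_rot: [0.707, 0.707, 0.001, 0.0]
wrist_force: [-1.4, -0.9, 7.2]
grip_width: 0.619
```

```bash
python3 -m inch '[{"x":0,"y":0,"z":0,"rx":0,"ry":0,"rz":0,"hand":0.4},{"x":0,"y":0,"z":0,"rx":0,"ry":0,"rz":0,"hand":0.7},{"x":0,"y":0,"z":0,"rx":0,"ry":0,"rz":0,"hand":1},{"x":0,"y":0,"z":0,"rx":0,"ry":0,"rz":0,"hand":1},{"x":0,"y":0,"z":-0.03,"rx":0,"ry":0,"rz":0,"hand":1},{"x":0,"y":0,"z":-0.08,"rx":0,"ry":0,"rz":0,"hand":1},{"x":0,"y":0,"z":-0.13,"rx":0,"ry":0,"rz":0,"hand":1},{"x":0,"y":0,"z":-0.15,"rx":0,"ry":0,"rz":0,"hand":1}]'
python3 - <<'E'
from h import *
st()
im=r.grab_frame("top")[:,:,::-1]; crop(im,190,130,390,280,4,"pics/t21.png")
im=r.grab_frame("scene")[:,:,::-1]; crop(im,280,60,500,240,3,"pics/s21.png");st()
E
```

```text
t: 29.35
tool_pos: [514.0, 268.7, 232.3]
ee_rot: [0.707, 0.707, 0.004, 0.002]
wrist_force: [1.4, 0.5, 0.4]
grip_width: 1.004
t 29.35 tcp [514.  268.7 232.3] rot [0.707  0.7072 0.0037 0.0015] F [1.4 0.5 0.4] w 1.004
t 29.45 tcp [514.3 268.8 231.3] rot [0.707  0.7072 0.004  0.0016] F [-0.7 -0.4  0.5] w 1.0
```

View pics/t21.png

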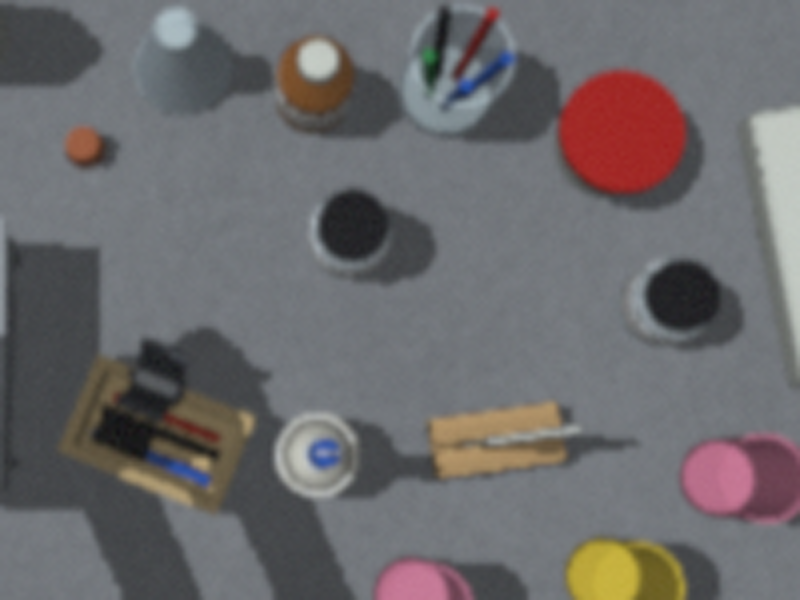

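View pics/s21.png

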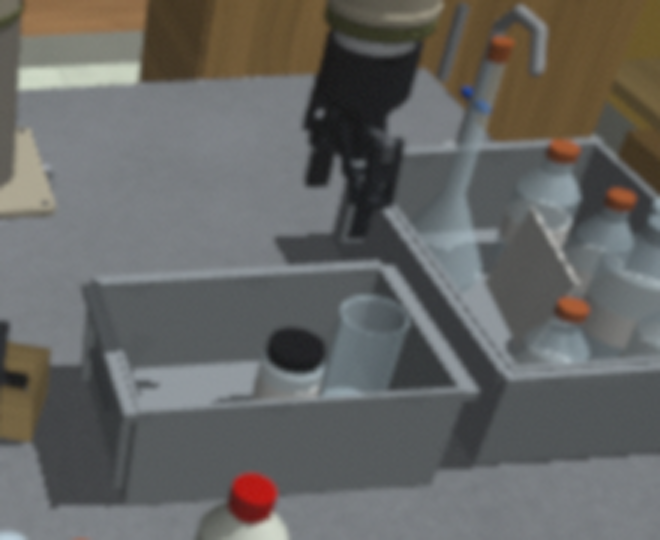

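The jar and beaker stand upright in the box. Jar B is still at (353,226) in the top crop, so I'm going there.

```bash
python3 -m inch '[{"x":-0.454,"y":0.104,"z":0.015,"rx":0,"ry":0,"rz":0,"hand":1},{"x":-0.454,"y":0.104,"z":0.015,"rx":0,"ry":0,"rz":0,"hand":1},{"x":-0.454,"y":0.104,"z":0.015,"rx":0,"ry":0,"rz":0,"hand":1},{"x":-0.454,"y":0.104,"z":0.015,"rx":0,"ry":0,"rz":0,"hand":1},{"x":-0.454,"y":0.104,"z":0.015,"rx":0,"ry":0,"rz":0,"hand":1},{"x":-0.454,"y":0.104,"z":0.015,"rx":0,"ry":0,"rz":0,"hand":1},{"x":-0.454,"y":0.104,"z":0.015,"rx":0,"ry":0,"rz":0,"hand":1},{"x":-0.454,"y":0.104,"z":0.015,"rx":0,"ry":0,"rz":0,"hand":1},{"x":-0.454,"y":0.104,"z":0.015,"rx":0,"ry":0,"rz":0,"hand":1},{"x":-0.454,"y":0.104,"z":0.015,"rx":0,"ry":0,"rz":0,"hand":1}]'
python3 -m inch '[{"x":0,"y":0,"z":0.04,"rx":0,"ry":0,"rz":0,"hand":1},{"x":0,"y":0,"z":0.08,"rx":0,"ry":0,"rz":0,"hand":1},{"x":0,"y":0,"z":0.105,"rx":0,"ry":0,"rz":0,"hand":1},{"x":0,"y":0,"z":0.105,"rx":0,"ry":0,"rz":0,"hand":1},{"x":0,"y":0,"z":0.105,"rx":0,"ry":0,"rz":0,"hand":1}]'
python3 - <<'E'
from h import *
i=r.camera_info("wrist")
im=r.grab_frame("wrist")[:,:,::-1]; crop(im,120,60,400,384,1.8,"pics/w22.png");st()
p=proj("wrist",[[618,-186,92]],i); print((p-[120,60])*1.8)
E
```

```text
t: 30.45
tool_pos: [615.0, -190.8, 208.3]
ee_rot: [0.708, 0.706, -0.001, -0.001]
wrist_force: [-0.3, 0.6, -0.1]
grip_width: 1.002
t: 30.95
tool_pos: [615.3, -185.5, 105.1]
ee_rot: [0.707, 0.707, -0.0, -0.001]
wrist_force: [0.8, -0.0, 0.5]
grip_width: 1.001
t 31.0 tcp [ 616.6 -186.   107.1] rot [7.070e-01 7.073e-01 3.000e-04 5.000e-04] F [-0.2  0.3  1.5] w 1.001
[[249.10675201 320.09220808]]
```

View pics/w22.png

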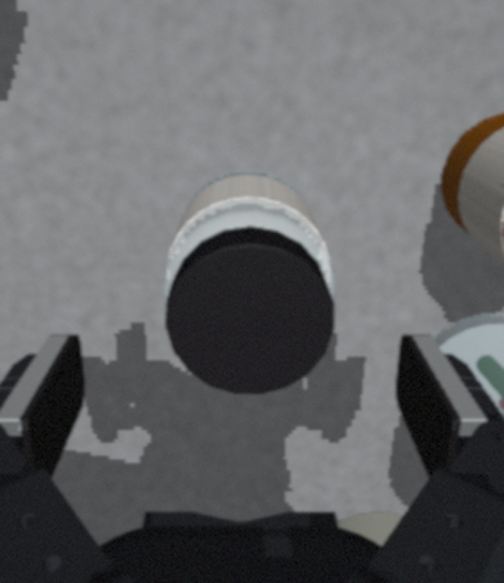

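```bash
python3 -m inch '[{"x":0.001,"y":0,"z":0.02,"rx":0,"ry":0,"rz":0,"hand":1},{"x":0.001,"y":0,"z":0.034,"rx":0,"ry":0,"rz":0,"hand":1},{"x":0.001,"y":0,"z":0.034,"rx":0,"ry":0,"rz":0,"hand":0.7},{"x":0.001,"y":0,"z":0.034,"rx":0,"ry":0,"rz":0,"hand":0.3},{"x":0.001,"y":0,"z":0.034,"rx":0,"ry":0,"rz":0,"hand":-1},{"x":0.001,"y":0,"z":0.034,"rx":0,"ry":0,"rz":0,"hand":-1},{"x":0.001,"y":0,"z":0.034,"rx":0,"ry":0,"rz":0,"hand":-1}]'
python3 - <<'E'
from h import *
st();go(512,197,237)
E
```

```text
t: 31.7
tool_pos: [617.0, -185.6, 73.5]
ee_rot: [0.707, 0.707, 0.001, 0.001]
wrist_force: [1.7, 0.1, 6.8]
grip_width: 0.616
t 31.7 tcp [ 617.  -185.6   73.5] rot [7.071e-01 7.071e-01 5.000e-04 1.200e-03] F [1.7 0.1 6.8] w 0.616
shift [ 0.3824 -0.1046 -0.1641] rot [0.14 0.05 0.01]
```

```bash
python3 -m inch '[{"x":0,"y":0,"z":-0.03,"rx":0,"ry":0,"rz":0,"hand":-1},{"x":0,"y":0,"z":-0.07,"rx":0,"ry":0,"rz":0,"hand":-1},{"x":0,"y":0,"z":-0.11,"rx":0,"ry":0,"rz":0,"hand":-1},{"x":0,"y":0,"z":-0.15,"rx":0,"ry":0,"rz":0,"hand":-1},{"x":0.03,"y":-0.01,"z":-0.165,"rx":0,"ry":0,"rz":0,"hand":-1},{"x":0.07,"y":-0.02,"z":-0.165,"rx":0,"ry":0,"rz":0,"hand":-1},{"x":0.11,"y":-0.03,"z":-0.165,"rx":0,"ry":0,"rz":0,"hand":-1},{"x":0.15,"y":-0.04,"z":-0.165,"rx":0,"ry":0,"rz":0,"hand":-1},{"x":0.19,"y":-0.052,"z":-0.165,"rx":0,"ry":0,"rz":0,"hand":-1},{"x":0.23,"y":-0.063,"z":-0.165,"rx":0,"ry":0,"rz":0,"hand":-1}]'
python3 -m inch '[{"x":0.04,"y":-0.012,"z":0,"rx":0,"ry":0,"rz":0,"hand":-1},{"x":0.08,"y":-0.024,"z":0,"rx":0,"ry":0,"rz":0,"hand":-1},{"x":0.12,"y":-0.034,"z":0,"rx":0,"ry":0,"rz":0,"hand":-1},{"x":0.145,"y":-0.04,"z":0,"rx":0,"ry":0,"rz":0,"hand":-1},{"x":0.152,"y":-0.042,"z":0,"rx":0,"ry":0,"rz":0,"hand":-1},{"x":0.152,"y":-0.042,"z":0,"rx":0,"ry":0,"rz":0,"hand":-1},{"x":0.152,"y":-0.042,"z":0,"rx":0,"ry":0,"rz":0,"hand":-1}]'
python3 - <<'E'
from h import *
st()
im=r.grab_frame("wrist")[:,:,::-1]; cv2.imwrite("pics/w23.png",im);st()
E
```

```text
t: 32.7
tool_pos: [551.7, 46.2, 236.4]
ee_rot: [0.707, 0.707, -0.0, -0.0]
wrist_force: [0.5, 0.1, -1.4]
grip_width: 0.621
t: 33.4
tool_pos: [511.0, 196.0, 236.6]
ee_rot: [0.707, 0.707, -0.0, 0.0]
wrist_force: [-0.1, 0.1, -1.9]
grip_width: 0.619
t 33.4 tcp [511.  196.  236.6] rot [ 7.072e-01  7.071e-01 -4.000e-04  1.000e-04] F [-0.1  0.1 -1.9] w 0.619
t 33.45 tcp [511.2 195.7 236.7] rot [ 7.074e-01  7.068e-01 -3.000e-04  1.000e-04] F [-0.5  0.4 -1.8] w 0.617
```

View pics/w23.png

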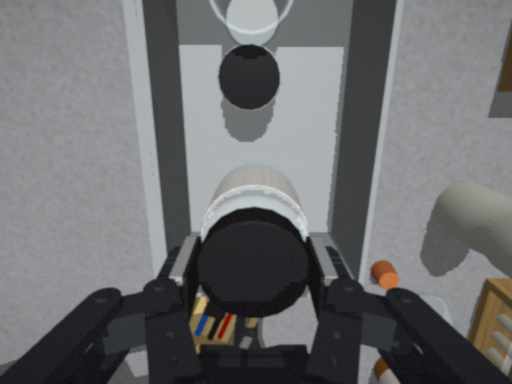

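```bash
python3 -m inch '[{"x":0,"y":0,"z":0.04,"rx":0,"ry":0,"rz":0,"hand":-1},{"x":0,"y":0,"z":0.08,"rx":0,"ry":0,"rz":0,"hand":-1},{"x":0,"y":0,"z":0.12,"rx":0,"ry":0,"rz":0,"hand":-1},{"x":0,"y":0,"z":0.145,"rx":0,"ry":0,"rz":0,"hand":-1},{"x":0,"y":0,"z":0.155,"rx":0,"ry":0,"rz":0,"hand":-1},{"x":0,"y":0,"z":0.157,"rx":0,"ry":0,"rz":0,"hand":-1},{"x":0,"y":0,"z":0.157,"rx":0,"ry":0,"rz":0,"hand":-1},{"x":0,"y":0,"z":0.157,"rx":0,"ry":0,"rz":0,"hand":-1}]'
python3 -m inch '[{"x":0,"y":0,"z":0.001,"rx":0,"ry":0,"rz":0,"hand":-1},{"x":0,"y":0,"z":0.002,"rx":0,"ry":0,"rz":0,"hand":-1},{"x":0,"y":0,"z":0.002,"rx":0,"ry":0,"rz":0,"hand":-1}]'
```

```text
t: 34.25
tool_pos: [512.2, 196.8, 81.5]
ee_rot: [0.707, 0.707, 0.001, 0.001]
wrist_force: [-0.2, -0.3, -1.9]
grip_width: 0.621
t: 34.55
tool_pos: [511.4, 197.0, 78.5]
ee_rot: [0.707, 0.707, 0.001, 0.0]
wrist_force: [0.4, 1.2, -0.3]
grip_width: 0.619
```

```bash
python3 -m inch '[{"x":0,"y":0,"z":0.001,"rx":0,"ry":0,"rz":0,"hand":-1},{"x":0,"y":0,"z":0.001,"rx":0,"ry":0,"rz":0,"hand":-1}]'
```

```text
t: 34.75
tool_pos: [511.7, 197.2, 78.4]
ee_rot: [0.707, 0.707, 0.001, 0.0]
wrist_force: [-1.7, 0.3, 7.4]
grip_width: 0.619
```

```bash
python3 -m inch '[{"x":0,"y":0,"z":0,"rx":0,"ry":0,"rz":0,"hand":0.4},{"x":0,"y":0,"z":0,"rx":0,"ry":0,"rz":0,"hand":0.7},{"x":0,"y":0,"z":0,"rx":0,"ry":0,"rz":0,"hand":1},{"x":0,"y":0,"z":0,"rx":0,"ry":0,"rz":0,"hand":1},{"x":0,"y":0,"z":-0.03,"rx":0,"ry":0,"rz":0,"hand":1},{"x":0,"y":0,"z":-0.08,"rx":0,"ry":0,"rz":0,"hand":1},{"x":0,"y":0,"z":-0.13,"rx":0,"ry":0,"rz":0,"hand":1},{"x":0,"y":0,"z":-0.16,"rx":0,"ry":0,"rz":0,"hand":1},{"x":0,"y":0,"z":-0.16,"rx":0,"ry":0,"rz":0,"hand":1}]'
python3 - <<'E'
from h import *
st()
im=r.grab_frame("top")[:,:,::-1]; cv2.imwrite("pics/top24.png",im); crop(im,190,130,390,280,4,"pics/t24.png")
im=r.grab_frame("scene")[:,:,::-1]; crop(im,280,60,500,240,3,"pics/s24.png");st()
E
```

```text
t: 35.65
tool_pos: [513.8, 197.7, 243.5]
ee_rot: [0.707, 0.707, 0.004, 0.003]
wrist_force: [0.1, 0.4, -0.9]
grip_width: 1.0
t 35.65 tcp [513.8 197.7 243.5] rot [0.707  0.7072 0.0045 0.0025] F [ 0.1  0.4 -0.9] w 1.0
t 35.75 tcp [511.4 196.9 237.6] rot [7.071e-01 7.071e-01 8.000e-04 4.000e-04] F [-0.1 -0.4 -0.7] w 1.004
```

View pics/t24.png

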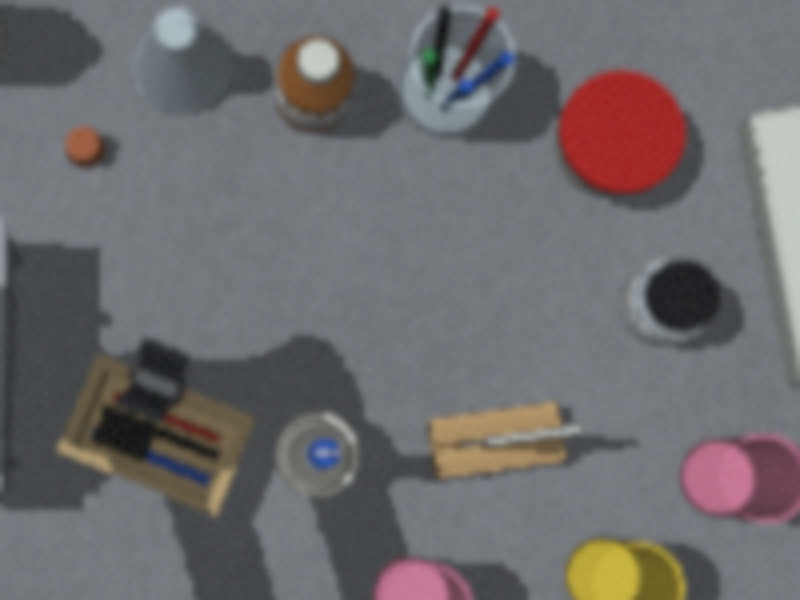

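View pics/s24.png

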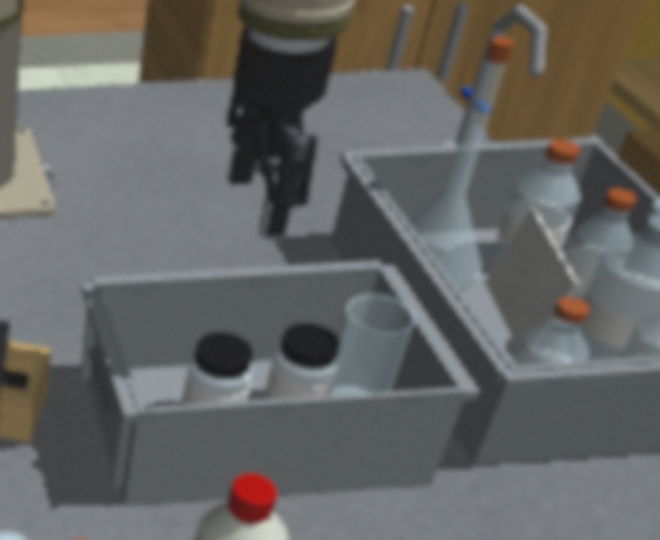

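```bash
python3 -m inch '[{"x":-0.05,"y":0.02,"z":0,"rx":0,"ry":0,"rz":0,"hand":1},{"x":-0.35,"y":0.07,"z":0,"rx":0,"ry":0,"rz":0,"hand":1},{"x":-0.35,"y":0.07,"z":0,"rx":0,"ry":0,"rz":0,"hand":1},{"x":-0.35,"y":0.07,"z":0,"rx":0,"ry":0,"rz":0,"hand":1},{"x":-0.35,"y":0.07,"z":0,"rx":0,"ry":0,"rz":0,"hand":1},{"x":-0.35,"y":0.07,"z":0,"rx":0,"ry":0,"rz":0,"hand":1},{"x":-0.35,"y":0.07,"z":0,"rx":0,"ry":0,"rz":0,"hand":1},{"x":-0.628,"y":0.053,"z":0,"rx":0,"ry":0,"rz":0,"hand":1},{"x":-0.628,"y":0.053,"z":0,"rx":0,"ry":0,"rz":0,"hand":1},{"x":-0.628,"y":0.053,"z":0,"rx":0,"ry":0,"rz":0,"hand":1}]'
python3 - <<'E'
from h import *
st();go(563,-431,190)
E
```

```text
t: 36.75
tool_pos: [570.0, -296.6, 233.9]
ee_rot: [0.707, 0.707, -0.0, -0.002]
wrist_force: [1.0, 0.4, -0.0]
grip_width: 1.005
t 36.75 tcp [ 570.  -296.6  233.9] rot [ 7.071e-01  7.071e-01 -4.000e-04 -2.100e-03] F [ 1.   0.4 -0. ] w 1.005
shift [-0.1345 -0.0069  0.0436] rot [-0.2  -0.13  0.01]
```

```bash
python3 -m inch '[{"x":-0.128,"y":-0.008,"z":0.04,"rx":0,"ry":0,"rz":0,"hand":1},{"x":-0.128,"y":-0.008,"z":0.04,"rx":0,"ry":0,"rz":0,"hand":1},{"x":-0.128,"y":-0.008,"z":0.04,"rx":0,"ry":0,"rz":0,"hand":1},{"x":-0.128,"y":-0.008,"z":0.04,"rx":0,"ry":0,"rz":0,"hand":1},{"x":-0.128,"y":-0.008,"z":0.04,"rx":0,"ry":0,"rz":0,"hand":1}]'
python3 - <<'E'
from h import *
i=r.camera_info("wrist");st()
im=r.grab_frame("wrist")[:,:,::-1]; cv2.imwrite("pics/w25.png",im);st();go(563,-431,105)
p=proj("wrist",[[563,-431,92]],i); print(p)
E
```

```text
t: 37.25
tool_pos: [562.0, -422.9, 193.3]
ee_rot: [0.708, 0.707, 0.0, -0.003]
wrist_force: [-0.5, 0.6, 0.5]
grip_width: 0.996
t 37.25 tcp [ 562.  -422.9  193.3] rot [ 0.7077  0.7066  0.     -0.0027] F [-0.5  0.6  0.5] w 0.996
t 37.3 tcp [ 562.8 -422.2  194.8] rot [ 7.072e-01  7.070e-01  1.000e-04 -1.700e-03] F [0.1 0.  0.3] w 0.999
shift [-0.009   0.0004  0.0897] rot [-0.13 -0.15 -0.01]
[[255.02238102 196.77069506]]
```

View pics/w25.png

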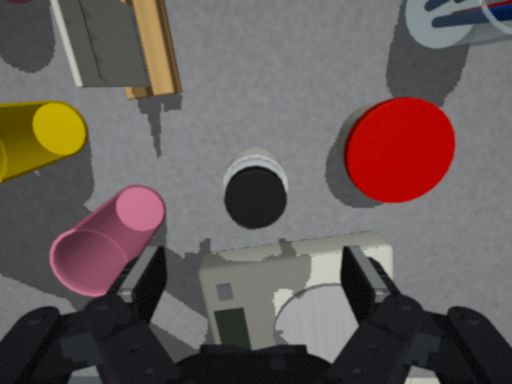

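```bash
python3 -m inch '[{"x":-0.009,"y":0.001,"z":0.03,"rx":0,"ry":0,"rz":0,"hand":1},{"x":-0.009,"y":0.001,"z":0.065,"rx":0,"ry":0,"rz":0,"hand":1},{"x":-0.009,"y":0.001,"z":0.09,"rx":0,"ry":0,"rz":0,"hand":1},{"x":-0.009,"y":0.001,"z":0.09,"rx":0,"ry":0,"rz":0,"hand":1},{"x":-0.009,"y":0.001,"z":0.09,"rx":0,"ry":0,"rz":0,"hand":1}]'
python3 - <<'E'
from h import *
i=r.camera_info("wrist")
im=r.grab_frame("wrist")[:,:,::-1]; crop(im,120,60,400,384,1.8,"pics/w26.png");st()
p=proj("wrist",[[563,-431,92]],i); print((p-[120,60])*1.8)
E
```

```text
t: 37.8
tool_pos: [564.9, -430.8, 107.4]
ee_rot: [0.707, 0.708, 0.0, -0.0]
wrist_force: [0.4, 0.4, 0.5]
grip_width: 1.0
t 37.85 tcp [ 565.6 -431.8  109.1] rot [7.066e-01 7.076e-01 1.000e-04 1.100e-03] F [ 0.2 -0.   1.1] w 0.997
[[234.60480188 315.97665901]]
```

View pics/w26.png

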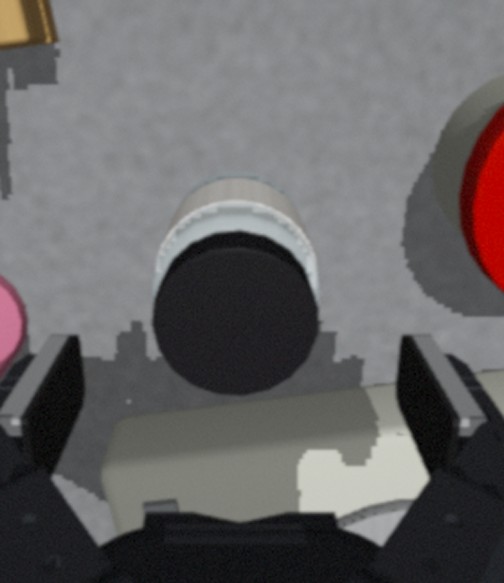

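```bash
python3 -m inch '[{"x":-0.001,"y":-0.002,"z":0.02,"rx":0,"ry":0,"rz":0,"hand":1},{"x":-0.001,"y":-0.002,"z":0.036,"rx":0,"ry":0,"rz":0,"hand":1},{"x":-0.001,"y":-0.002,"z":0.036,"rx":0,"ry":0,"rz":0,"hand":0.7},{"x":-0.001,"y":-0.002,"z":0.036,"rx":0,"ry":0,"rz":0,"hand":0.3},{"x":-0.001,"y":-0.002,"z":0.036,"rx":0,"ry":0,"rz":0,"hand":-1},{"x":-0.001,"y":-0.002,"z":0.036,"rx":0,"ry":0,"rz":0,"hand":-1},{"x":-0.001,"y":-0.002,"z":0.036,"rx":0,"ry":0,"rz":0,"hand":-1}]'
python3 - <<'E'
from h import *
st();go(512,125,237)
E
```

```text
t: 38.55
tool_pos: [563.2, -433.7, 72.3]
ee_rot: [0.707, 0.707, 0.0, 0.001]
wrist_force: [0.3, -0.5, 3.1]
grip_width: 0.622
t 38.55 tcp [ 563.2 -433.7   72.3] rot [7.070e-01 7.072e-01 1.000e-04 1.100e-03] F [ 0.3 -0.5  3.1] w 0.622
shift [ 0.5585 -0.0508 -0.1656] rot [0.09 0.08 0.01]
```

```bash
python3 -m inch '[{"x":0,"y":0,"z":-0.03,"rx":0,"ry":0,"rz":0,"hand":-1},{"x":0,"y":0,"z":-0.07,"rx":0,"ry":0,"rz":0,"hand":-1},{"x":0,"y":0,"z":-0.11,"rx":0,"ry":0,"rz":0,"hand":-1},{"x":0,"y":0,"z":-0.15,"rx":0,"ry":0,"rz":0,"hand":-1},{"x":0.03,"y":0.005,"z":-0.165,"rx":0,"ry":0,"rz":0,"hand":-1},{"x":0.07,"y":0.01,"z":-0.165,"rx":0,"ry":0,"rz":0,"hand":-1},{"x":0.11,"y":0.015,"z":-0.165,"rx":0,"ry":0,"rz":0,"hand":-1},{"x":0.15,"y":0.018,"z":-0.165,"rx":0,"ry":0,"rz":0,"hand":-1},{"x":0.195,"y":0.02,"z":-0.165,"rx":0,"ry":0,"rz":0,"hand":-1},{"x":0.24,"y":0.02,"z":-0.165,"rx":0,"ry":0,"rz":0,"hand":-1}]'
python3 -m inch '[{"x":0.04,"y":0,"z":0,"rx":0,"ry":0,"rz":0,"hand":-1},{"x":0.08,"y":-0.005,"z":0,"rx":0,"ry":0,"rz":0,"hand":-1},{"x":0.12,"y":-0.015,"z":0,"rx":0,"ry":0,"rz":0,"hand":-1},{"x":0.165,"y":-0.025,"z":0,"rx":0,"ry":0,"rz":0,"hand":-1},{"x":0.21,"y":-0.04,"z":0,"rx":0,"ry":0,"rz":0,"hand":-1},{"x":0.255,"y":-0.055,"z":0,"rx":0,"ry":0,"rz":0,"hand":-1},{"x":0.29,"y":-0.065,"z":0,"rx":0,"ry":0,"rz":0,"hand":-1},{"x":0.315,"y":-0.071,"z":0,"rx":0,"ry":0,"rz":0,"hand":-1},{"x":0.319,"y":-0.071,"z":0,"rx":0,"ry":0,"rz":0,"hand":-1},{"x":0.319,"y":-0.071,"z":0,"rx":0,"ry":0,"rz":0,"hand":-1}]'
python3 - <<'E'
from h import *
st()
im=r.grab_frame("wrist")[:,:,::-1]; cv2.imwrite("pics/w27.png",im);st()
E
```

```text
t: 39.55
tool_pos: [582.0, -191.4, 235.5]
ee_rot: [0.707, 0.707, -0.0, -0.0]
wrist_force: [1.3, 0.6, -2.2]
grip_width: 0.618
t: 40.55
tool_pos: [511.1, 126.4, 235.8]
ee_rot: [0.706, 0.708, -0.0, 0.0]
wrist_force: [-0.7, -0.8, -2.1]
grip_width: 0.62
t 40.55 tcp [511.1 126.4 235.8] rot [ 7.064e-01  7.078e-01 -2.000e-04  0.000e+00] F [-0.7 -0.8 -2.1] w 0.62
t 40.6 tcp [511.3 125.5 235.8] rot [ 7.068e-01  7.074e-01 -3.000e-04  1.000e-04] F [-0.7 -0.1 -2.1] w 0.617
```

View pics/w27.png

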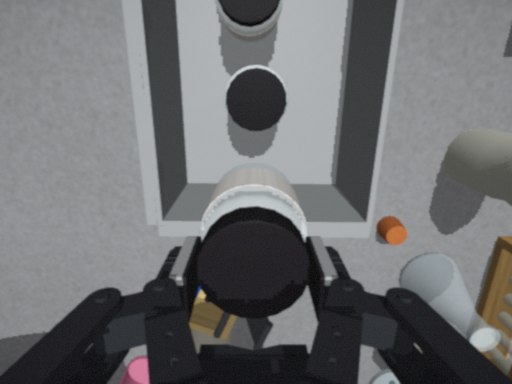

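```bash
python3 -m inch '[{"x":0.001,"y":0,"z":0.04,"rx":0,"ry":0,"rz":0,"hand":-1},{"x":0.001,"y":0,"z":0.08,"rx":0,"ry":0,"rz":0,"hand":-1},{"x":0.001,"y":0,"z":0.12,"rx":0,"ry":0,"rz":0,"hand":-1},{"x":0.001,"y":0,"z":0.145,"rx":0,"ry":0,"rz":0,"hand":-1},{"x":0.001,"y":0,"z":0.154,"rx":0,"ry":0,"rz":0,"hand":-1},{"x":0.001,"y":0,"z":0.157,"rx":0,"ry":0,"rz":0,"hand":-1},{"x":0.001,"y":0,"z":0.157,"rx":0,"ry":0,"rz":0,"hand":-1},{"x":0.001,"y":0,"z":0.157,"rx":0,"ry":0,"rz":0,"hand":-1}]'
python3 -m inch '[{"x":0,"y":0,"z":0.001,"rx":0,"ry":0,"rz":0,"hand":-1},{"x":0,"y":0,"z":0.0015,"rx":0,"ry":0,"rz":0,"hand":-1},{"x":0,"y":0,"z":0.0015,"rx":0,"ry":0,"rz":0,"hand":-1}]'
```

```text
t: 41.4
tool_pos: [513.0, 126.8, 81.0]
ee_rot: [0.707, 0.707, 0.001, 0.001]
wrist_force: [-0.1, -0.2, -1.2]
grip_width: 0.616
t: 41.7
tool_pos: [511.7, 126.9, 77.9]
ee_rot: [0.707, 0.707, 0.0, 0.0]
wrist_force: [-0.1, -1.1, -1.7]
grip_width: 0.618
```

```bash
python3 -m inch '[{"x":0,"y":0,"z":0.001,"rx":0,"ry":0,"rz":0,"hand":-1},{"x":0,"y":0,"z":0.001,"rx":0,"ry":0,"rz":0,"hand":-1}]'; python3 -m inch '[{"x":0,"y":0,"z":0.0005,"rx":0,"ry":0,"rz":0,"hand":-1},{"x":0,"y":0,"z":0.0005,"rx":0,"ry":0,"rz":0,"hand":-1}]'
```

```text
t: 41.9
tool_pos: [511.8, 127.0, 77.3]
ee_rot: [0.707, 0.707, 0.0, 0.0]
wrist_force: [-0.9, -0.5, 5.1]
grip_width: 0.621
t: 42.1
tool_pos: [511.9, 127.0, 77.2]
ee_rot: [0.707, 0.707, 0.0, 0.0]
wrist_force: [-3.8, -0.3, 9.5]
grip_width: 0.625
```

```bash
python3 -m inch '[{"x":0,"y":0,"z":0,"rx":0,"ry":0,"rz":0,"hand":0.4},{"x":0,"y":0,"z":0,"rx":0,"ry":0,"rz":0,"hand":0.7},{"x":0,"y":0,"z":0,"rx":0,"ry":0,"rz":0,"hand":1},{"x":0,"y":0,"z":0,"rx":0,"ry":0,"rz":0,"hand":1},{"x":0,"y":0,"z":-0.03,"rx":0,"ry":0,"rz":0,"hand":1},{"x":0,"y":0,"z":-0.08,"rx":0,"ry":0,"rz":0,"hand":1},{"x":0,"y":0,"z":-0.13,"rx":0,"ry":0,"rz":0,"hand":1},{"x":0,"y":0,"z":-0.18,"rx":0,"ry":0,"rz":0,"hand":1},{"x":0,"y":0,"z":-0.18,"rx":0,"ry":0,"rz":0,"hand":1}]'
python3 - <<'E'
from h import *
st()
im=r.grab_frame("scene")[:,:,::-1]; cv2.imwrite("pics/s28f.png",im);crop(im,280,60,500,240,3,"pics/s28.png");st();go(457,-308,290,6.5)
E
```

```text
t: 43.0
tool_pos: [515.3, 127.4, 265.1]
ee_rot: [0.707, 0.707, 0.006, 0.004]
wrist_force: [1.4, 0.6, 0.4]
grip_width: 0.998
t 43.0 tcp [515.3 127.4 265.1] rot [0.707  0.7072 0.0056 0.0042] F [1.4 0.6 0.4] w 0.998
t 43.05 tcp [514.  127.2 261. ] rot [0.7071 0.7071 0.0036 0.0027] F [ 0.6  0.1 -0.3] w 1.002
shift [-0.4352 -0.0567 -0.03  ] rot [ 0.36 -0.44 83.5 ]
```

View pics/s28.png

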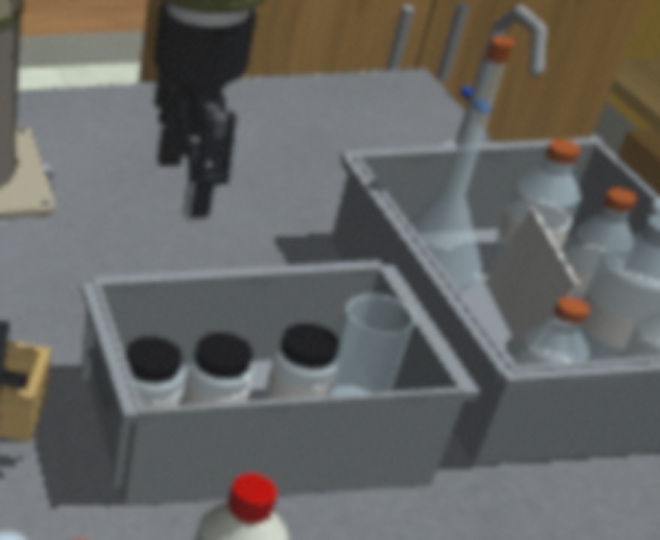

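```bash
python3 -m inch '[{"x":0,"y":0,"z":-0.03,"rx":0,"ry":0,"rz":0,"hand":1},{"x":-0.435,"y":-0.056,"z":-0.036,"rx":0,"ry":0,"rz":83.5,"hand":1},{"x":-0.435,"y":-0.056,"z":-0.036,"rx":0,"ry":0,"rz":83.5,"hand":1},{"x":-0.435,"y":-0.056,"z":-0.036,"rx":0,"ry":0,"rz":83.5,"hand":1},{"x":-0.435,"y":-0.056,"z":-0.036,"rx":0,"ry":0,"rz":83.5,"hand":1},{"x":-0.435,"y":-0.056,"z":-0.036,"rx":0,"ry":0,"rz":83.5,"hand":1},{"x":-0.435,"y":-0.056,"z":-0.036,"rx":0,"ry":0,"rz":83.5,"hand":1},{"x":-0.435,"y":-0.056,"z":-0.036,"rx":0,"ry":0,"rz":83.5,"hand":1},{"x":-0.435,"y":-0.056,"z":-0.036,"rx":0,"ry":0,"rz":83.5,"hand":1},{"x":-0.435,"y":-0.056,"z":-0.036,"rx":0,"ry":0,"rz":83.5,"hand":1}]'
python3 -m inch '[{"x":0,"y":0,"z":0,"rx":0,"ry":0,"rz":0,"hand":1},{"x":0,"y":0,"z":0,"rx":0,"ry":0,"rz":0,"hand":1},{"x":0,"y":0,"z":0,"rx":0,"ry":0,"rz":0,"hand":1}]'
python3 - <<'E'
from h import *
st();go(457,-308,230,6.5);i=r.camera_info("wrist")
im=r.grab_frame("wrist")[:,:,::-1]; cv2.imwrite("pics/w29.png",im)
print(proj("wrist",[[453.6,-277,154],[461.4,-339,154]],i))
E
```

```text
t: 44.05
tool_pos: [454.0, -310.6, 290.0]
ee_rot: [0.994, 0.106, -0.001, -0.001]
wrist_force: [-0.1, -0.1, -0.0]
grip_width: 1.0
t: 44.35
tool_pos: [455.4, -307.2, 290.8]
ee_rot: [0.994, 0.111, -0.0, -0.001]
wrist_force: [0.4, 0.8, -0.2]
grip_width: 1.007
t 44.35 tcp [ 455.4 -307.2  290.8] rot [ 9.938e-01  1.111e-01 -5.000e-04 -8.000e-04] F [ 0.4  0.8 -0.2] w 1.007
shift [0.0015 0.0012 0.0608] rot [-0.09  0.05  6.25]
[[222.56802263 169.38856437]
 [287.81405407 175.59992079]]
```

View pics/w29.png

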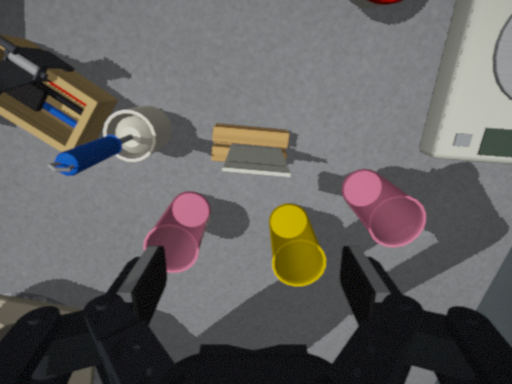

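```bash
python3 -m inch '[{"x":0.0015,"y":0.001,"z":0.05,"rx":0,"ry":0,"rz":6.2,"hand":1},{"x":0.0015,"y":0.001,"z":0.09,"rx":0,"ry":0,"rz":6.2,"hand":1},{"x":0.0015,"y":0.001,"z":0.11,"rx":0,"ry":0,"rz":6.2,"hand":1},{"x":0.0015,"y":0.001,"z":0.11,"rx":0,"ry":0,"rz":6.2,"hand":1},{"x":0.0015,"y":0.001,"z":0.11,"rx":0,"ry":0,"rz":6.2,"hand":1}]'
python3 - <<'E'
from h import *
i=r.camera_info("wrist")
im=r.grab_frame("wrist")[:,:,::-1]; cv2.imwrite("pics/w30.png",im)
st();go(457,-308,130,6.5)
print(proj("wrist",[[453.6,-275,154],[461.4,-341,154]],i))
E
```

```text
t: 44.9
tool_pos: [457.6, -308.0, 182.6]
ee_rot: [0.998, 0.057, 0.0, -0.0]
wrist_force: [0.1, -0.5, 0.5]
grip_width: 1.0
t 44.95 tcp [ 458.2 -308.7  183.8] rot [9.984e-01 5.710e-02 9.000e-04 8.000e-04] F [-0.6  0.4  0.6] w 1.001
shift [-0.0012 -0.0009  0.0538] rot [ 0.1  -0.1   0.04]
[[200.43882752 223.9598373 ]
 [307.88664671 223.71917042]]
```

View pics/w30.png

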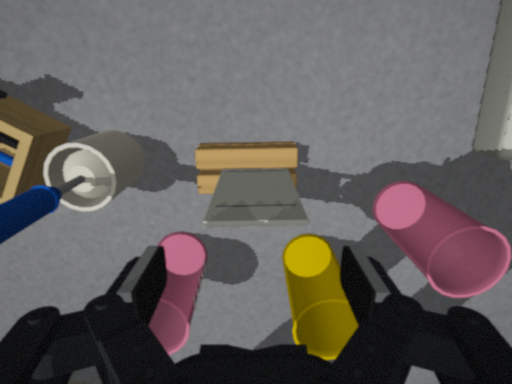

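```bash
python3 -m inch '[{"x":0,"y":0,"z":0.03,"rx":0,"ry":0,"rz":0,"hand":1},{"x":0,"y":0,"z":0.054,"rx":0,"ry":0,"rz":0,"hand":1},{"x":0,"y":0,"z":0.054,"rx":0,"ry":0,"rz":0,"hand":1},{"x":0,"y":0,"z":0.054,"rx":0,"ry":0,"rz":0,"hand":0.7},{"x":0,"y":0,"z":0.054,"rx":0,"ry":0,"rz":0,"hand":0.5},{"x":0,"y":0,"z":0.054,"rx":0,"ry":0,"rz":0,"hand":0.2},{"x":0,"y":0,"z":0.054,"rx":0,"ry":0,"rz":0,"hand":-1}]'
python3 - <<'E'
from h import *
im=r.grab_frame("wrist")[:,:,::-1]; crop(im,130,130,390,384,2,"pics/w31.png")
im=r.grab_frame("scene")[:,:,::-1]; crop(im,130,110,250,220,5,"pics/s31.png")
st()
E
```

```text
t: 45.65
tool_pos: [458.9, -309.8, 131.4]
ee_rot: [0.998, 0.056, 0.002, 0.001]
wrist_force: [-0.8, 1.9, 7.0]
grip_width: 0.741
t 45.75 tcp [ 458.9 -309.9  131.4] rot [0.9984 0.0564 0.002  0.0015] F [-0.1  1.4  6.6] w 0.745
```

View pics/w31.png

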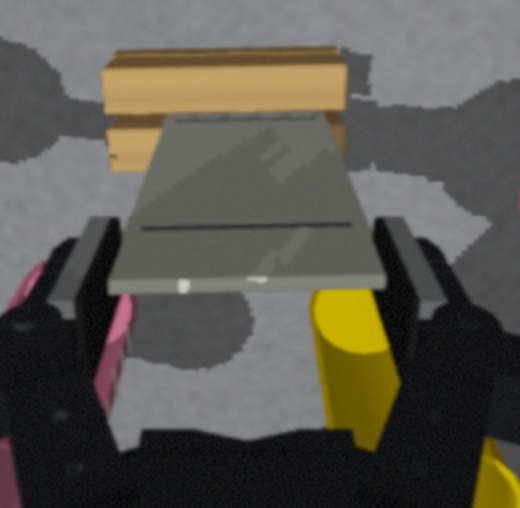

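View pics/s31.png

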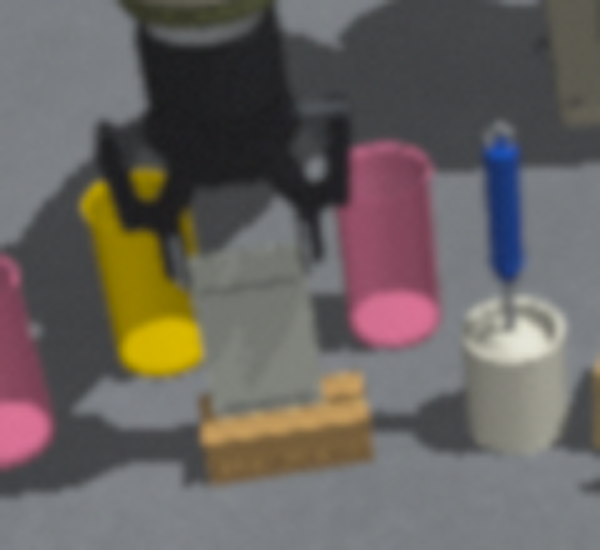

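```bash
python3 -m inch '[{"x":0,"y":0,"z":-0.01,"rx":0,"ry":0,"rz":0,"hand":-1},{"x":0,"y":0,"z":-0.025,"rx":0,"ry":0,"rz":0,"hand":-1},{"x":0,"y":0,"z":-0.045,"rx":0,"ry":0,"rz":0,"hand":-1},{"x":0,"y":0,"z":-0.06,"rx":0,"ry":0,"rz":0,"hand":-1},{"x":0,"y":0,"z":-0.06,"rx":0,"ry":0,"rz":0,"hand":-1}]'
python3 - <<'E'
from h import *
im=r.grab_frame("wrist")[:,:,::-1]; crop(im,130,130,390,384,2,"pics/w32.png")
im=r.grab_frame("scene")[:,:,::-1]; crop(im,130,90,250,220,5,"pics/s32.png")
st()
E
```

```text
t: 46.25
tool_pos: [458.8, -310.2, 192.2]
ee_rot: [0.998, 0.056, 0.002, 0.002]
wrist_force: [0.0, -0.4, -0.7]
grip_width: 0.742
t 46.35 tcp [ 457.4 -309.1  188.6] rot [9.984e-01 5.630e-02 5.000e-04 5.000e-04] F [-0.7 -0.2 -0.2] w 0.739
```

View pics/w32.png

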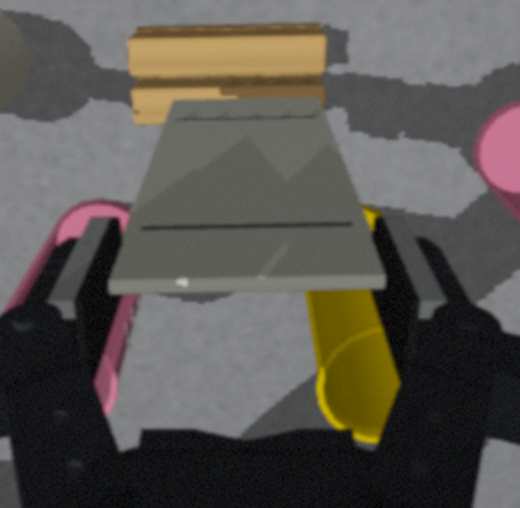

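View pics/s32.png

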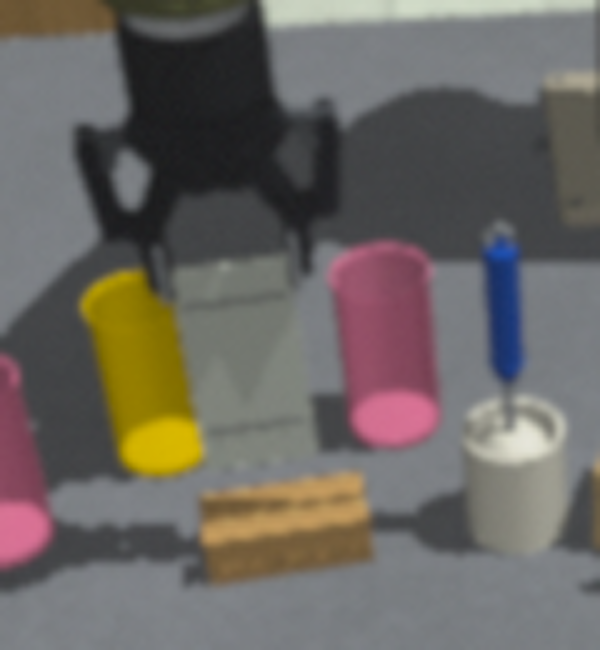

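```bash
python3 - <<'E'
from h import *
i=r.camera_info("wrist"); s=st(); p=np.array(s["tool_pos"]); Rc=R.from_quat(s["ee_rot"])
for off in (-2,0,2):
  for dx in (0,5,10):
    P=[p+Rc.apply([off+(dx if z>0 else 0),y,z]) for z in (-22.6,119.4) for y in (-33,33)]
    print(off,dx,((proj("wrist",P,i)-130)*2).round(0).tolist())
E
```

```text
t 46.35 tcp [ 457.4 -309.1  188.6] rot [9.984e-01 5.630e-02 5.000e-04 5.000e-04] F [-0.7 -0.2 -0.2] w 0.739
-2 0 [[106.0, 292.0], [392.0, 292.0], [174.0, 104.0], [321.0, 104.0]]
-2 5 [[106.0, 292.0], [392.0, 292.0], [174.0, 93.0], [321.0, 93.0]]
-2 10 [[106.0, 292.0], [392.0, 292.0], [174.0, 83.0], [322.0, 83.0]]
0 0 [[105.0, 284.0], [393.0, 284.0], [174.0, 100.0], [321.0, 100.0]]
0 5 [[105.0, 284.0], [393.0, 284.0], [174.0, 89.0], [321.0, 89.0]]
0 10 [[105.0, 284.0], [393.0, 284.0], [173.0, 78.0], [322.0, 78.0]]
2 0 [[105.0, 277.0], [394.0, 277.0], [174.0, 96.0], [321.0, 96.0]]
2 5 [[105.0, 277.0], [394.0, 277.0], [174.0, 85.0], [321.0, 85.0]]
2 10 [[105.0, 277.0], [394.0, 277.0], [173.0, 74.0], [322.0, 74.0]]
```

```bash
python3 -m inch '[{"x":0,"y":0,"z":-0.04,"rx":0,"ry":0,"rz":0,"hand":-1},{"x":0,"y":0,"z":-0.08,"rx":0,"ry":0,"rz":0,"hand":-1},{"x":0.02,"y":-0.02,"z":-0.11,"rx":0,"ry":0,"rz":1,"hand":-1},{"x":0.05,"y":-0.045,"z":-0.11,"rx":0,"ry":0,"rz":2,"hand":-1},{"x":0.08,"y":-0.07,"z":-0.11,"rx":0,"ry":0,"rz":3,"hand":-1},{"x":0.11,"y":-0.1,"z":-0.11,"rx":0,"ry":0,"rz":4,"hand":-1},{"x":0.14,"y":-0.125,"z":-0.11,"rx":0,"ry":0,"rz":5,"hand":-1},{"x":0.16,"y":-0.16,"z":-0.11,"rx":0,"ry":0,"rz":6,"hand":-1},{"x":0.17,"y":-0.2,"z":-0.11,"rx":0,"ry":0,"rz":6.85,"hand":-1},{"x":0.185,"y":-0.24,"z":-0.11,"rx":0,"ry":0,"rz":6.85,"hand":-1}]'
python3 - <<'E'
from h import *
st();go(665,230,298,-0.4)
E
```

```text
t: 47.35
tool_pos: [613.6, -48.0, 296.1]
ee_rot: [1.0, -0.004, -0.001, -0.0]
wrist_force: [0.8, 0.4, -0.4]
grip_width: 0.741
t 47.35 tcp [613.6 -48.  296.1] rot [ 1.0e+00 -3.9e-03 -1.4e-03 -2.0e-04] F [ 0.8  0.4 -0.4] w 0.741
shift [ 0.0493 -0.2784 -0.002 ] rot [-0.02  0.16 -0.04]
```

```bash
python3 -m inch '[{"x":0.007,"y":-0.04,"z":0,"rx":0,"ry":0,"rz":0,"hand":-1},{"x":0.014,"y":-0.08,"z":0,"rx":0,"ry":0,"rz":0,"hand":-1},{"x":0.022,"y":-0.12,"z":0,"rx":0,"ry":0,"rz":0,"hand":-1},{"x":0.03,"y":-0.16,"z":0,"rx":0,"ry":0,"rz":0,"hand":-1},{"x":0.038,"y":-0.2,"z":0,"rx":0,"ry":0,"rz":0,"hand":-1},{"x":0.045,"y":-0.24,"z":0,"rx":0,"ry":0,"rz":0,"hand":-1},{"x":0.05,"y":-0.27,"z":0,"rx":0,"ry":0,"rz":0,"hand":-1},{"x":0.05,"y":-0.279,"z":0,"rx":0,"ry":0,"rz":0,"hand":-1},{"x":0.05,"y":-0.279,"z":0,"rx":0,"ry":0,"rz":0,"hand":-1},{"x":0.05,"y":-0.279,"z":0,"rx":0,"ry":0,"rz":0,"hand":-1}]'
python3 - <<'E'
from h import *
st();i=r.camera_info("wrist")
im=r.grab_frame("wrist")[:,:,::-1]; cv2.imwrite("pics/w33.png",im)
print(proj("wrist",[[623,180,120],[623,280,120],[618,180,120],[618,280,120]],i).round(1))
im=r.grab_frame("scene")[:,:,::-1]; crop(im,280,30,480,240,3,"pics/s33.png");st()
E
```

```text
t: 48.35
tool_pos: [665.7, 228.0, 297.0]
ee_rot: [1.0, -0.004, -0.001, 0.0]
wrist_force: [0.0, -0.1, -0.2]
grip_width: 0.741
t 48.35 tcp [665.7 228.  297. ] rot [ 1.0e+00 -3.7e-03 -6.0e-04  5.0e-04] F [ 0.  -0.1 -0.2] w 0.741
[[296.4 200.3]
 [207.5 200.9]
 [296.3 204.4]
 [207.7 205. ]]
t 48.45 tcp [666.  227.4 297.8] rot [ 1.0e+00 -4.3e-03 -2.0e-04  3.0e-04] F [ 0.6 -1.1 -1.1] w 0.741
```

View pics/w33.png

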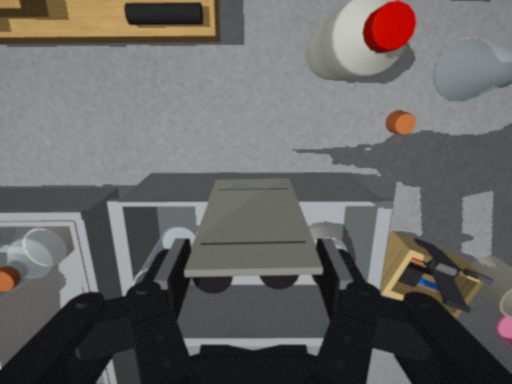

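View pics/s33.png

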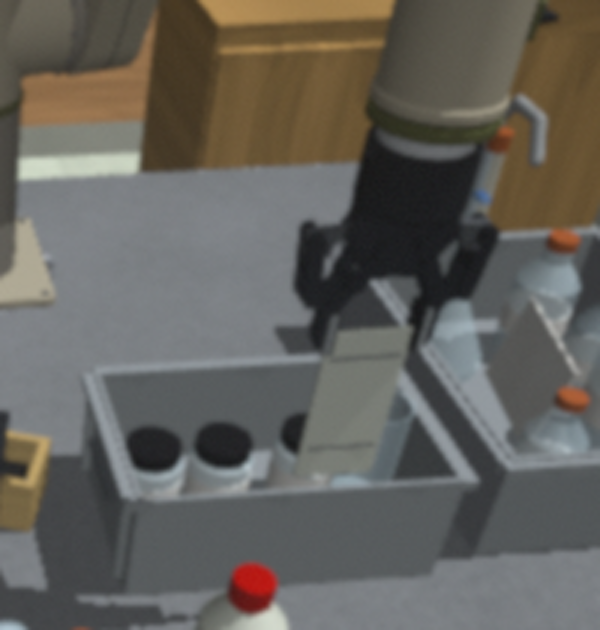

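```bash
python3 - <<'E'
from h import *
im=cv2.imread("pics/w33.png"); crop(im,105,160,205,250,6,"pics/w33a.png"); crop(im,305,160,405,250,6,"pics/w33b.png")
E
```

```text
(no output)
```

View pics/w33a.png

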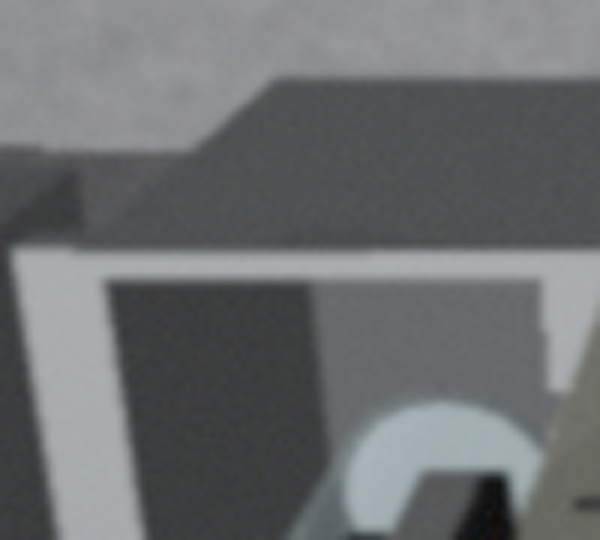

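View pics/w33b.png

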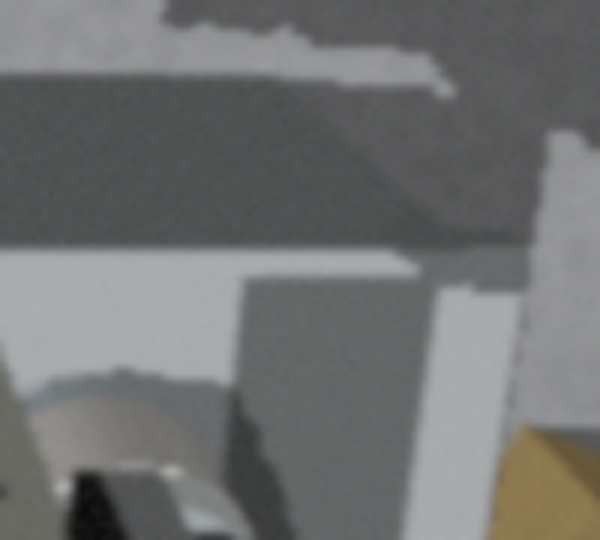

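```bash
python3 - <<'E'
from h import *
i=r.camera_info("wrist")
for uv,z in [((130,200.9),120),((340,200.8),120),((370,200.8),120),((130,206),120),((340,205.6),120),((170,172.3),0),((330,172),0)]: print(uv,z,onz("wrist",uv,z,i).round(1))
E
```

```text
(130, 200.9) 120 [623.9 367.  120. ]
(340, 200.8) 120 [622.2 130.3 120. ]
(370, 200.8) 120 [621.9  96.4 120. ]
(130, 206) 120 [617.7 367.8 120. ]
(340, 205.6) 120 [616.3 129.8 120. ]
(170, 172.3) 0 [623.1 352.9   0. ]
(330, 172) 0 [621.6 112.7   0. ]
```

```bash
python3 - <<'E'
from h import *
st();go(655,228,200,-0.4,[0,-6.65,0]);go(655,228,140,-0.4,[0,-6.65,0])
E
```

```text
t 48.45 tcp [666.  227.4 297.8] rot [ 1.0e+00 -4.3e-03 -2.0e-04  3.0e-04] F [ 0.6 -1.1 -1.1] w 0.741
shift [-0.0109 -0.0005  0.0978] rot [ 0.08  6.67 -0.09]
shift [-0.0109 -0.0006  0.1578] rot [ 0.08  6.67 -0.09]
```

```bash
python3 -m inch '[{"x":-0.003,"y":0,"z":0.02,"rx":0,"ry":3,"rz":0,"hand":-1},{"x":-0.011,"y":0,"z":0.05,"rx":0,"ry":6.65,"rz":0,"hand":-1},{"x":-0.011,"y":0,"z":0.09,"rx":0,"ry":6.65,"rz":0,"hand":-1},{"x":-0.011,"y":0,"z":0.12,"rx":0,"ry":6.65,"rz":0,"hand":-1},{"x":-0.011,"y":0,"z":0.145,"rx":0,"ry":6.65,"rz":0,"hand":-1},{"x":-0.011,"y":0,"z":0.158,"rx":0,"ry":6.65,"rz":0,"hand":-1},{"x":-0.011,"y":0,"z":0.158,"rx":0,"ry":6.65,"rz":0,"hand":-1},{"x":-0.011,"y":0,"z":0.158,"rx":0,"ry":6.65,"rz":0,"hand":-1}]'
python3 - <<'E'
from h import *
st()
im=r.grab_frame("scene")[:,:,::-1]; crop(im,280,60,480,240,4,"pics/s34.png");
im=r.grab_frame("wrist")[:,:,::-1]; cv2.imwrite("pics/w34.png",im);st()
E
```

```text
t: 49.25
tool_pos: [655.7, 228.7, 141.3]
ee_rot: [0.998, -0.004, 0.059, 0.0]
wrist_force: [0.6, 0.1, 0.3]
grip_width: 0.744
t 49.25 tcp [655.7 228.7 141.3] rot [ 0.9983 -0.0038  0.0587  0.    ] F [0.6 0.1 0.3] w 0.744
t 49.35 tcp [656.4 229.3 142.6] rot [ 9.982e-01 -3.700e-03  5.980e-02 -3.000e-04] F [-0.8  0.3  0.3] w 0.743
```

View pics/s34.png

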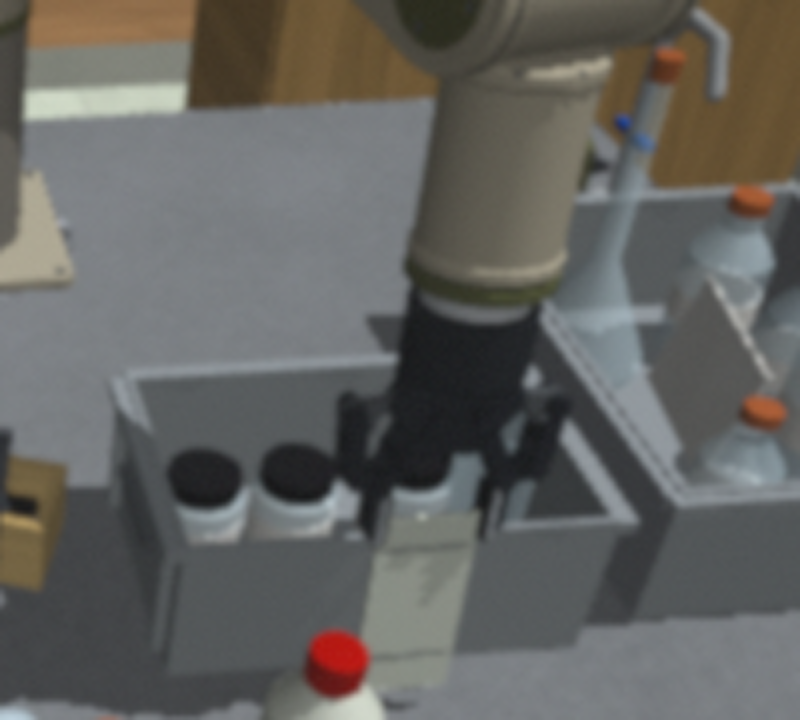

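View pics/w34.png

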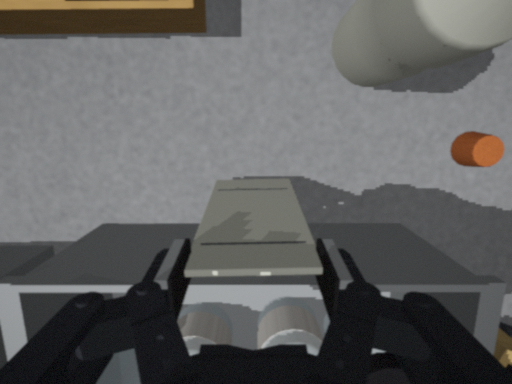

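```bash
python3 -m inch '[{"x":-0.001,"y":0,"z":0.01,"rx":0,"ry":0,"rz":0,"hand":-1},{"x":-0.002,"y":0,"z":0.018,"rx":0,"ry":0,"rz":0,"hand":-1},{"x":-0.01,"y":0,"z":0.017,"rx":0,"ry":0,"rz":0,"hand":-1},{"x":-0.018,"y":0,"z":0.016,"rx":0,"ry":0,"rz":0,"hand":-1},{"x":-0.025,"y":0,"z":0.0155,"rx":0,"ry":0,"rz":0,"hand":-1},{"x":-0.028,"y":0,"z":0.015,"rx":0,"ry":0,"rz":0,"hand":-1},{"x":-0.028,"y":0,"z":0.015,"rx":0,"ry":0,"rz":0,"hand":-1},{"x":-0.028,"y":0,"z":0.015,"rx":0,"ry":0,"rz":0,"hand":-1}]'
python3 - <<'E'
from h import *
st();i=r.camera_info("wrist")
im=r.grab_frame("scene")[:,:,::-1]; crop(im,340,140,440,250,5,"pics/s35.png");
im=r.grab_frame("wrist")[:,:,::-1]; crop(im,130,150,390,384,2,"pics/w35.png");st()
E
```

```text
t: 50.15
tool_pos: [629.0, 229.5, 122.3]
ee_rot: [0.998, -0.003, 0.058, 0.0]
wrist_force: [0.2, -0.2, -0.3]
grip_width: 0.743
t 50.15 tcp [629.  229.5 122.3] rot [ 9.983e-01 -3.400e-03  5.840e-02  1.000e-04] F [ 0.2 -0.2 -0.3] w 0.743
t 50.25 tcp [629.1 229.4 122.1] rot [ 9.983e-01 -3.400e-03  5.820e-02  1.000e-04] F [-0.4 -0.1 -0.5] w 0.739
```

View pics/s35.png

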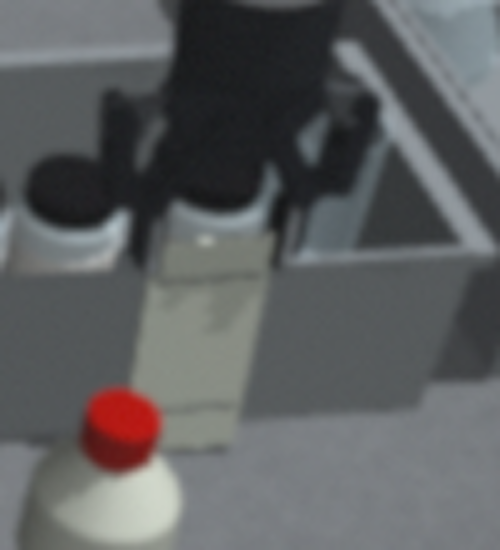

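View pics/w35.png

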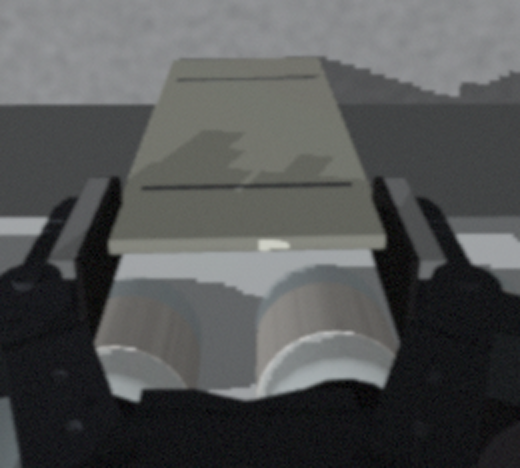

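```bash
python3 -m inch '[{"x":-0.003,"y":0,"z":0,"rx":0,"ry":0,"rz":0,"hand":-1},{"x":-0.0032,"y":0,"z":0.0016,"rx":0,"ry":0,"rz":0,"hand":-1},{"x":-0.0032,"y":0,"z":0.0016,"rx":0,"ry":0,"rz":0,"hand":-1},{"x":-0.0032,"y":0,"z":0.0016,"rx":0,"ry":0,"rz":0,"hand":-1}]'
```

```text
t: 50.65
tool_pos: [625.7, 229.3, 119.6]
ee_rot: [0.998, -0.003, 0.058, 0.0]
wrist_force: [0.7, -0.2, -0.5]
grip_width: 0.745
```

```bash
python3 -m inch '[{"x":-0.0001,"y":0,"z":0.001,"rx":0,"ry":0,"rz":0,"hand":-1},{"x":-0.0001,"y":0,"z":0.001,"rx":0,"ry":0,"rz":0,"hand":-1}]'; python3 -m inch '[{"x":-0.0001,"y":0,"z":0.001,"rx":0,"ry":0,"rz":0,"hand":-1},{"x":-0.0001,"y":0,"z":0.001,"rx":0,"ry":0,"rz":0,"hand":-1}]'
```

```text
t: 50.85
tool_pos: [626.0, 229.4, 118.9]
ee_rot: [0.998, -0.003, 0.058, 0.0]
wrist_force: [-0.3, -0.5, 0.4]
grip_width: 0.742
t: 51.05
tool_pos: [626.6, 229.5, 118.9]
ee_rot: [0.998, -0.003, 0.059, 0.0]
wrist_force: [-0.0, -0.3, 5.3]
grip_width: 0.74
```

```bash
python3 - <<'E'
from h import *
im=r.grab_frame("scene")[:,:,::-1]; crop(im,340,140,440,250,5,"pics/s36.png");st()
E
```

```text
t 51.1 tcp [626.5 229.5 118.8] rot [ 0.9983 -0.0034  0.0588  0.    ] F [-1.3 -1.1  5.2] w 0.741
```

View pics/s36.png

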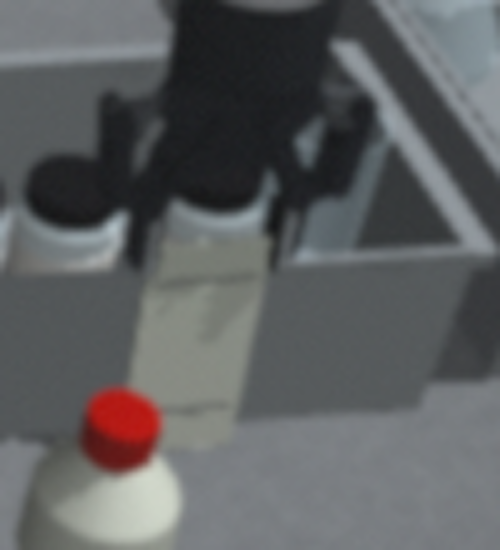

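```bash
python3 -m inch '[{"x":-0.001,"y":0,"z":0,"rx":0,"ry":0,"rz":0,"hand":-1},{"x":-0.001,"y":0,"z":0,"rx":0,"ry":0,"rz":0,"hand":0.55},{"x":-0.001,"y":0,"z":0,"rx":0,"ry":0,"rz":0,"hand":0.65},{"x":-0.001,"y":0,"z":0,"rx":0,"ry":0,"rz":0,"hand":0.8},{"x":-0.001,"y":0,"z":0,"rx":0,"ry":0,"rz":0,"hand":1},{"x":-0.001,"y":0,"z":0,"rx":0,"ry":0,"rz":0,"hand":1},{"x":-0.001,"y":0,"z":0,"rx":0,"ry":0,"rz":0,"hand":1}]'
python3 - <<'E'
from h import *
st()
im=r.grab_frame("scene")[:,:,::-1]; crop(im,340,140,440,250,5,"pics/s37.png")
im=r.grab_frame("wrist")[:,:,::-1]; crop(im,130,150,390,384,2,"pics/w37.png");st()
E
```

```text
t: 51.8
tool_pos: [624.8, 229.4, 117.6]
ee_rot: [0.998, -0.003, 0.058, 0.0]
wrist_force: [-1.0, 0.0, -0.7]
grip_width: 0.999
t 51.8 tcp [624.8 229.4 117.6] rot [ 9.983e-01 -3.400e-03  5.790e-02  2.000e-04] F [-1.   0.  -0.7] w 0.999
t 51.9 tcp [624.8 229.4 117.7] rot [ 9.983e-01 -3.400e-03  5.800e-02  2.000e-04] F [-0.4 -0.   0.5] w 1.003
```

View pics/s37.png

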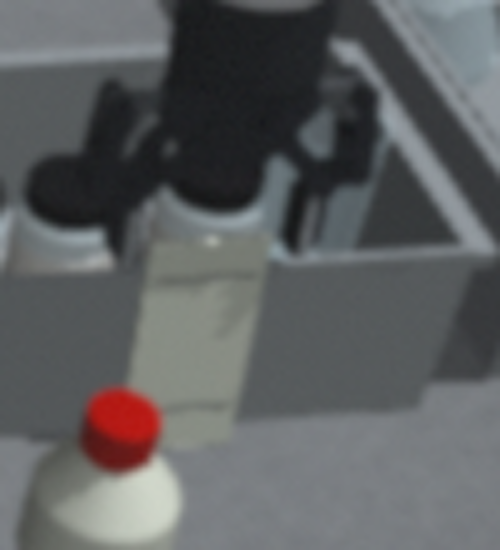

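View pics/w37.png

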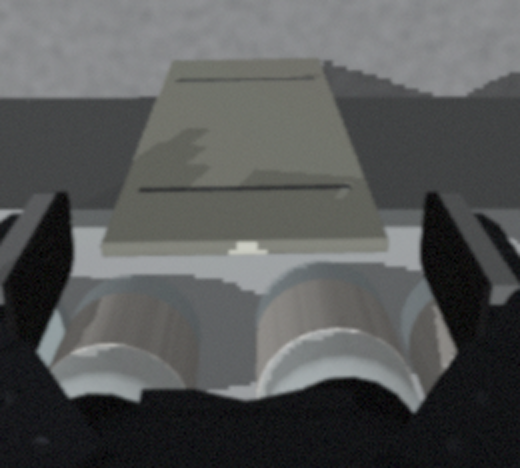

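```bash
python3 -m inch '[{"x":0,"y":0,"z":-0.02,"rx":0,"ry":0,"rz":0,"hand":1},{"x":0,"y":0,"z":-0.05,"rx":0,"ry":0,"rz":0,"hand":1},{"x":0,"y":0,"z":-0.09,"rx":0,"ry":0,"rz":0,"hand":1},{"x":0,"y":0,"z":-0.14,"rx":0,"ry":0,"rz":0,"hand":1},{"x":0,"y":0,"z":-0.19,"rx":0,"ry":-6.65,"rz":0,"hand":1},{"x":0,"y":0,"z":-0.2,"rx":0,"ry":-6.65,"rz":0,"hand":1},{"x":0,"y":0,"z":-0.2,"rx":0,"ry":-6.65,"rz":0,"hand":1}]'
python3 - <<'E'
from h import *
st();i=r.camera_info("wrist")
im=r.grab_frame("wrist")[:,:,::-1]; cv2.imwrite("pics/w38.png",im); np.save("pose38.npy",i["pose"])
im=r.grab_frame("scene")[:,:,::-1]; crop(im,340,140,440,250,5,"pics/s38.png");st()
im=r.grab_frame("top")[:,:,::-1]; cv2.imwrite("pics/top38.png",im); crop(im,190,200,270,280,7,"pics/t38.png")
E
```

```text
t: 52.6
tool_pos: [603.7, 229.9, 319.9]
ee_rot: [1.0, -0.004, 0.003, -0.001]
wrist_force: [0.7, -0.1, 0.4]
grip_width: 0.999
t 52.6 tcp [603.7 229.9 319.9] rot [ 1.0e+00 -3.6e-03  3.3e-03 -9.0e-04] F [ 0.7 -0.1  0.4] w 0.999
t 52.7 tcp [601.7 229.5 314.9] rot [ 1.0e+00 -3.4e-03 -2.0e-04  2.0e-04] F [ 0.1  0.6 -0.7] w 0.999
```

View pics/w38.png

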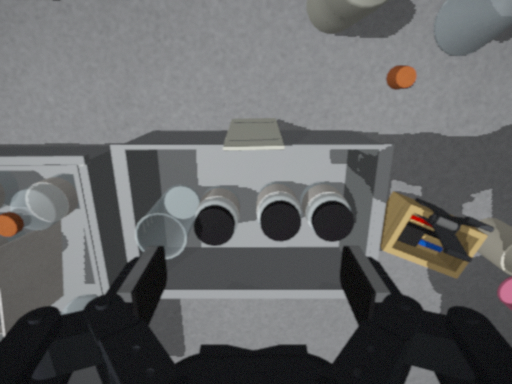

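View pics/s38.png

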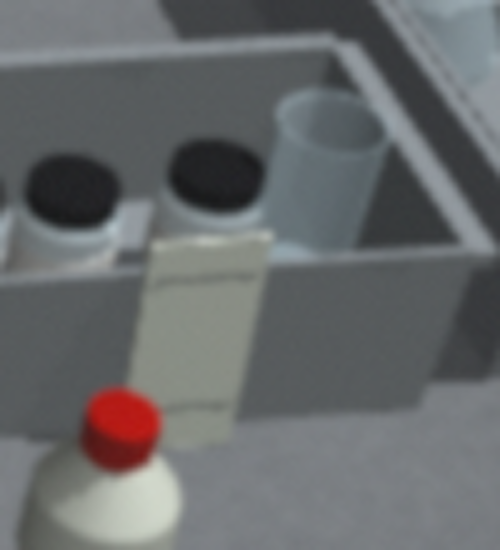

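View pics/t38.png

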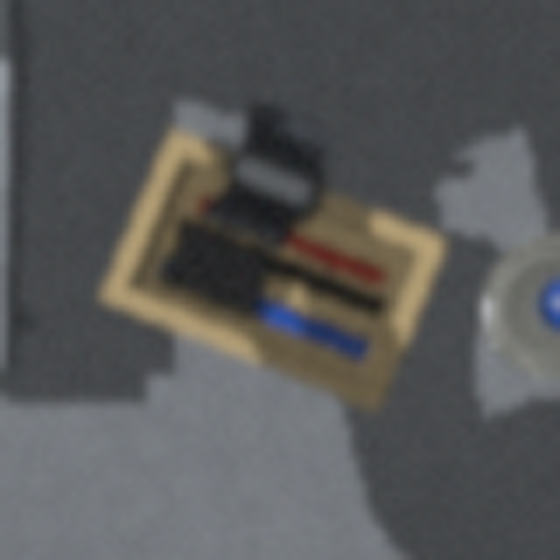

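```bash
python3 - <<'E'
from h import *
p=np.load("pose38.npy"); i=dict(r.camera_info("wrist")); i["pose"]=p
for uv in [(224,148),(283,149),(253.5,148.5)]: print("card top",onz("wrist",uv,141,i).round(1))
T=lambda x,y:((x+.5)/7-.5+190,(y+.5)/7-.5+200)
print("coil",onz("top",T(275,178),74).round(1))
c=[onz("top",T(*q),60)[:2] for q in [(175,130),(447,238),(378,412),(102,298)]]; print(np.round(c,1).tolist(), np.mean(c,0))
d=c[0]-c[1]; print("yaw y", np.degrees(np.arctan2(d[1],d[0]))-90, np.degrees(np.arctan2(*(c[3]-c[2])[::-1]))-90)
st(); go(500,-45,240,68)
E
```

```text
card top [622.1 261.7 141. ]
card top [620.6 198.7 141. ]
card top [621.4 230.2 141. ]
coil [502.  -38.9  74. ]
[[524.1, 5.8], [476.2, -112.9], [401.6, -82.6], [451.2, 37.1]] [463.27870647 -38.17070358]
yaw y -21.96003238795508 -22.536428474296358
t 52.75 tcp [601.1 229.4 313.9] rot [ 1.0e+00 -3.4e-03 -1.1e-03  4.0e-04] F [ 0.   0.8 -0.1] w 1.002
shift [-0.099   0.275   0.0744] rot [-3.000e-02  1.400e-01 -6.839e+01]
```

```bash
python3 -m inch '[{"x":-0.0976,"y":0.269,"z":0.07,"rx":0,"ry":0,"rz":-68.2,"hand":1},{"x":-0.0976,"y":0.269,"z":0.07,"rx":0,"ry":0,"rz":-68.2,"hand":1},{"x":-0.0976,"y":0.269,"z":0.07,"rx":0,"ry":0,"rz":-68.2,"hand":1},{"x":-0.0976,"y":0.269,"z":0.07,"rx":0,"ry":0,"rz":-68.2,"hand":1},{"x":-0.0976,"y":0.269,"z":0.07,"rx":0,"ry":0,"rz":-68.2,"hand":1},{"x":-0.0976,"y":0.269,"z":0.07,"rx":0,"ry":0,"rz":-68.2,"hand":1},{"x":-0.0976,"y":0.269,"z":0.07,"rx":0,"ry":0,"rz":-68.2,"hand":1},{"x":-0.0976,"y":0.269,"z":0.07,"rx":0,"ry":0,"rz":-68.2,"hand":1},{"x":-0.0976,"y":0.269,"z":0.07,"rx":0,"ry":0,"rz":-68.2,"hand":1},{"x":-0.0976,"y":0.269,"z":0.07,"rx":0,"ry":0,"rz":-68.2,"hand":1}]'
python3 - <<'E'
from h import *
st();i=r.camera_info("wrist")
im=r.grab_frame("wrist")[:,:,::-1]; cv2.imwrite("pics/w39.png",im);st();go(501.5,-39,200,67.8)
E
```

```text
t: 53.75
tool_pos: [501.4, -38.5, 244.8]
ee_rot: [0.831, 0.557, -0.001, -0.001]
wrist_force: [-0.7, -0.6, 0.2]
grip_width: 1.004
t 53.75 tcp [501.4 -38.5 244.8] rot [ 8.307e-01  5.567e-01 -7.000e-04 -7.000e-04] F [-0.7 -0.6  0.2] w 1.004
t 53.8 tcp [501.7 -38.4 245.2] rot [ 8.308e-01  5.565e-01 -5.000e-04 -5.000e-04] F [0.3 0.2 1.3] w 1.0
shift [-0.0007  0.0001  0.0452] rot [-0.08  0.02 -0.17]
```

View pics/w39.png

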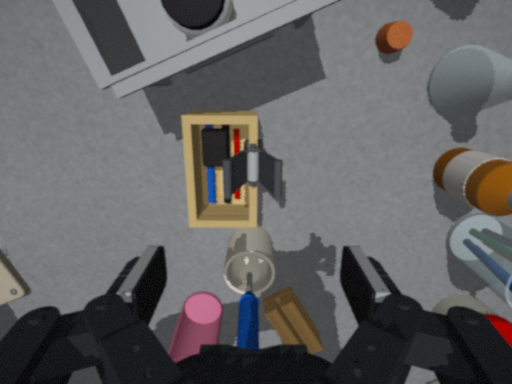

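```bash
python3 - <<'E'
from h import *
im=cv2.imread("pics/w39.png"); crop(im,180,100,310,240,4.2,"pics/w39c.png")
i=r.camera_info("wrist"); s=r.observe(); Rc=R.from_quat(s["ee_rot"]); p=np.array([501.5,-38.7,0])
ax=np.array([np.cos(np.radians(-22)),np.sin(np.radians(-22)),0]); ay=np.array([-ax[1],ax[0],0])
f=lambda P:((proj("wrist",P,i)-[180,100])*4.2).round(0).tolist()
print("coil",f([p+[0,0,68]]),"ends",f([p+ax*k+ay*m+[0,0,118] for k in(-26,26) for m in(-18,18)]))
E
```

```text
coil [[309.0, 273.0]] ends [[195.0, 407.0], [189.0, 251.0], [426.0, 406.0], [430.0, 250.0]]
```

View pics/w39c.png

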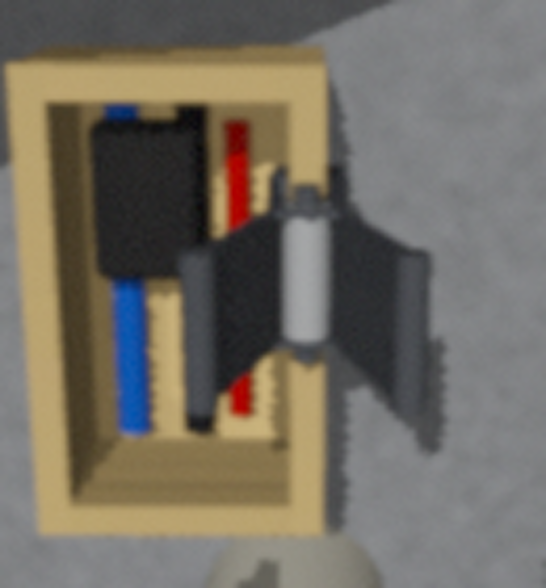

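```bash
python3 -m inch '[{"x":0,"y":-0.001,"z":0.05,"rx":0,"ry":0,"rz":0,"hand":1},{"x":0,"y":-0.001,"z":0.09,"rx":0,"ry":0,"rz":0,"hand":1},{"x":0,"y":-0.001,"z":0.12,"rx":0,"ry":0,"rz":0,"hand":1},{"x":0,"y":-0.001,"z":0.147,"rx":0,"ry":0,"rz":0,"hand":1},{"x":0,"y":-0.001,"z":0.147,"rx":0,"ry":0,"rz":0,"hand":1},{"x":0,"y":-0.001,"z":0.147,"rx":0,"ry":0,"rz":0,"hand":1},{"x":0,"y":-0.001,"z":0.147,"rx":0,"ry":0,"rz":0,"hand":1}]'
python3 - <<'E'
from h import *
st();i=r.camera_info("wrist")
im=r.grab_frame("wrist")[:,:,::-1]; crop(im,110,100,400,384,2,"pics/w40.png");st()
im=r.grab_frame("scene")[:,:,::-1]; crop(im,220,100,320,220,5,"pics/s40.png")
E
```

```text
t: 54.5
tool_pos: [502.7, -38.4, 101.4]
ee_rot: [0.83, 0.558, 0.001, 0.001]
wrist_force: [1.2, -0.3, 0.7]
grip_width: 1.0
t 54.5 tcp [502.7 -38.4 101.4] rot [0.8301 0.5576 0.001  0.001 ] F [ 1.2 -0.3  0.7] w 1.0
t 54.55 tcp [502.9 -38.5 101.6] rot [0.8301 0.5576 0.0013 0.0012] F [-0.2  0.5  0.1] w 1.0
```

View pics/w40.png

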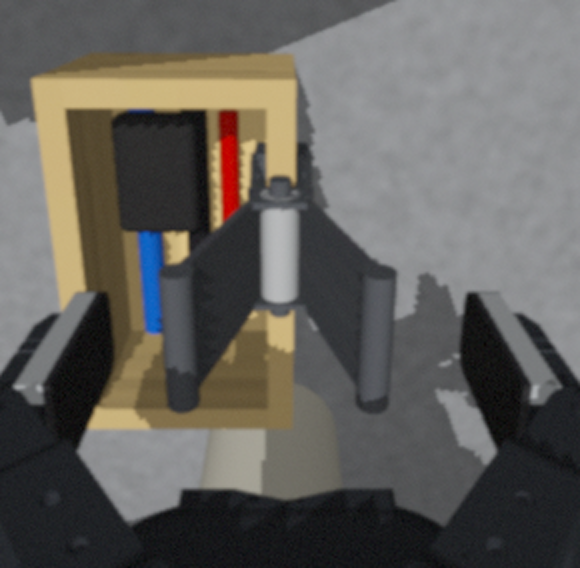

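View pics/s40.png

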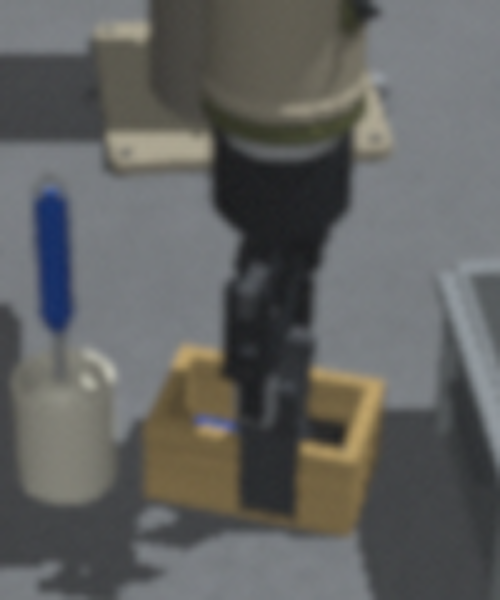

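```bash
python3 -m inch '[{"x":0,"y":-0.002,"z":0.003,"rx":0,"ry":0,"rz":0,"hand":1},{"x":0,"y":-0.002,"z":0.003,"rx":0,"ry":0,"rz":0,"hand":0.6},{"x":0,"y":-0.002,"z":0.003,"rx":0,"ry":0,"rz":0,"hand":0.3},{"x":0,"y":-0.002,"z":0.003,"rx":0,"ry":0,"rz":0,"hand":0},{"x":0,"y":-0.002,"z":0.003,"rx":0,"ry":0,"rz":0,"hand":-0.5},{"x":0,"y":-0.002,"z":0.003,"rx":0,"ry":0,"rz":0,"hand":-1},{"x":0,"y":-0.002,"z":0.003,"rx":0,"ry":0,"rz":0,"hand":-1},{"x":0,"y":-0.002,"z":0.003,"rx":0,"ry":0,"rz":0,"hand":-1}]'
python3 - <<'E'
from h import *
st();i=r.camera_info("wrist")
im=r.grab_frame("wrist")[:,:,::-1]; crop(im,110,100,400,384,2,"pics/w41.png");st()
im=r.grab_frame("scene")[:,:,::-1]; crop(im,220,100,320,220,5,"pics/s41.png")
E
```

```text
t: 55.4
tool_pos: [502.2, -38.2, 99.7]
ee_rot: [0.83, 0.558, 0.002, 0.002]
wrist_force: [-1.1, 0.3, 16.1]
grip_width: 0.264
t 55.4 tcp [502.2 -38.2  99.7] rot [0.83   0.5577 0.0021 0.0021] F [-1.1  0.3 16.1] w 0.264
t 55.45 tcp [502.2 -38.2  99.7] rot [0.83   0.5577 0.0021 0.0021] F [-1.4  0.1 16.1] w 0.263
```

View pics/w41.png

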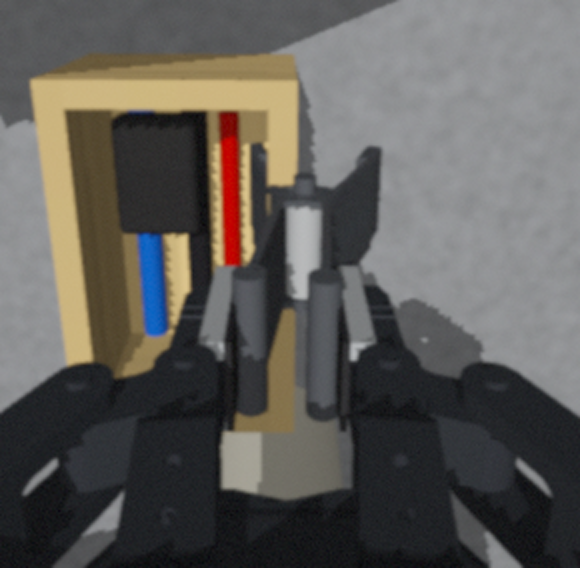

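View pics/s41.png

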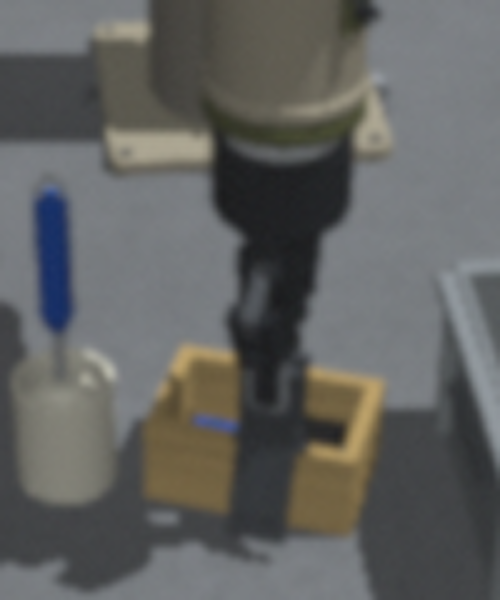

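```bash
python3 -m inch '[{"x":0,"y":0,"z":-0.02,"rx":0,"ry":0,"rz":0,"hand":-1},{"x":0,"y":0,"z":-0.05,"rx":0,"ry":0,"rz":0,"hand":-1},{"x":0,"y":0,"z":-0.09,"rx":0,"ry":0,"rz":0,"hand":-1},{"x":0,"y":0,"z":-0.13,"rx":0,"ry":0,"rz":0,"hand":-1},{"x":0,"y":0,"z":-0.17,"rx":0,"ry":0,"rz":0,"hand":-1},{"x":0,"y":0,"z":-0.17,"rx":0,"ry":0,"rz":0,"hand":-1},{"x":0,"y":0,"z":-0.17,"rx":0,"ry":0,"rz":0,"hand":-1}]'
python3 - <<'E'
from h import *
st();i=r.camera_info("wrist")
im=r.grab_frame("wrist")[:,:,::-1]; crop(im,110,100,400,384,2,"pics/w42.png");st()
im=r.grab_frame("scene")[:,:,::-1]; crop(im,200,50,350,220,4,"pics/s42.png")
E
```

```text
t: 56.2
tool_pos: [500.1, -37.8, 267.4]
ee_rot: [0.83, 0.558, 0.001, 0.001]
wrist_force: [0.5, -0.5, -1.7]
grip_width: 0.262
t 56.2 tcp [500.1 -37.8 267.4] rot [0.83   0.5578 0.0009 0.0009] F [ 0.5 -0.5 -1.7] w 0.262
t 56.25 tcp [499.2 -37.6 265.7] rot [ 8.300e-01  5.578e-01 -2.000e-04 -2.000e-04] F [ 0.4  0.2 -1.9] w 0.258
```

View pics/w42.png

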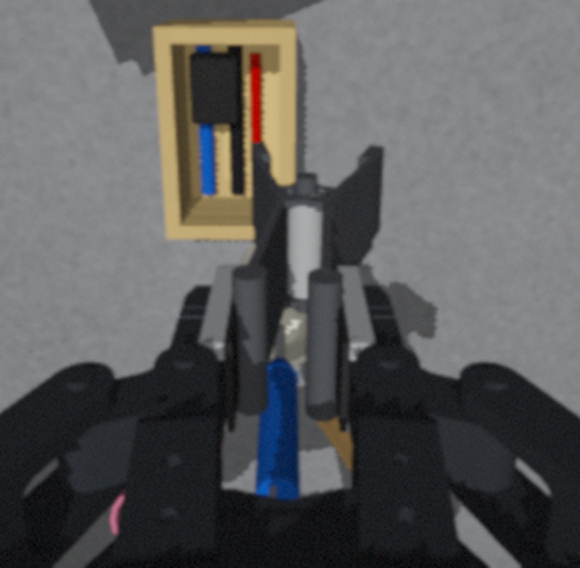

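View pics/s42.png

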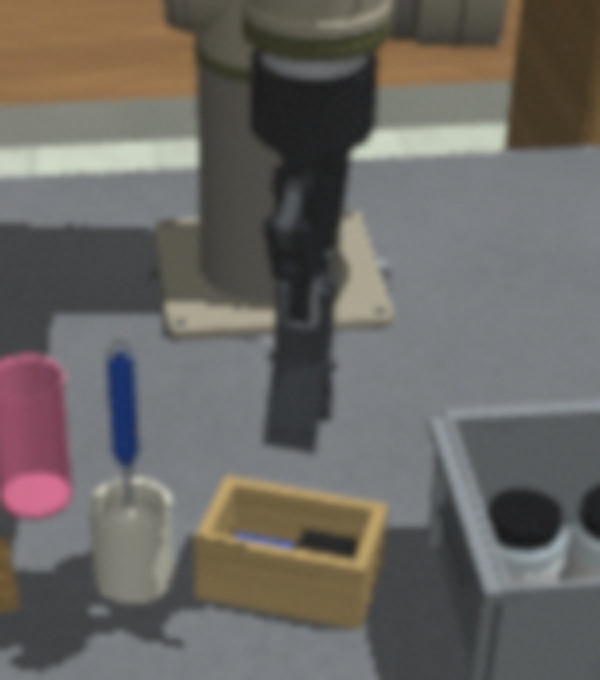

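```bash
python3 -m inch '[{"x":0.03,"y":0.001,"z":0,"rx":0,"ry":0,"rz":-3,"hand":-1},{"x":0.07,"y":0.002,"z":0,"rx":0,"ry":0,"rz":-6,"hand":-1},{"x":0.11,"y":0.003,"z":0,"rx":0,"ry":0,"rz":-9,"hand":-1},{"x":0.15,"y":0.004,"z":0,"rx":0,"ry":0,"rz":-12,"hand":-1},{"x":0.19,"y":0.005,"z":0,"rx":0,"ry":0,"rz":-15,"hand":-1},{"x":0.23,"y":0.006,"z":0,"rx":0,"ry":0,"rz":-18,"hand":-1},{"x":0.27,"y":0.007,"z":0,"rx":0,"ry":0,"rz":-21,"hand":-1},{"x":0.291,"y":0.0075,"z":0,"rx":0,"ry":0,"rz":-21.8,"hand":-1},{"x":0.291,"y":0.0075,"z":0,"rx":0,"ry":0,"rz":-21.8,"hand":-1},{"x":0.291,"y":0.0075,"z":0,"rx":0,"ry":0,"rz":-21.8,"hand":-1}]'
python3 -m inch '[{"x":0,"y":0,"z":0,"rx":3.5,"ry":0,"rz":0,"hand":-1},{"x":0,"y":0,"z":0,"rx":3.5,"ry":0,"rz":0,"hand":-1},{"x":0,"y":0,"z":0,"rx":3.5,"ry":0,"rz":0,"hand":-1}]'
python3 - <<'E'
from h import *
st();i=r.camera_info("wrist");np.save("pose43.npy",i["pose"])
im=r.grab_frame("wrist")[:,:,::-1]; cv2.imwrite("pics/w43f.png",im); crop(im,110,60,400,384,1.8,"pics/w43.png");st()
im=r.grab_frame("scene")[:,:,::-1]; crop(im,300,50,440,230,4,"pics/s43.png")
print(((proj("wrist",[[623,230,120],[618,230,120],[620.4,230,141],[624.4,230,141]],i)-[110,60])*1.8).round(0).tolist())
E
```

```text
t: 57.3
tool_pos: [615.4, 228.8, 263.8]
ee_rot: [0.709, 0.705, -0.002, -0.001]
wrist_force: [-0.2, 0.0, -0.6]
grip_width: 0.259
t: 57.6
tool_pos: [616.5, 227.8, 265.6]
ee_rot: [0.71, 0.704, -0.022, -0.021]
wrist_force: [-0.3, 0.2, -1.2]
grip_width: 0.26
t 57.6 tcp [616.5 227.8 265.6] rot [ 0.7098  0.7037 -0.0216 -0.0214] F [-0.3  0.2 -1.2] w 0.26
t 57.65 tcp [616.4 228.  266. ] rot [ 0.7097  0.7039 -0.0213 -0.0213] F [ 0.1  1.  -0.9] w 0.26
[[286.0, 199.0], [277.0, 199.0], [281.0, 210.0], [289.0, 210.0]]
```

View pics/w43.png

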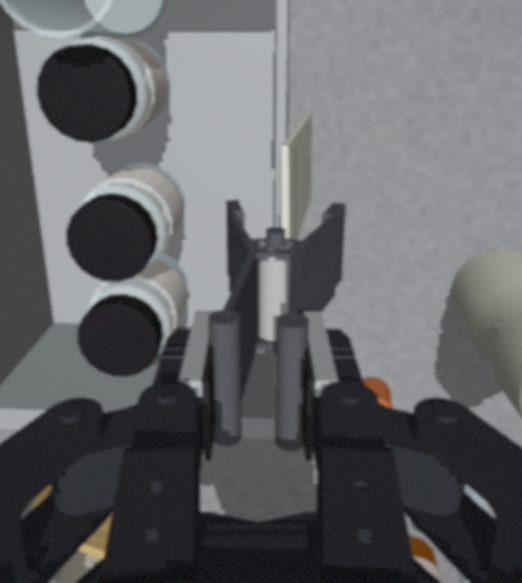

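View pics/s43.png

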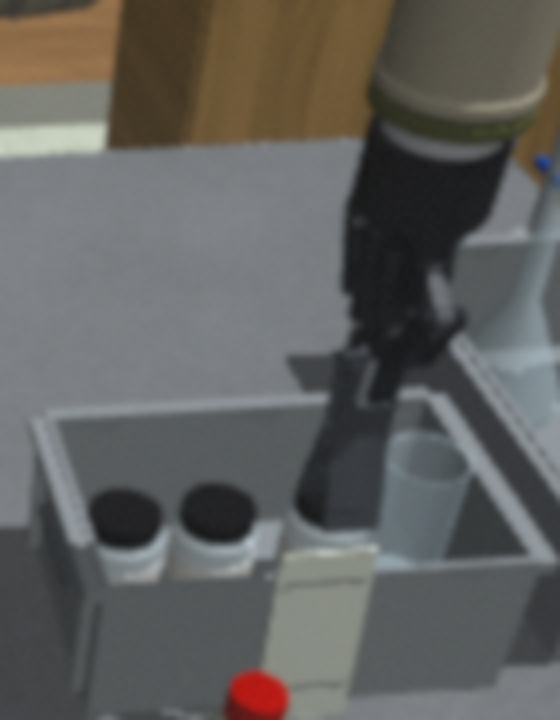

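```bash
python3 - <<'E'
from h import *
i=dict(r.camera_info("wrist")); i["pose"]=np.load("pose43.npy")
c=lambda x,y:(110+(x+.5)/1.8-.5,60+(y+.5)/1.8-.5)
for n,uv,z in [("jawL",(235,203),174),("jawR",(341,206),174),("jawR38",(330,302),174),("coil top",(274,240),234),("coil bottom",(273,338),234),("hL",(227,320),282),("hR",(292,325),282)]: print(n,onz("wrist",c(*uv),z,i).round(1))
im=cv2.imread("pics/w43f.png"); crop(im,220,150,320,320,3.5,"pics/w43c.png")
E
```

```text
jawL [600.5 243.4 174. ]
jawR [647.4 242.5 174. ]
jawR38 [644.2 195.6 174. ]
coil top [619.8 247.8 234. ]
coil bottom [619.5 210.4 234. ]
hL [609.2 243.1 282. ]
hR [626. 242. 282.]
```

View pics/w43c.png

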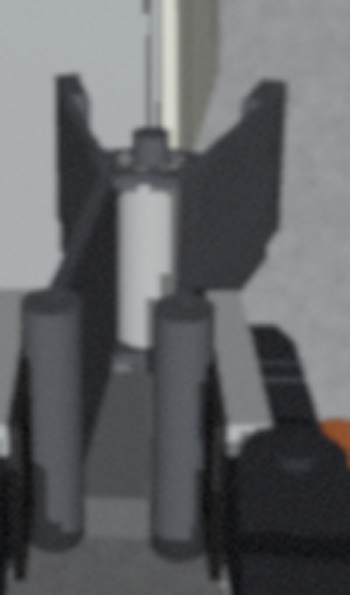

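```bash
python3 -m inch '[{"x":0.001,"y":0.001,"z":0.016,"rx":0,"ry":0,"rz":0,"hand":-1},{"x":0.001,"y":0.002,"z":0.032,"rx":0,"ry":0,"rz":0,"hand":-1},{"x":0.001,"y":0.0027,"z":0.044,"rx":0,"ry":0,"rz":0,"hand":-1},{"x":0.001,"y":0.0031,"z":0.051,"rx":0,"ry":0,"rz":0,"hand":-1},{"x":0.001,"y":0.0031,"z":0.051,"rx":0,"ry":0,"rz":0,"hand":-1},{"x":0.001,"y":0.0031,"z":0.051,"rx":0,"ry":0,"rz":0,"hand":-1}]'
python3 - <<'E'
from h import *
st();i=r.camera_info("wrist");np.save("pose44.npy",i["pose"])
im=r.grab_frame("wrist")[:,:,::-1]; crop(im,220,150,320,320,3.5,"pics/w44.png");st()
im=r.grab_frame("scene")[:,:,::-1]; crop(im,320,90,440,230,4.2,"pics/s44.png")
E
```

```text
t: 58.3
tool_pos: [616.3, 230.0, 215.3]
ee_rot: [0.709, 0.704, -0.022, -0.022]
wrist_force: [-0.2, 0.6, -0.3]
grip_width: 0.264
t 58.3 tcp [616.3 230.  215.3] rot [ 0.7092  0.7044 -0.0216 -0.0217] F [-0.2  0.6 -0.3] w 0.264
t 58.35 tcp [616.6 230.1 215.8] rot [ 0.7092  0.7044 -0.0211 -0.0214] F [ 1.1 -0.6 -1.1] w 0.259
```

View pics/w44.png

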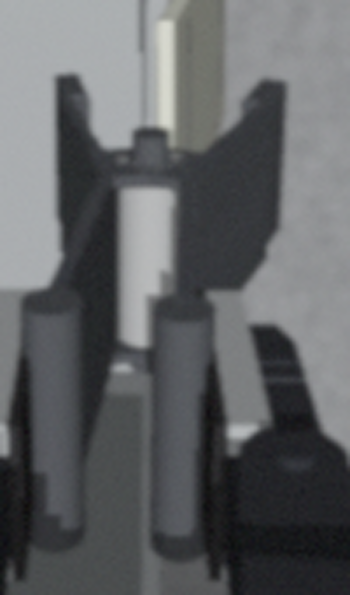

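View pics/s44.png

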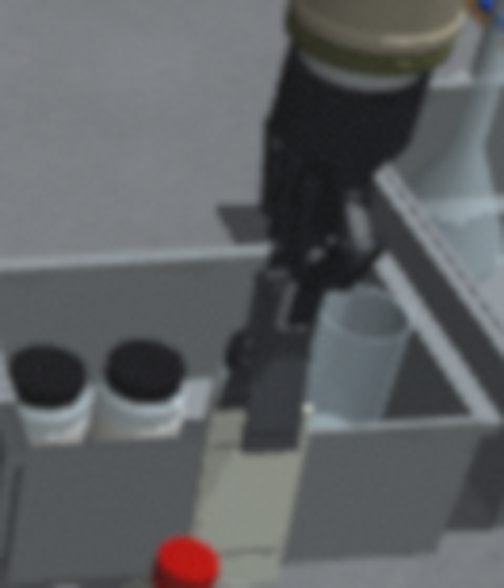

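```bash
python3 - <<'E'
from h import *
f=lambda P:((proj("scene",P)-[320,90])*4.2).round(0).tolist()
print("card top L R",f([[624,197,141],[624,263,141],[636,197,10],[636,263,10]]))
print("jaw outer bottom",f([[641,212,124],[641,248,124]]),"coil",f([[619.7,230,184]]))
i=r.camera_info("wrist")
i=dict(i); i["pose"]=np.load("pose44.npy")
c=lambda x,y:(220+(x+.5)/3.5-.5,150+(y+.5)/3.5-.5)
for n,uv,z in [("jawL",(68,78),124),("jawR",(275,85),124),("coil t",(150,130),183),("coil b",(145,360),183),("cardtop in",(160,60),141),("card out",(172,60),141)]: print(n,onz("wrist",c(*uv),z,i).round(1))
E
```

```text
card top L R [[211.0, 413.0], [314.0, 406.0], [181.0, 573.0], [277.0, 566.0]]
jaw outer bottom [[238.0, 450.0], [294.0, 446.0]] coil [[274.0, 351.0]]
jawL [599.3 246.3 124. ]
jawR [646.4 245.2 124. ]
coil t [619.9 253.9 183. ]
coil b [619.1 208.7 183. ]
cardtop in [620.7 255.3 141. ]
card out [623.2 255.3 141. ]
```

```bash
python3 -m inch '[{"x":0,"y":0.0006,"z":0.009,"rx":0,"ry":0,"rz":0,"hand":-1},{"x":0,"y":0.0011,"z":0.018,"rx":0,"ry":0,"rz":0,"hand":-1},{"x":0,"y":0.0016,"z":0.0265,"rx":0,"ry":0,"rz":0,"hand":-1},{"x":0,"y":0.0016,"z":0.0265,"rx":0,"ry":0,"rz":0,"hand":-1},{"x":0,"y":0.0016,"z":0.0265,"rx":0,"ry":0,"rz":0,"hand":-1}]'
python3 - <<'E'
from h import *
st();i=r.camera_info("wrist");np.save("pose45.npy",i["pose"])
im=r.grab_frame("wrist")[:,:,::-1]; crop(im,200,110,320,320,2.8,"pics/w45.png");st()
im=r.grab_frame("scene")[:,:,::-1]; crop(im,320,90,440,230,4.2,"pics/s45.png")
f=lambda P:((proj("scene",P)-[320,90])*4.2).round(0).tolist()
print("jaw bottom",f([[641,232,z] for z in (90,96,102)]))
E
```

```text
t: 58.9
tool_pos: [615.9, 229.8, 188.0]
ee_rot: [0.709, 0.704, -0.022, -0.022]
wrist_force: [0.4, -0.9, -0.0]
grip_width: 0.26
t 58.9 tcp [615.9 229.8 188. ] rot [ 0.7092  0.7043 -0.0221 -0.022 ] F [ 0.4 -0.9 -0. ] w 0.26
t 58.95 tcp [616.3 230.  188.6] rot [ 0.7092  0.7043 -0.0216 -0.0217] F [ 0.6 -0.2 -1.1] w 0.26
jaw bottom [[258.0, 487.0], [260.0, 480.0], [262.0, 473.0]]
```

View pics/w45.png

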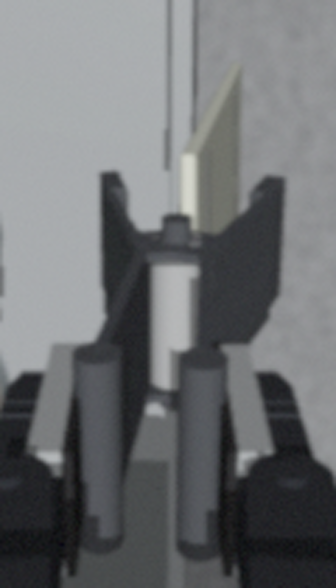

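View pics/s45.png

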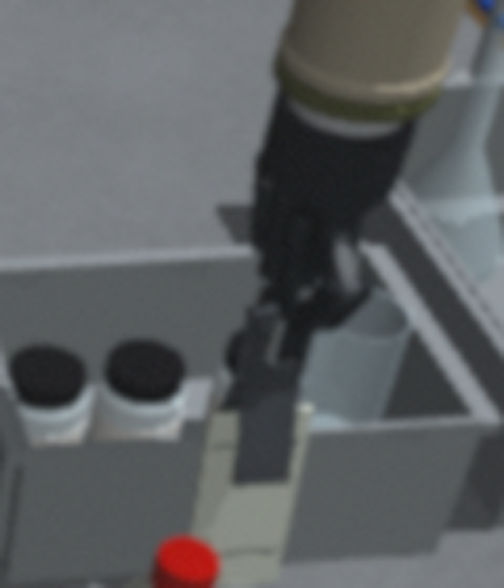

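```bash
python3 -m inch '[{"x":0,"y":0,"z":0,"rx":0,"ry":0,"rz":0,"hand":-0.35},{"x":0,"y":0,"z":0,"rx":0,"ry":0,"rz":0,"hand":-0.2},{"x":0,"y":0,"z":0,"rx":0,"ry":0,"rz":0,"hand":-0.05},{"x":0,"y":0,"z":0,"rx":0,"ry":0,"rz":0,"hand":0.1},{"x":0,"y":0,"z":0,"rx":0,"ry":0,"rz":0,"hand":0.25},{"x":0,"y":0,"z":0,"rx":0,"ry":0,"rz":0,"hand":0.4},{"x":0,"y":0,"z":0,"rx":0,"ry":0,"rz":0,"hand":0.6},{"x":0,"y":0,"z":0,"rx":0,"ry":0,"rz":0,"hand":1},{"x":0,"y":0,"z":0,"rx":0,"ry":0,"rz":0,"hand":1},{"x":0,"y":0,"z":0,"rx":0,"ry":0,"rz":0,"hand":1}]'
python3 - <<'E'
from h import *
st()
im=r.grab_frame("wrist")[:,:,::-1]; crop(im,110,80,400,384,1.9,"pics/w46.png");st()
im=r.grab_frame("scene")[:,:,::-1]; crop(im,320,90,440,230,4.2,"pics/s46.png")
E
```

```text
t: 60.0
tool_pos: [616.3, 230.0, 188.7]
ee_rot: [0.709, 0.704, -0.022, -0.022]
wrist_force: [1.1, -0.5, -0.4]
grip_width: 0.999
t 60.0 tcp [616.3 230.  188.7] rot [ 0.7092  0.7043 -0.0215 -0.0217] F [ 1.1 -0.5 -0.4] w 0.999
t 60.05 tcp [616.3 230.  188.8] rot [ 0.7092  0.7043 -0.0215 -0.0217] F [0.1 0.5 0.1] w 0.996
```

View pics/w46.png

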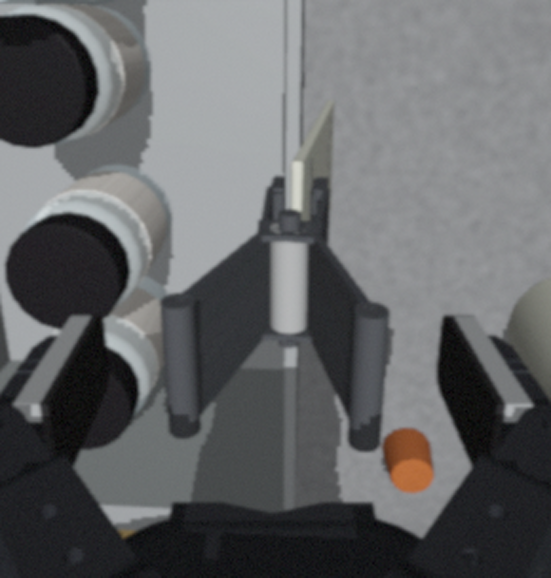

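View pics/s46.png

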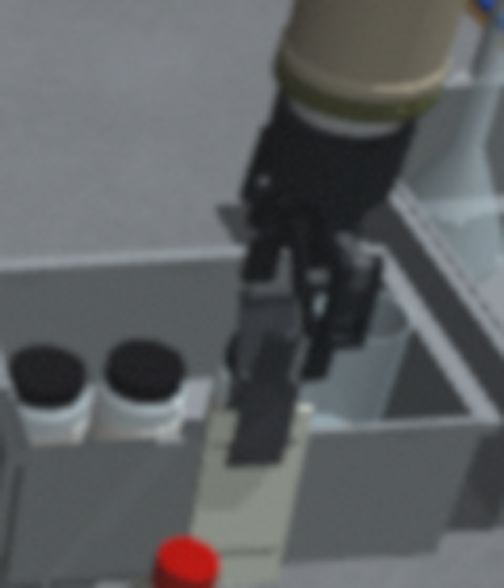

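```bash
python3 -m inch '[{"x":0,"y":-0.0012,"z":-0.02,"rx":0,"ry":0,"rz":0,"hand":1},{"x":0,"y":-0.0031,"z":-0.05,"rx":0,"ry":0,"rz":0,"hand":1},{"x":0,"y":-0.0055,"z":-0.09,"rx":0,"ry":0,"rz":0,"hand":1},{"x":0,"y":-0.0085,"z":-0.14,"rx":0,"ry":0,"rz":0,"hand":1},{"x":0,"y":-0.05,"z":-0.16,"rx":-3.5,"ry":0,"rz":0,"hand":1},{"x":0,"y":-0.1,"z":-0.16,"rx":-3.5,"ry":0,"rz":0,"hand":1},{"x":0,"y":-0.1,"z":-0.16,"rx":-3.5,"ry":0,"rz":0,"hand":1},{"x":0,"y":-0.1,"z":-0.16,"rx":-3.5,"ry":0,"rz":0,"hand":1}]'
python3 - <<'E'
from h import *
st()
im=r.grab_frame("wrist")[:,:,::-1]; cv2.imwrite("pics/w47.png",im);st()
f=lambda P:((proj("scene",P)-[320,90])*4.2).round(0).tolist()
print("jaw bottom",f([[x,231,z] for x in (628,632) for z in (90,96,102)]))
im=r.grab_frame("scene")[:,:,::-1]; cv2.imwrite("pics/s47f.png",im); crop(im,320,90,440,230,4.2,"pics/s47.png")
im=r.grab_frame("top")[:,:,::-1]; cv2.imwrite("pics/top47.png",im)
E
```

```text
t: 60.9
tool_pos: [525.4, 230.8, 355.2]
ee_rot: [0.709, 0.705, 0.001, 0.0]
wrist_force: [0.5, -0.5, 0.4]
grip_width: 0.996
t 60.9 tcp [525.4 230.8 355.2] rot [7.092e-01 7.050e-01 6.000e-04 3.000e-04] F [ 0.5 -0.5  0.4] w 0.996
t 60.95 tcp [526.3 230.7 355. ] rot [7.094e-01 7.048e-01 5.000e-04 3.000e-04] F [-0.5  0.2  0.6] w 1.001
jaw bottom [[250.0, 474.0], [252.0, 467.0], [254.0, 460.0], [252.0, 478.0], [254.0, 471.0], [256.0, 464.0]]
```

View pics/w47.png

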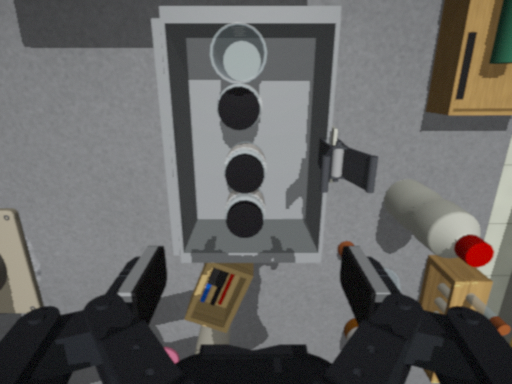

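View pics/s47.png

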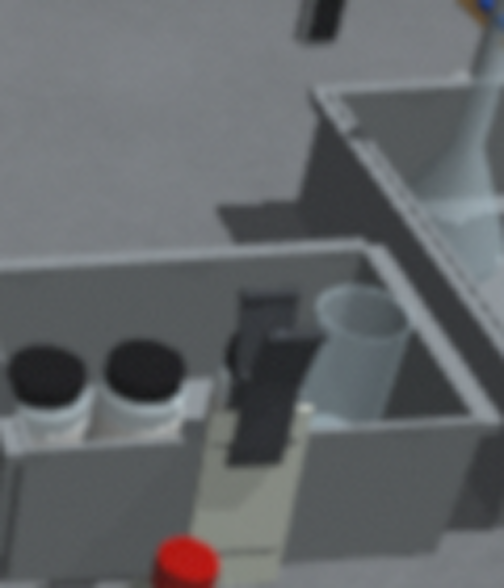

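View pics/s47f.png

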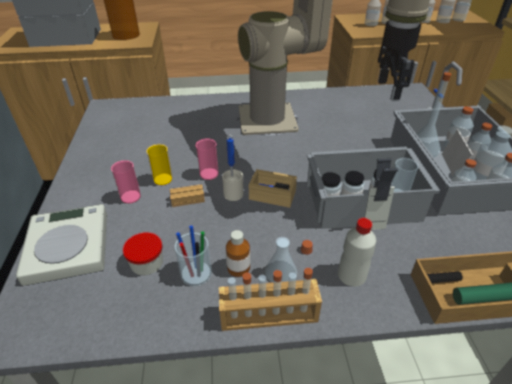

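View pics/top47.png

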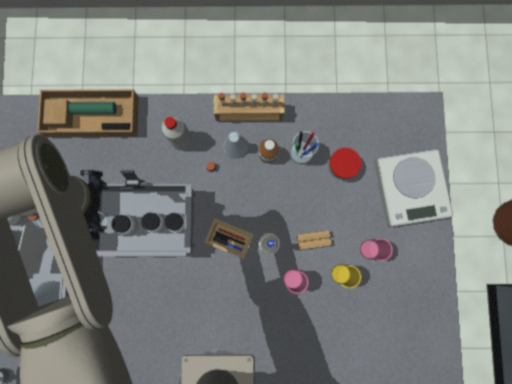

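```bash
python3 -m inch '[{"x":0,"y":0,"z":0,"rx":0,"ry":0,"rz":0,"hand":1},{"x":0,"y":0,"z":0,"rx":0,"ry":0,"rz":0,"hand":1},{"x":0,"y":0,"z":0,"rx":0,"ry":0,"rz":0,"hand":1},{"x":0,"y":0,"z":0,"rx":0,"ry":0,"rz":0,"hand":1},{"x":0,"y":0,"z":0,"rx":0,"ry":0,"rz":0,"hand":1},{"x":0,"y":0,"z":0,"rx":0,"ry":0,"rz":0,"hand":1}]'; python3 - <<'E'
from h import *
a=cv2.imread("pics/s47f.png").astype(int); im=r.grab_frame("scene")[:,:,::-1]; d=np.abs(im.astype(int)-a).max(2)
ys,xs=np.where(d>40); print(len(xs), (xs.min(),xs.max(),ys.min(),ys.max()) if len(xs) else "")
crop(im,290,120,450,240,5,"pics/s48.png")
E
```

```text
t: 61.65
tool_pos: [526.3, 230.6, 354.5]
ee_rot: [0.71, 0.705, 0.0, -0.0]
wrist_force: [-0.6, 0.3, 0.3]
grip_width: 1.005
0
```

View pics/s48.png

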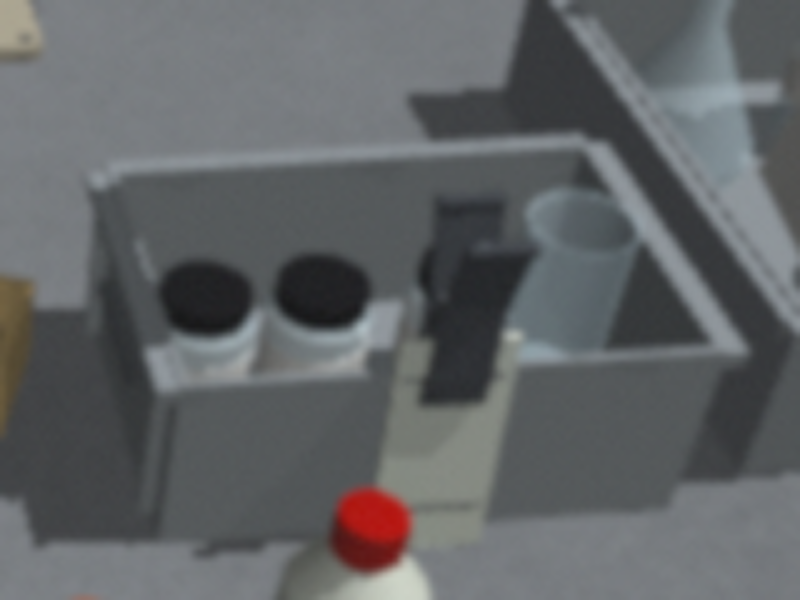

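The picture shows the clip at (460,320) gripping the card and the box wall. The card stands on the table at (430,450), and the jars and beaker are upright in the box. Nothing has moved since the last picture, so I'm handing in.

```bash
python3 -c "
from bench import r
print(r.job_done(), r.observe()['t'])"
```

```text
the job is handed in; nothing more can be done
the job is handed in; nothing more can be done
```

The job is handed in, at about 62 s of the 200 s allowed.

**What I did**
- **Scrubbing:** I took the brush down to the beaker's floor and back up about six times. Floor contact was clear on most strokes (peaks up to 30 N).
- **Brush:** it is back upright in its pot.
- **Box:** I set the beaker and all three black-lidded jars down in the box, each released only after I felt contact with the box floor.
- **Card and clip:** I stood the card on the table, leaning on the far wall with its foot about 15 mm out. I then let the clip close over the card and wall, with the pads roughly 98 to 116 mm above the table.

**Last checks:** the beaker and jars are upright in the box, the clip holds the card against the wall, and the gripper is clear of everything. Two pictures 0.7 s apart showed no change.

**What disagreed**
- **Brush slip:** the brush slid up about 10 mm in the grip while pressing, and leaned about 4.5°. Two of the bottoms reached before I noticed showed almost no force. I added two more full strokes from the corrected depth and straightened the brush before putting it back.
- **First jar:** once in the box, it moved about 10 mm towards the beaker while I was handling another jar. It stayed upright.
- **Beaker:** it shifted about 7 mm on the table during scrubbing. I re-measured it before gripping it.

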